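# Load the covers into the guarded test cell and start the resistance test

## Task

Load every coated cover lying on the bench into the test cell: push the folding gate inwards at the orange knob on its fold until both panels are folded right back, draw the tray right out by its bar, lay each cover flat in a pocket of its own, then slide the tray fully home and bring the gate back flat across the doorway. With the gate shut, start the test by pressing the blue, then the yellow, then the green key of the console fully down, one at a time. Leave the red key and the other things on the bench alone.

Things in the scene. Friction and masses are not known exactly. Their poses are not given: they have to be found in the camera images.
- gate (a joint): two-panel folding (bifold) gate in the cell's doorway; angle of the panel at the jamb, rad: 0 = flat across the doorway (shut), 1.42 = both panels folded back side by side inside the cell. Panels 110 mm from hinge to hinge, 7 mm thick, tops 118 mm above the bench; the free edge runs in a straight floor track. Stays where it is left; about 1.5 N at the knob moves it
- gate_knob (a point): middle of the upright orange knob on the gate's fold hinge: cylinder 18 mm across, 120 to 166 mm above the bench (this point at 144 mm), clear above panels and guard walls (118 mm). It moves on a circle of radius 110 mm about gate_pivot
- gate_pivot (a point): on the fixed upright axis of the gate's jamb, at knob height. Axes: x level, straight into the cell; y along the doorway towards the jamb; z up. At gate angle a the knob is at x = 110 sin a, y = -110 cos a mm from here. Guard walls 118 mm high stand at y = +26 and -230 mm; a flat deck, 118 mm high, covers the cell from x = 128 mm on, with a press (350 mm) on it from x = 215 mm
- tray (a joint): black tray on slide rails, how far it is drawn out of the cell, m: 0 = fully home under the test head, 0.28 = right out before the doorway (stops at both ends). Stays where it is left; about 2 N moves it. It travels to -x of gate_pivot and needs the gate folded back to pass
- tray_bar (a point): middle of the tray's level steel pull bar, 12 mm thick, 64 mm long along its y axis (along the doorway), 68 mm above the bench, on two slanting struts 56 mm apart; 36 mm of free space between bar and tray front. With the tray home it lies 60 mm inside the doorway, open from above; its x axis points into the cell
- key_blue_top (a point): middle of the top of the blue key (function), cap 24 x 28 mm, on the console panel that slopes 10 degrees down towards the robot; z axis square out of the panel. Keys in a row 42 mm apart: blue, yellow, green, red from left to right as the robot sees them; 13 mm proud of the panel, tops about 54 mm above the bench
- key_yellow_top (a point): the same for the yellow key (range)
- key_green_top (a point): the same for the green key (start); the red key (stop, to be left alone) is its right-hand neighbour
- key_blue (a joint): travel of the blue spring key, m: 0 = up, 0.006 = fully down (5 N); it springs back
- key_yellow (a joint): travel of the yellow spring key, m: 0 = up, 0.006 = fully down (5 N); it springs back
- key_green (a joint): travel of the green spring key, m: 0 = up, 0.006 = fully down (5 N); it springs back
- key_red (a joint): travel of the red spring key, m: 0 = up, 0.006 = fully down (5 N); it springs back
- pocket0 (a point): middle of the floor of tray pocket 0 (nearest the pull bar), 32 mm above the bench. A pocket is 126 mm long (y axis) by 49 mm wide (x axis) with walls 8 mm high; pockets lie 55 mm apart; z up
- pocket1 (a point): middle of the floor of tray pocket 1 (middle), 32 mm above the bench. A pocket is 126 mm long (y axis) by 49 mm wide (x axis) with walls 8 mm high; pockets lie 55 mm apart; z up
- pocket2 (a point): middle of the floor of tray pocket 2 (farthest from the bar), 32 mm above the bench. A pocket is 126 mm long (y axis) by 49 mm wide (x axis) with walls 8 mm high; pockets lie 55 mm apart; z up
- cover0_mid (a point): centre of a bronze-coated metal cover: base plate 120 mm long (x axis) x 43 mm wide (y axis) x 8 mm thick, with a grip rib 70 mm long x 16 mm wide along its middle rising to 42 mm above the underside; this point lies 21 mm above the underside. 180 g. Lies rib up on the bench at first; two or three covers are there (None if absent). Fits a pocket either way round
- cover1_mid (a point): centre of a bronze-coated metal cover: base plate 120 mm long (x axis) x 43 mm wide (y axis) x 8 mm thick, with a grip rib 70 mm long x 16 mm wide along its middle rising to 42 mm above the underside; this point lies 21 mm above the underside. 180 g. Lies rib up on the bench at first; two or three covers are there (None if absent). Fits a pocket either way round
- cover2_mid (a point): centre of a bronze-coated metal cover: base plate 120 mm long (x axis) x 43 mm wide (y axis) x 8 mm thick, with a grip rib 70 mm long x 16 mm wide along its middle rising to 42 mm above the underside; this point lies 21 mm above the underside. 180 g. Lies rib up on the bench at first; two or three covers are there (None if absent). Fits a pocket either way round
- screwdriver: screwdriver, 190 mm, bystander: leave it alone
- brush: hand brush, 160 mm, bystander: leave it alone
- reel: metal reel, 64 mm across, bystander: leave it alone
- jar: white jar with blue cap, 52 mm across, 65 mm high, bystander: leave it alone
- tape: roll of tape lying flat, 90 mm across, bystander: leave it alone
- foam: white foam block 140 x 90 x 60 mm, bystander: leave it alone
Not all that is in view belongs to the job. Leave any white look-alike of the part that bears cover2_mid alone.

How it is judged (in metres and radians):
On the way, in this order (a step that is already met when the one before it is completed fails the run):
1. the gate is folded right back (value of joint gate above 1.3 rad), for 0.2 s.
2. the tray is drawn right out (value of joint tray above 0.265 m), for 0.2 s.
3. every cover lies flat in a pocket of the drawn-out tray (((x of cover0_mid in the frame of pocket0 between -0.007 and 0.007 m and y of cover0_mid in the frame of pocket0 between -0.007 and 0.007 m and z of cover0_mid in the frame of pocket0 between 0.017 and 0.025 m and angle between the x axis of cover0_mid and the y axis of pocket0, either way round below 0.12 rad) or (x of cover0_mid in the frame of pocket1 between -0.007 and 0.007 m and y of cover0_mid in the frame of pocket1 between -0.007 and 0.007 m and z of cover0_mid in the frame of pocket1 between 0.017 and 0.025 m and angle between the x axis of cover0_mid and the y axis of pocket1, either way round below 0.12 rad) or (x of cover0_mid in the frame of pocket2 between -0.007 and 0.007 m and y of cover0_mid in the frame of pocket2 between -0.007 and 0.007 m and z of cover0_mid in the frame of pocket2 between 0.017 and 0.025 m and angle between the x axis of cover0_mid and the y axis of pocket2, either way round below 0.12 rad)) and angle between each of cover0_mid, cover1_mid, cover2_mid's own z axis and vertical below 0.06 rad and ((x of cover1_mid in the frame of pocket0 between -0.007 and 0.007 m and y of cover1_mid in the frame of pocket0 between -0.007 and 0.007 m and z of cover1_mid in the frame of pocket0 between 0.017 and 0.025 m and angle between the x axis of cover1_mid and the y axis of pocket0, either way round below 0.12 rad) or (x of cover1_mid in the frame of pocket1 between -0.007 and 0.007 m and y of cover1_mid in the frame of pocket1 between -0.007 and 0.007 m and z of cover1_mid in the frame of pocket1 between 0.017 and 0.025 m and angle between the x axis of cover1_mid and the y axis of pocket1, either way round below 0.12 rad) or (x of cover1_mid in the frame of pocket2 between -0.007 and 0.007 m and y of cover1_mid in the frame of pocket2 between -0.007 and 0.007 m and z of cover1_mid in the frame of pocket2 between 0.017 and 0.025 m and angle between the x axis of cover1_mid and the y axis of pocket2, either way round below 0.12 rad)) and ((x of cover2_mid in the frame of pocket0 between -0.007 and 0.007 m and y of cover2_mid in the frame of pocket0 between -0.007 and 0.007 m and z of cover2_mid in the frame of pocket0 between 0.017 and 0.025 m and angle between the x axis of cover2_mid and the y axis of pocket0, either way round below 0.12 rad) or (x of cover2_mid in the frame of pocket1 between -0.007 and 0.007 m and y of cover2_mid in the frame of pocket1 between -0.007 and 0.007 m and z of cover2_mid in the frame of pocket1 between 0.017 and 0.025 m and angle between the x axis of cover2_mid and the y axis of pocket1, either way round below 0.12 rad) or (x of cover2_mid in the frame of pocket2 between -0.007 and 0.007 m and y of cover2_mid in the frame of pocket2 between -0.007 and 0.007 m and z of cover2_mid in the frame of pocket2 between 0.017 and 0.025 m and angle between the x axis of cover2_mid and the y axis of pocket2, either way round below 0.12 rad)) and value of joint tray above 0.22 m), for 0.2 s.
4. the tray is fully home with the covers in it (((x of cover0_mid in the frame of pocket0 between -0.007 and 0.007 m and y of cover0_mid in the frame of pocket0 between -0.007 and 0.007 m and z of cover0_mid in the frame of pocket0 between 0.017 and 0.025 m and angle between the x axis of cover0_mid and the y axis of pocket0, either way round below 0.12 rad) or (x of cover0_mid in the frame of pocket1 between -0.007 and 0.007 m and y of cover0_mid in the frame of pocket1 between -0.007 and 0.007 m and z of cover0_mid in the frame of pocket1 between 0.017 and 0.025 m and angle between the x axis of cover0_mid and the y axis of pocket1, either way round below 0.12 rad) or (x of cover0_mid in the frame of pocket2 between -0.007 and 0.007 m and y of cover0_mid in the frame of pocket2 between -0.007 and 0.007 m and z of cover0_mid in the frame of pocket2 between 0.017 and 0.025 m and angle between the x axis of cover0_mid and the y axis of pocket2, either way round below 0.12 rad)) and angle between each of cover0_mid, cover1_mid, cover2_mid's own z axis and vertical below 0.06 rad and ((x of cover1_mid in the frame of pocket0 between -0.007 and 0.007 m and y of cover1_mid in the frame of pocket0 between -0.007 and 0.007 m and z of cover1_mid in the frame of pocket0 between 0.017 and 0.025 m and angle between the x axis of cover1_mid and the y axis of pocket0, either way round below 0.12 rad) or (x of cover1_mid in the frame of pocket1 between -0.007 and 0.007 m and y of cover1_mid in the frame of pocket1 between -0.007 and 0.007 m and z of cover1_mid in the frame of pocket1 between 0.017 and 0.025 m and angle between the x axis of cover1_mid and the y axis of pocket1, either way round below 0.12 rad) or (x of cover1_mid in the frame of pocket2 between -0.007 and 0.007 m and y of cover1_mid in the frame of pocket2 between -0.007 and 0.007 m and z of cover1_mid in the frame of pocket2 between 0.017 and 0.025 m and angle between the x axis of cover1_mid and the y axis of pocket2, either way round below 0.12 rad)) and ((x of cover2_mid in the frame of pocket0 between -0.007 and 0.007 m and y of cover2_mid in the frame of pocket0 between -0.007 and 0.007 m and z of cover2_mid in the frame of pocket0 between 0.017 and 0.025 m and angle between the x axis of cover2_mid and the y axis of pocket0, either way round below 0.12 rad) or (x of cover2_mid in the frame of pocket1 between -0.007 and 0.007 m and y of cover2_mid in the frame of pocket1 between -0.007 and 0.007 m and z of cover2_mid in the frame of pocket1 between 0.017 and 0.025 m and angle between the x axis of cover2_mid and the y axis of pocket1, either way round below 0.12 rad) or (x of cover2_mid in the frame of pocket2 between -0.007 and 0.007 m and y of cover2_mid in the frame of pocket2 between -0.007 and 0.007 m and z of cover2_mid in the frame of pocket2 between 0.017 and 0.025 m and angle between the x axis of cover2_mid and the y axis of pocket2, either way round below 0.12 rad)) and value of joint tray below 0.008 m), for 0.2 s.
5. the gate is flat across the doorway again (value of joint gate below 0.08 rad), for 0.2 s.
6. the blue key is pressed down, with the gate shut (value of joint key_blue above 0.0045 m and value of joint gate below 0.1 rad), for 0.05 s.
7. the yellow key is pressed down, with the gate shut (value of joint key_yellow above 0.0045 m and value of joint gate below 0.1 rad), for 0.05 s.
8. the green key is pressed down, with the gate shut (value of joint key_green above 0.0045 m and value of joint gate below 0.1 rad), for 0.05 s.
At the end, for the whole second after the job is handed in: Every cover present lies flat in a tray pocket (within 7 mm and 0.12 rad), the tray is fully home (within 8 mm), the gate is flat across the doorway (within 0.08 rad) and all keys are up again, after blue, yellow and green were pressed in that order (all of step 4 and value of joint gate below 0.08 rad and value of joint each of key_blue, key_yellow, key_green, key_red below 0.002 m); the robot touches nothing.
It fails at once if a key is pressed while the gate is open (value of joint any of key_blue, key_yellow, key_green, key_red above 0.0035 m and value of joint gate above 0.15 rad).
It fails at once if the red key is pressed (value of joint key_red above 0.0035 m).
It fails at once if two keys are down at once (value of joint each of key_blue, key_yellow above 0.0035 m or value of joint each of key_blue, key_green above 0.0035 m or value of joint each of key_blue, key_red above 0.0035 m or value of joint each of key_yellow, key_green above 0.0035 m or value of joint each of key_yellow, key_red above 0.0035 m or value of joint each of key_green, key_red above 0.0035 m).
It fails at once if the tray runs into gate panels that are not folded back (value of joint tray above 0.06 m and value of joint gate below 1.15 rad).
It fails at once if a bystander is displaced by more than 50 mm (distance of any of screwdriver, brush, reel, jar, tape, foam from where it was at the start of the episode above 0.05 m).
Of cover0, cover1, cover2 only 2 to 3 are there at a start; the rules pass over those that are not, and their reading is None.
At some moment in a run one of cover0, cover1, cover2 may be knocked a few centimetres aside while the robot is not near it.
Once in a run the grip may slacken for a moment while it holds something.
It also fails if it takes over 208 s, if anything falls off the work surface, if the arm or the gripper's body presses on something with over 40 N, if the wrist force passes 120 N, or if a joint passes its speed limit or range.

## Robot

A 7-joint arm with a two-finger parallel gripper is mounted at the origin on the work surface. World frame = base frame: x ahead of the robot, y to its left, z up, the work surface at z = 0. Lengths are in mm, angles in rad, forces in N, time in s.
With the tool pointing down it reaches from about 400 to 875 mm from the base axis. Payload 4.4 kg.
Tool frame: the origin (TCP) lies on the centre line of the jaws, within the pads' length; the fingertips stand 14 mm ahead of it and the grasp point (between the pads) lies 5 mm behind it; z points along the fingers, x is the direction in which the jaws open and shut, and the axes are right-handed (so a half turn about z gives the same grasp; the last joint's range is limited). The gripper opens to 85 mm and grips with 20 to 120 N. Pads are 22 mm wide; open, the fingers measure 114 mm over their backs; the gripper's body (76 mm by 85 mm) begins 54 mm behind the grasp point. The pads swing forward as they close: fully open they stand 13 mm farther back than shut.
Start: joints at [-1.238, 0.628, 0.038, 1.517, -0.027, 0.996, -0.02], TCP at [252.381, 599.018, 205.913] pointing down, gripper open.
Joint ranges: [-3.06, 3.06], [-0.37, 2.12], [-1.25, 1.32], [0.18, 2.47], [-1.1, 4.24], [0.23, 1.98], [-2.94, 2.94]. Speed limits (rad/s): [2.57, 2.57, 3.14, 3.14, 3.14, 3.14, 3.14].

## Interface

Orientations are given as [roll, pitch, yaw] about the fixed x, y, z axes, in that order (R = Rz(yaw) Ry(pitch) Rx(roll)).
In Python, from cell import ctrl gives the robot as it stands.
- The arm moves only by the tool send_rows, never from a script. Its argument "commands" is a list of rows, each a list of 5 numbers: the finger opening in mm, from 0 to 85.4, then the shift along the tool's x, y, z in mm, then the turn about the tool's z in degrees. In form: [[grip, x, y, z, roll], ...]. A call has 1 to 5 rows; each row is the pose to reach, as a shift and turn from the pose measured when the call began, along the tool's axes at that moment; what a row does not reach only later rows make up. A row lasts 1/10 s, in which the tool goes at most 50 mm and 8.59 degrees, less where a joint would pass 70% of its speed; a pose out of reach is approached as far as the arm can. A call with a gripper value outside its range is refused whole. The fingers move at their own pace and stop on an object; the grip force is fixed at half the most. Time passes only in rows, so rows that repeat a pose let the fingers close. It gives the time, the measured TCP pose, the force and the opening at its end, in the units of the state.
- ctrl.read_state(): the state, without advancing time (a new reading comes with each control period).
- ctrl.get_image(name): name is "scene" or "top" or "wrist"; returns the picture (400x640x3 uint8, red, green, blue); there is no depth.
- ctrl.camera_params(name): a dict with "fx", "fy", "cx", "cy" (pixels), "cam_to_world" (4x4, takes a point from camera to world coordinates). Camera axes: x right, y down, z forward; pixel columns grow to the right and rows downward; lengths in mm; the calibration is good to about 2 mm. A picture is of the moment at which its call begins: read the wrist's pose just before it. camera_params takes no time and is no camera call; for the wrist camera it gives the pose at the moment of the call.
- ctrl.finish_job(): hands the job in, once; it reports no verdict.
The state is a dict: "clock": time; "qpos": joint angles; "qd": joint speeds; "tau": joint torques, N m; "eef_pos": TCP position; "tool_rot": TCP orientation; "force": force on the tool from outside, world axes, zero at the start; "torque": the same for the moment, N m; "width": finger opening in mm.
Only numpy, scipy, OpenCV 4.12 (cv2) and the standard library are available. Lean on these libraries where they do the work, as an engineer would, in place of code of your own. Each camera call takes 0.05 s, during which the arm holds its last target.

## Working session

There is one attempt and no reset: what is moved stays moved. The work goes in short steps, Python scripts to look and compute and a tool call to move; the robot and the scene stay as the last step left them, time stands still between calls to the robot, and variables do not carry over. Pictures are saved under pics/ and viewed, and the job is handed in when it is done.

Besides the shell and the picture viewer there is one more tool, called in YAML: its name, and indented under it one key for each argument. send_rows: Moves the arm, as the interface text tells. Its arguments: {"type":"object","properties":{"commands":{"type":"array"}},"required":["commands"]}

```bash
ls; mkdir -p pics
cat > h.py <<'E'
import numpy as np, cv2
from cell import ctrl
from scipy.spatial.transform import Rotation as Ro
def snap(n,f):
    P=ctrl.camera_params(n); im=ctrl.get_image(n); cv2.imwrite('pics/'+f,im[:,:,::-1]); return im,P
def ray(P,u,v,z):
    T=np.array(P['cam_to_world']); d=T[:3,:3]@np.array([(u-P['cx'])/P['fx'],(v-P['cy'])/P['fy'],1]); o=T[:3,3]
    return o+d*(z-o[2])/d[2]
def proj(P,p):
    T=np.array(P['cam_to_world']); c=T[:3,:3].T@(np.array(p)-T[:3,3]); return P['fx']*c[0]/c[2]+P['cx'],P['fy']*c[1]/c[2]+P['cy']
def st():
    s=ctrl.read_state(); print('t',round(s['clock'],2),'pos',np.round(s['eef_pos'],1),'rot',np.round(s['tool_rot'],3),'F',np.round(s['force'],1),'w',round(s['width'],1)); return s
def rel(p,yaw=None):
    "shift in tool axes to reach world p"
    s=ctrl.read_state(); R=Ro.from_euler('xyz',s['tool_rot']).as_matrix()
    return np.round(R.T@(np.array(p)-np.array(s['eef_pos'])),1)
E
python3 - <<'E'
from h import *
s=st(); print(Ro.from_euler('xyz',s['tool_rot']).as_matrix().round(2), np.round(s['qpos'],2))
for n in ('scene','top','wrist'):
    im,P=snap(n,n+'0.png'); print(n,P['fx'],np.round(P['cam_to_world'],2).tolist())
E
```

```text
pics
t 0.0 pos [252.1 598.4 205. ] rot [3.142e+00 2.000e-03 1.172e+00] F [-0.5  0.1 -0.4] w 85.5
[[ 0.39  0.92 -0.  ]
 [ 0.92 -0.39 -0.  ]
 [-0.    0.   -1.  ]] [-1.24  0.63  0.04  1.52 -0.03  1.   -0.02]
scene 476.03495762397955 [[0.75, 0.39, -0.53, 1194.59], [0.66, -0.43, 0.62, -787.39], [0.01, -0.82, -0.57, 888.46], [0.0, 0.0, 0.0, 1.0]]
top 506.3777798479713 [[0.0, -0.99, 0.16, 263.05], [-1.0, -0.0, -0.01, 63.59], [0.01, -0.16, -0.99, 1406.76], [0.0, 0.0, 0.0, 1.0]]
wrist 298.17268666928567 [[0.39, 0.88, 0.26, 186.51], [0.92, -0.37, -0.11, 627.09], [-0.0, 0.28, -0.96, 373.55], [0.0, 0.0, 0.0, 1.0]]
```

View pics/scene0.png

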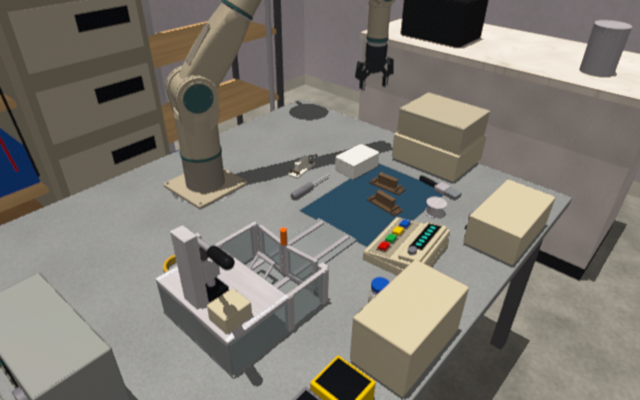

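View pics/top0.png

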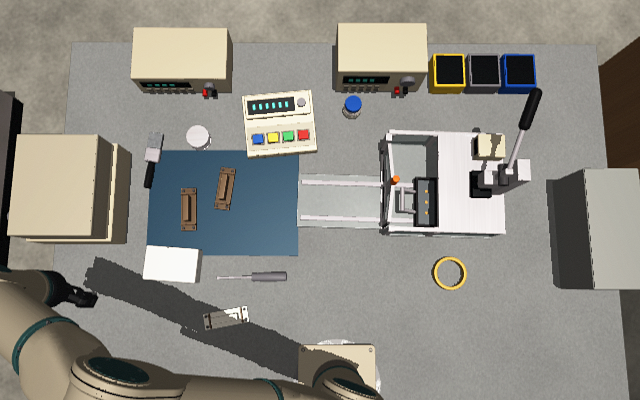

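View pics/wrist0.png

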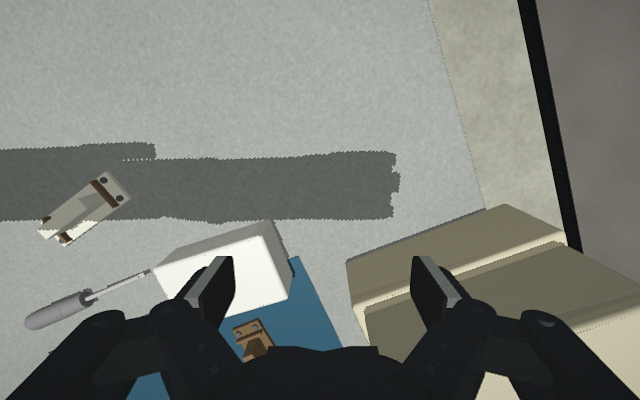

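Run:
```python
from h import *
t=cv2.imread('pics/top0.png'); s=cv2.imread('pics/scene0.png')
a=cv2.resize(t[115:245,370:520],None,fx=5,fy=4.6,interpolation=cv2.INTER_CUBIC)[:598,:750]; cv2.imwrite('pics/c1.png',a)
b=cv2.resize(t[150:340,140:300],None,fx=4,fy=3,interpolation=cv2.INTER_CUBIC); b=cv2.resize(t[150:340,140:300],None,fx=3.1,fy=3.1,interpolation=cv2.INTER_CUBIC); cv2.imwrite('pics/c2.png',b)
c=cv2.resize(s[200:380,150:400],None,fx=3.1,fy=3.1,interpolation=cv2.INTER_CUBIC); cv2.imwrite('pics/c3.png',c)
```

```text
(no output)
```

View pics/c1.png

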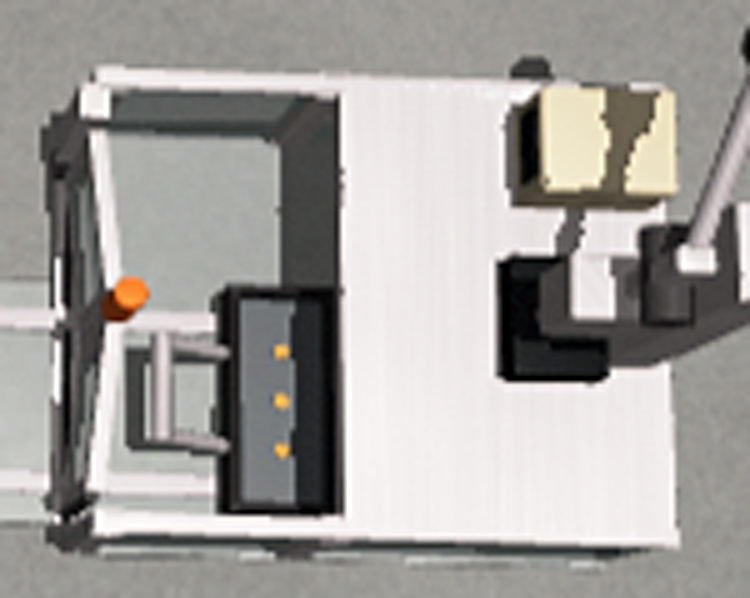

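View pics/c2.png

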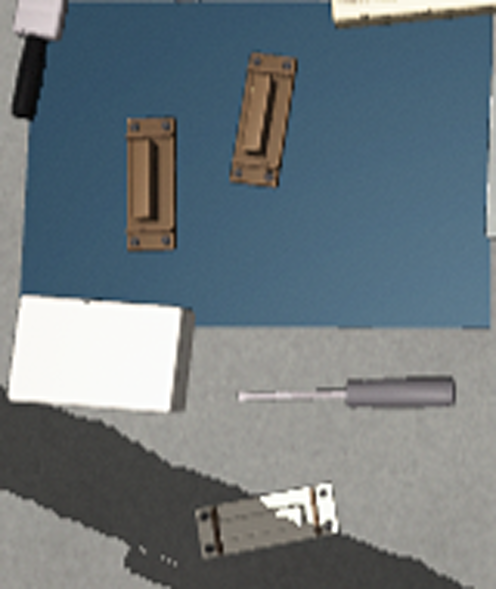

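View pics/c3.png

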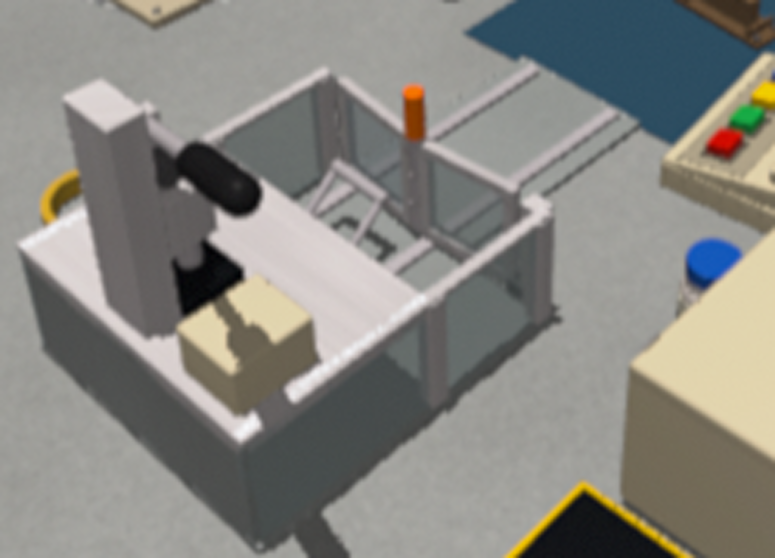

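```bash
cat >> h.py <<'E'
def tri(obs):
    A=np.zeros((3,3));b=np.zeros(3)
    for P,u,v in obs:
        T=np.array(P['cam_to_world']); d=T[:3,:3]@np.array([(u-P['cx'])/P['fx'],(v-P['cy'])/P['fy'],1]); d/=np.linalg.norm(d)
        M=np.eye(3)-np.outer(d,d); A+=M; b+=M@T[:3,3]
    return np.linalg.solve(A,b)
def mask(im,lo,hi):
    return cv2.inRange(cv2.cvtColor(im,cv2.COLOR_RGB2HSV),np.array(lo),np.array(hi))
def blobs(m,amin=10):
    n,l,s,c=cv2.connectedComponentsWithStats(m); return [(s[i,4],c[i].round(1),s[i,:4].tolist()) for i in range(1,n) if s[i,4]>=amin]
E
python3 - <<'E'
from h import *
T=ctrl.camera_params('top');S=ctrl.camera_params('scene')
t=cv2.imread('pics/top0.png')[:,:,::-1].copy(); s=cv2.imread('pics/scene0.png')[:,:,::-1].copy()
for n,lo,hi in (('orange',(5,190,120),(14,255,255)),('blue',(105,150,100),(122,255,255)),('yellow',(22,150,120),(32,255,255)),('green',(45,120,60),(75,255,255)),('red',(0,180,120),(3,255,255)),('bronze',(5,70,40),(16,170,200))):
    print(n,'T',blobs(mask(t,lo,hi)),'\n   S',blobs(mask(s,lo,hi)))
c=lambda x,y:(370+x/5,115+y/4.6)
for nm,(x,y),z in (('wallL far corner-top',(100,72),118),('wallL at deck',(340,85),118),('wallR front',(95,520),118),('wallR at deck',(340,528),118),('deck edge L',(340,95),118),('deck edge R',(340,510),118),('jambpost',(95,100),118),('knobtop',(135,292),166),('free post',(95,505),118),('bar mid',(162,385),68),('bar end1',(162,335),68),('bar end2',(160,440),68)):
    print(nm,ray(T,*c(x,y),z).round(1))
E
```

```text
orange T [(np.int32(26), array([395.6, 178.5]), [393, 176, 6, 7])] 
   S [(np.int32(80), array([283. , 235.7]), [281, 228, 5, 17])]
blue T [(np.int32(241), array([518.1,  72.5]), [503, 54, 33, 33]), (np.int32(203), array([352.9, 103.1]), [345, 96, 17, 16]), (np.int32(83), array([257.5, 138.7]), [253, 135, 10, 9])] 
   S [(np.int32(48), array([404.4, 222.9]), [400, 220, 9, 7]), (np.int32(160), array([379.1, 283.2]), [372, 277, 17, 14])]
yellow T [(np.int32(290), array([448.5,  71.4]), [433, 54, 33, 33]), (np.int32(83), array([272.7, 137.1]), [268, 133, 10, 9]), (np.int32(11), array([456. , 259.5]), [452, 258, 9, 4])] 
   S [(np.int32(71), array([397.7, 229.9]), [393, 226, 11, 9]), (np.int32(42), array([167., 263.]), [164, 256, 10, 15]), (np.int32(562), array([338.7, 383.7]), [311, 356, 64, 44])]
green T [(np.int32(85), array([287.7, 135.9]), [283, 132, 11, 9])] 
   S [(np.int32(68), array([390.7, 237.5]), [386, 234, 11, 9])]
red T [(np.int32(21), array([204.2,  92.1]), [203, 89, 4, 7]), (np.int32(12), array([396.5,  91. ]), [395, 90, 4, 3]), (np.int32(79), array([302.9, 134.4]), [298,
[... 2102 characters left out ...]
int32(602), array([ 20.2, 208.1]), [0, 189, 44, 36]), (np.int32(377), array([384.9, 202.2]), [368, 190, 34, 25]), (np.int32(13), array([286., 234.]), [286, 228, 1, 13]), (np.int32(22), array([281.5, 239.9]), [280, 231, 7, 15]), (np.int32(28), array([381.9, 246.4]), [377, 240, 13, 12])]
wallL far corner-top [ 662.2 -140.   118. ]
wallL at deck [ 654.8 -266.7  118. ]
wallR front [ 403.7 -131.4  118. ]
wallR at deck [ 399.4 -256.8  118. ]
deck edge L [ 648.8 -266.5  118. ]
deck edge R [ 409.4 -257.2  118. ]
jambpost [ 645.5 -136.9  118. ]
knobtop [ 523.1 -147.   166. ]
free post [ 412.1 -131.6  118. ]
bar mid [ 488.3 -176.8   68. ]
bar end1 [ 518.  -177.6   68. ]
bar end2 [ 455.9 -174.8   68. ]
```

```bash
cat >> h.py <<'E'
def go(p,yawdeg=None):
    s=st(); r=rel(p); y=np.degrees(s['tool_rot'][2]); 
    t=0 if yawdeg is None else (y-yawdeg+180)%360-180
    if yawdeg is not None and abs(t)>90: t-=180*np.sign(t)
    print('to',np.round(p,1),'SHIFT',r,'TURN',round(t,1))
E
python3 -c "
from h import *
go((500,300,260),88)"
```

```text
t 0.15 pos [252.2 598.5 205.2] rot [3.142e+00 1.000e-03 1.172e+00] F [-0.5 -0.4 -0.3] w 85.6
to [500 300 260] SHIFT [-178.9  344.3  -54.5] TURN -20.9
```

send_rows:
  commands:
    - [60,-36,69,-54,-7]
    - [60,-72,138,-54,-14]
    - [60,-108,207,-54,-21]
    - [60,-144,276,-54,-21]
    - [60,-179,344,-54,-21]

```text
clock: 0.65
eef_pos: [406.1, 412.4, 254.6]
tool_rot: [-3.141, 0.001, 1.539]
force: [1.1, 0.8, 0.6]
width: 60.0
```

```bash
python3 -c "
from h import *
go((530,-60,240),88)"
```

```text
t 0.65 pos [406.1 412.4 254.6] rot [-3.141e+00  1.000e-03  1.539e+00] F [1.1 0.8 0.6] w 60.0
to [530 -60 240] SHIFT [-468.2  139.    15.1] TURN 0.2
```

send_rows:
  commands:
    - [50,-468,139,15,0]
    - [50,-468,139,15,0]
    - [50,-468,139,15,0]
    - [50,-468,139,15,0]
    - [50,-468,139,15,0]

```text
clock: 1.15
eef_pos: [468.8, 170.4, 247.0]
tool_rot: [-3.141, 0.001, 1.539]
force: [1.4, -0.3, -1.0]
width: 50.1
```

```bash
python3 -c "
from h import *
go((530,-60,240),88)"
```

```text
t 1.15 pos [468.8 170.4 247. ] rot [-3.141e+00  1.000e-03  1.539e+00] F [ 1.4 -0.3 -1. ] w 50.1
to [530 -60 240] SHIFT [-228.4   68.5    7.3] TURN 0.2
```

send_rows:
  commands:
    - [50,-228,68,7,0]
    - [50,-228,68,7,0]
    - [50,-228,68,7,0]
    - [50,-228,68,7,0]
    - [50,-228,68,7,0]

```text
clock: 1.65
eef_pos: [529.6, -63.1, 240.1]
tool_rot: [-3.141, 0.002, 1.537]
force: [0.5, 0.1, 0.6]
width: 50.0
```

Run:
```python
from h import *
im,P=snap('wrist','w1.png'); s2,S=snap('scene','s1.png')
print(S['cx'],S['cy'])
print('wrist knob',blobs(mask(im,(5,190,80),(14,255,255))))
go((523,-145,140),88)
```

```text
319.51051581765216 204.1682623228602
wrist knob [(np.int32(49), array([239.2, 187.3]), [227, 183, 21, 11]), (np.int32(30), array([242.9, 197.9]), [237, 189, 12, 17])]
t 1.75 pos [529.9 -67.4 240. ] rot [3.141 0.005 1.528] F [-0.  -0.2  0.9] w 50.2
to [ 523 -145  140] SHIFT [-77.3  -3.7 100.4] TURN -0.4
```

View pics/w1.png

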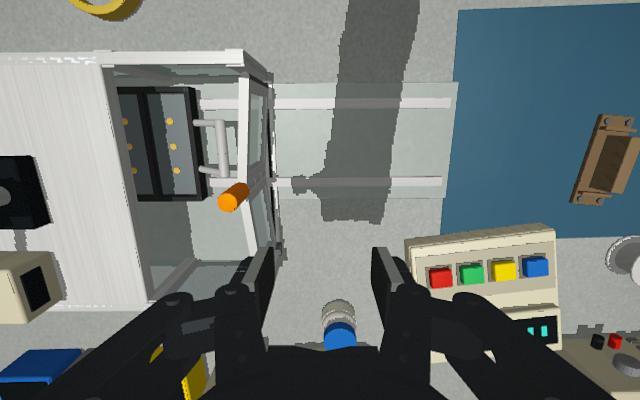

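View pics/s1.png

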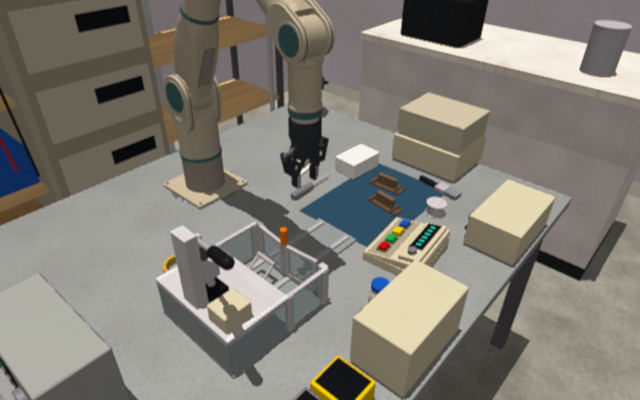

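Run:
```python
from h import *
im,P=snap('wrist','w1b.png'); 
o=mask(im,(5,150,60),(16,255,255)); o[:150]=0;o[230:]=0; o[:,:200]=0;o[:,260:]=0
print(blobs(o)); ys,xs=np.nonzero(o); print(xs.min(),xs.max(),ys.min(),ys.max())
c=cv2.resize(im[160:230,190:290],None,fx=7,fy=7)[:,:,::-1]; cv2.imwrite('pics/k.png',c)
T=ctrl.camera_params('top')
print(ray(P,229,203,166).round(1), ray(P,245,188,118).round(1))
im,P=snap('top','t1.png')
```

```text
[(np.int32(297), array([243.5, 191.8]), [227, 183, 27, 24])]
223 253 183 211
[ 525.  -146.7  166. ] [ 523.3 -145.2  118. ]
```

View pics/k.png

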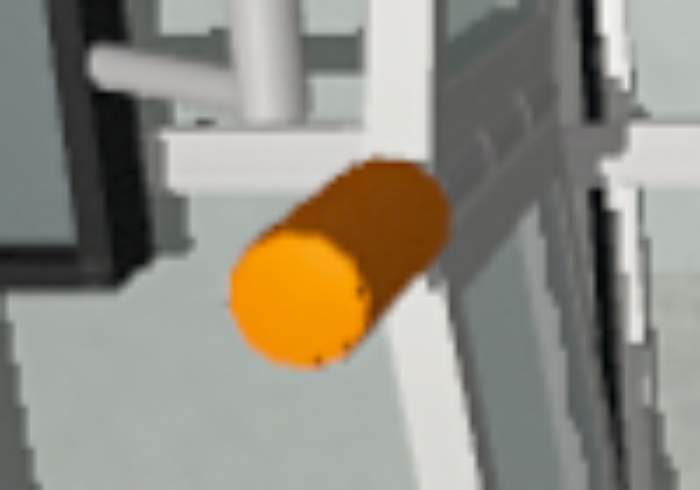

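View pics/t1.png

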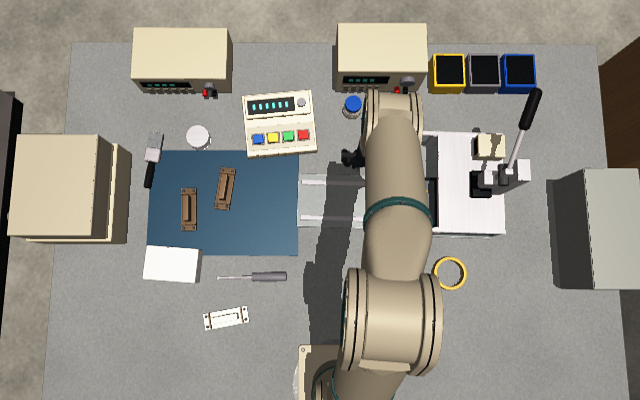

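Run:
```python
from h import *
go((524.5,-145,205),88)
go((524.5,-145,142),88)
```

```text
t 1.85 pos [529.2 -60.4 239.9] rot [-3.140e+00  1.000e-03  1.536e+00] F [-0.1  0.5  0.5] w 50.2
to [ 524.5 -145.   205. ] SHIFT [-84.7  -1.7  35. ] TURN 0.0
t 1.85 pos [529.2 -60.4 239.9] rot [-3.140e+00  1.000e-03  1.536e+00] F [-0.1  0.5  0.5] w 50.2
to [ 524.5 -145.   142. ] SHIFT [-84.6  -1.7  98. ] TURN 0.0
```

send_rows:
  commands:
    - [50,-45,-1,15,0]
    - [50,-85,-2,30,0]
    - [50,-85,-2,30,0]
    - [50,-85,-2,65,0]
    - [50,-85,-2,98,0]

```text
clock: 2.35
eef_pos: [525.1, -143.2, 141.8]
tool_rot: [3.14, -0.0, 1.539]
force: [1.3, 0.2, 0.2]
width: 50.4
```

Run:
```python
from h import *
im,P=snap('wrist','w2.png'); 
go((524.5,-145,142),88)
```

```text
t 2.4 pos [ 521.  -141.9  136.5] rot [-3.133e+00 -2.000e-03  1.539e+00] F [-1.3  0.7 -3.1] w 50.0
to [ 524.5 -145.   142. ] SHIFT [-3.   3.5 -5.5] TURN 0.2
```

View pics/w2.png

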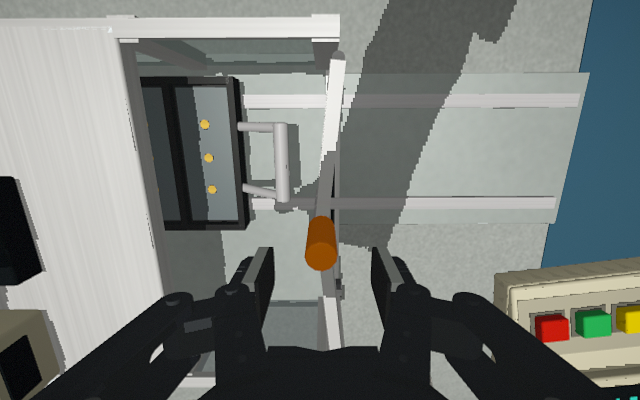

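Run:
```python
from h import *
P=ctrl.camera_params('wrist')
print(ray(P,320,257,166).round(1),ray(P,320,222,118).round(1)); st(); st()
```

```text
[ 518.7 -143.   166. ] [ 516.4 -143.2  118. ]
t 2.4 pos [ 521.  -141.9  136.5] rot [-3.133e+00 -2.000e-03  1.539e+00] F [-1.3  0.7 -3.1] w 50.0
t 2.4 pos [ 521.  -141.9  136.5] rot [-3.133e+00 -2.000e-03  1.539e+00] F [-1.3  0.7 -3.1] w 50.0
```

send_rows:
  commands:
    - [50,0,0,0,0]
    - [50,0,0,0,0]

```text
clock: 2.6
eef_pos: [521.2, -140.0, 136.9]
tool_rot: [-3.132, -0.003, 1.542]
force: [0.7, -0.4, 0.1]
width: 50.0
```

Run:
```python
from h import *
st()
for i in range(4): 
  ctrl.get_image('top'); st()
```

```text
t 2.6 pos [ 521.2 -140.   136.9] rot [-3.132e+00 -3.000e-03  1.542e+00] F [ 0.7 -0.4  0.1] w 50.0
t 2.65 pos [ 521.9 -140.8  137.7] rot [-3.134e+00 -2.000e-03  1.541e+00] F [0.3 0.2 1.1] w 49.7
t 2.7 pos [ 522.2 -141.3  138. ] rot [-3.135e+00 -2.000e-03  1.541e+00] F [ 0.2 -0.  -0.1] w 50.0
t 2.75 pos [ 522.2 -141.6  138. ] rot [-3.135e+00 -2.000e-03  1.540e+00] F [ 0.2  0.2 -0.2] w 50.1
t 2.8 pos [ 522.1 -141.8  138. ] rot [-3.135e+00 -2.000e-03  1.540e+00] F [-0.4  0.6  0.2] w 50.0
```

send_rows:
  commands:
    - [30,-2,-2,-4,0]
    - [10,-2,-2,-4,0]
    - [5,-2,-2,-4,0]
    - [5,-2,-2,-4,0]
    - [5,-2,-2,-4,0]

```text
clock: 3.3
eef_pos: [520.0, -143.8, 141.9]
tool_rot: [-3.135, -0.002, 1.54]
force: [0.1, -0.6, 0.4]
width: 5.3
```

send_rows:
  commands:
    - [5,0,0,0,0]
    - [5,0,0,0,0]
    - [5,0,0,0,0]

```text
clock: 3.6
eef_pos: [520.0, -143.8, 141.8]
tool_rot: [-3.135, -0.002, 1.54]
force: [-0.1, -0.0, 0.3]
width: 4.7
```

Run:
```python
from h import *
im,P=snap('wrist','w3.png'); im,S=snap('scene','s3.png'); cv2.imwrite('pics/s3c.png',cv2.resize(im[180:300,180:360],None,fx=4,fy=4)[:,:,::-1])
```

```text
(no output)
```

View pics/w3.png

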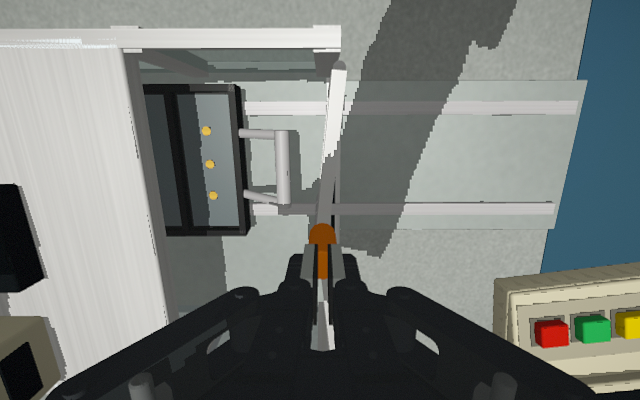

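View pics/s3c.png

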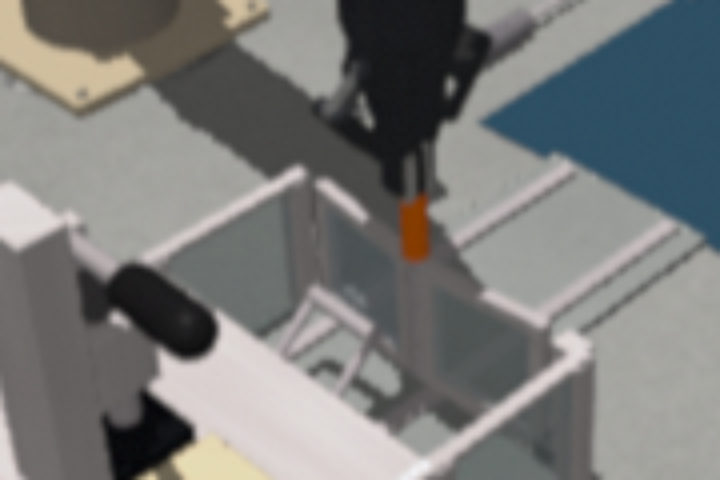

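Run:
```python
from h import *
P=ctrl.camera_params('wrist');S=ctrl.camera_params('scene'); T=ctrl.camera_params('top')
print(np.round(P['cam_to_world'],2)[:3,3])
for p in ((520,-143.8,128),(520,-143.8,142),(520,-143.8,152),(524,-145,120),(524,-145,166),(535,-145,120),(535,-145,166)):
    print(p,np.round([proj(P,p),proj(S,p),proj(T,p)],0).tolist())
im=cv2.imread('pics/w3.png'); cv2.imwrite('pics/w3c.png',cv2.resize(im[200:370,250:400],None,fx=4,fy=3.5))
print(tri([(T,396.5,178),(S,283.5,229)]), tri([(T,394,180),(S,283,244)]))
```

```text
[ 449.7  -141.59  310.82]
(520, -143.8, 128) [[322.0, 231.0], [283.0, 240.0], [393.0, 183.0]]
(520, -143.8, 142) [[322.0, 239.0], [283.0, 235.0], [394.0, 182.0]]
(520, -143.8, 152) [[322.0, 246.0], [283.0, 232.0], [395.0, 181.0]]
(524, -145, 120) [[321.0, 232.0], [284.0, 243.0], [393.0, 182.0]]
(524, -145, 166) [[320.0, 263.0], [283.0, 229.0], [396.0, 178.0]]
(535, -145, 120) [[321.0, 247.0], [287.0, 245.0], [393.0, 178.0]]
(535, -145, 166) [[321.0, 282.0], [286.0, 231.0], [396.0, 174.0]]
[ 524.83345998 -145.44557267  165.69594526] [ 527.23271911 -148.15307186  121.08871984]
```

View pics/w3c.png

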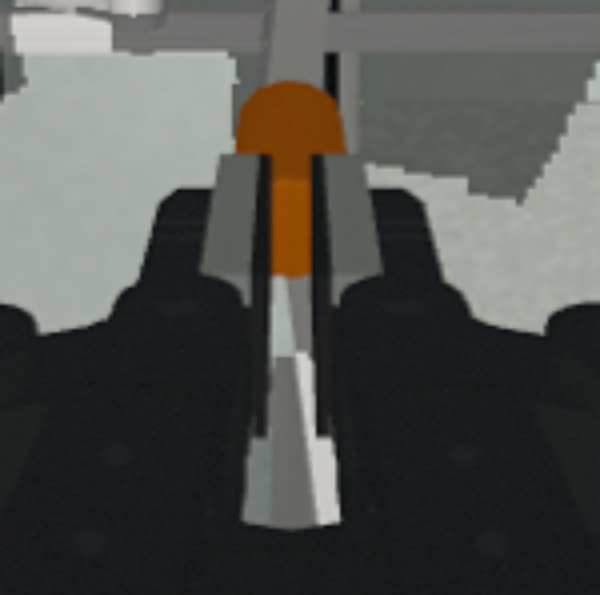

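Run:
```python
from h import *
P=ctrl.camera_params('wrist');S=ctrl.camera_params('scene')
for v in (244,255,278): 
  for w in (227,229,231): print(v,w,tri([(P,322,v),(S,283.7,w)]).round(0))
s=ctrl.read_state(); print(s['qpos'],s['tau'])
```

```text
244 227 [ 516. -141.  163.]
244 229 [ 518. -141.  159.]
244 231 [ 519. -142.  154.]
255 227 [ 520. -142.  167.]
255 229 [ 522. -143.  162.]
255 231 [ 523. -144.  157.]
278 227 [ 528. -145.  174.]
278 229 [ 530. -146.  169.]
278 231 [ 531. -147.  165.]
[ 0.18738813  0.55908671  0.04586838  1.88782913 -0.03846734  0.70218953
  1.79545962] [ 1.16783092e-03 -4.80579293e+01  1.16609383e+00 -1.47496194e+01
  7.59176648e-03  3.27560131e-02 -4.84137138e-05]
```

send_rows:
  commands:
    - [50,0,0,0,0]
    - [50,0,0,0,0]
    - [50,0,3,4,0]
    - [50,0,3,7,0]
    - [50,0,3,9,0]

```text
clock: 4.2
eef_pos: [522.8, -143.7, 132.4]
tool_rot: [-3.134, -0.002, 1.54]
force: [0.2, -0.8, 0.1]
width: 50.0
```

Run:
```python
from h import *
st();im,P=snap('wrist','w4.png'); im,S=snap('scene','s4.png'); cv2.imwrite('pics/s4c.png',cv2.resize(im[170:270,230:340],None,fx=6,fy=6,interpolation=cv2.INTER_CUBIC)[:,:,::-1]);st()
im=cv2.imread('pics/w4.png'); cv2.imwrite('pics/w4c.png',cv2.resize(im[200:370,220:420],None,fx=3.5,fy=3.5))
```

```text
t 4.2 pos [ 522.8 -143.7  132.4] rot [-3.134e+00 -2.000e-03  1.540e+00] F [ 0.2 -0.8  0.1] w 50.0
t 4.3 pos [ 522.6 -143.8  132.3] rot [-3.134e+00 -2.000e-03  1.540e+00] F [ 0.1  0.2 -0.1] w 49.6
```

View pics/s4c.png

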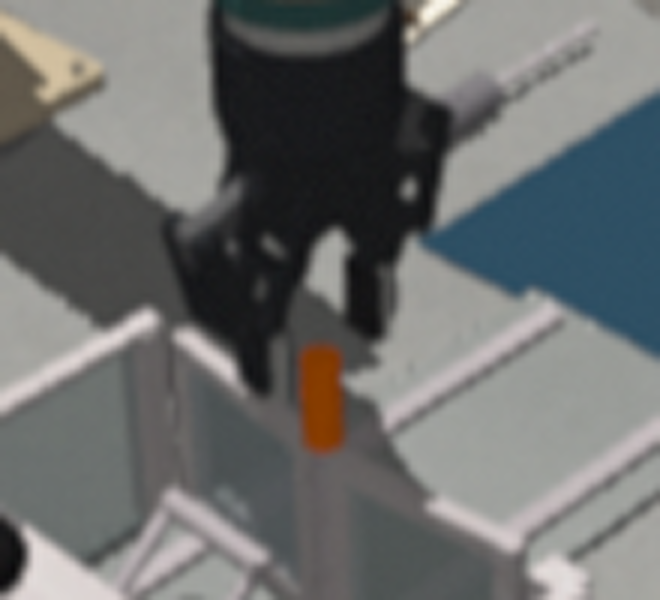

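View pics/w4c.png

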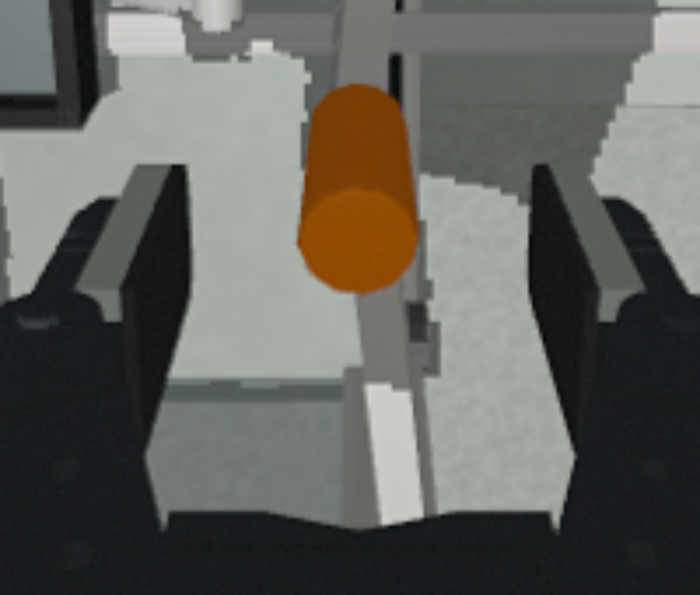

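send_rows:
  commands:
    - [50,0,1,7,0]
    - [50,0,1,14,0]
    - [50,0,1,20,0]
    - [50,0,1,20,0]

```text
clock: 4.7
eef_pos: [522.5, -143.5, 111.2]
tool_rot: [-3.132, -0.002, 1.54]
force: [0.5, 0.0, 0.0]
width: 50.1
```

send_rows:
  commands:
    - [20,0,0,0,0]
    - [10,0,0,0,0]
    - [5,0,0,0,0]
    - [5,0,0,0,0]
    - [5,0,0,0,0]

```text
clock: 5.2
eef_pos: [522.5, -143.6, 111.4]
tool_rot: [-3.132, -0.002, 1.54]
force: [-0.5, 0.3, 1.3]
width: 16.4
```

Run:
```python
from h import *
st();im,P=snap('wrist','w5.png'); cv2.imwrite('pics/w5c.png',cv2.resize(im[200:370,220:420],None,fx=3.5,fy=3.5)[:,:,::-1]); im,S=snap('scene','s5.png'); cv2.imwrite('pics/s5c.png',cv2.resize(im[170:270,230:340],None,fx=6,fy=6,interpolation=cv2.INTER_CUBIC)[:,:,::-1]);st()
```

```text
t 5.2 pos [ 522.5 -143.6  111.4] rot [-3.132e+00 -2.000e-03  1.540e+00] F [-0.5  0.3  1.3] w 16.4
t 5.3 pos [ 522.5 -143.6  111.4] rot [-3.132e+00 -2.000e-03  1.540e+00] F [-0.8 -0.3  3.2] w 16.6
```

View pics/s5c.png

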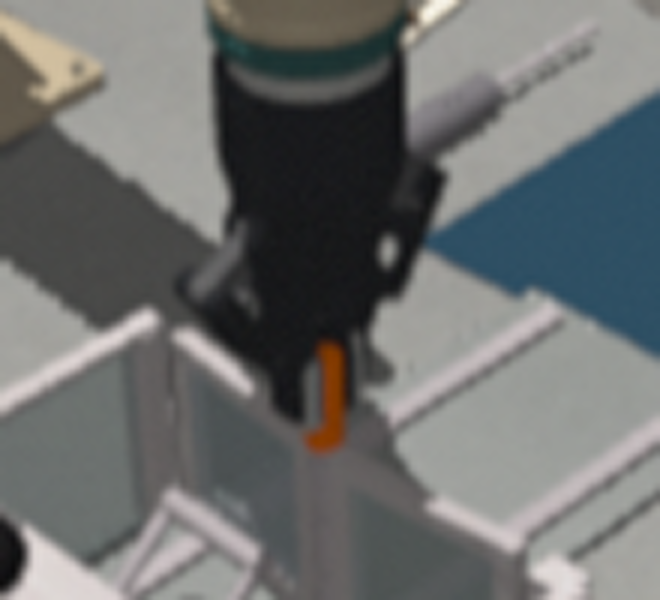

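View pics/w5c.png

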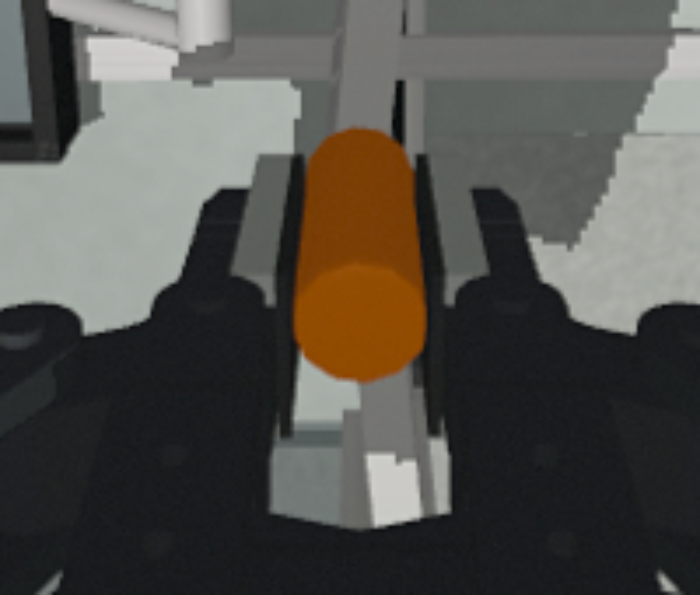

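```bash
python3 - <<'E'
from h import *
P=ctrl.camera_params('wrist')
T=np.array(P['cam_to_world']); print(T.round(2),P['fx'],P['fy'],P['cx'],P['cy'])
for p in ((524,-145,120),(524,-145,166),(524,-154,166),(524,-136,166)): print(np.round(proj(P,p),1))
E
ls -la .; python3 -c "
from cell import ctrl; print([a for a in dir(ctrl) if a[0]!='_'])"
```

```text
[[ 3.0000e-02  9.6000e-01  2.7000e-01  4.5274e+02]
 [ 1.0000e+00 -3.0000e-02 -1.0000e-02 -1.4151e+02]
 [ 0.0000e+00  2.7000e-01 -9.6000e-01  2.8055e+02]
 [ 0.0000e+00  0.0000e+00  0.0000e+00  1.0000e+00]] 298.17268666928567 298.17268666928567 322.30347335488835 205.2305644513397
[319.9 247.1]
[319.2 290.5]
[298.5 291.1]
[339.9 289.9]
total 16
drwxr-xr-x  3 agent agent 4096 Dec  7 15:07 .
drwxr-xr-x 23 root  root  4096 Dec  7 15:06 ..
-rw-r--r--  1 agent agent 1700 Dec  7 15:10 h.py
drwxr-xr-x  2 agent agent 4096 Dec  7 15:15 pics
['MotionError', 'camera_params', 'finish_job', 'get_image', 'read_state']
```

```bash
cat >> h.py <<'E'
X=np.array([-.0388,-.9992,0]);Y=np.array([.9992,-.0388,0]);PIV=np.array([634.1,-137.7,0])
def arc(angs):
    s=st(); p=np.array(s['eef_pos']); d=p-PIV; a0=np.arctan2(d@X,-(d@Y)); r=np.hypot(d@X,d@Y); print('a0',a0.round(3),'r',r.round(1))
    R=Ro.from_euler('xyz',s['tool_rot']).as_matrix()
    for a in angs:
        w=PIV+110*np.sin(a)*X-110*np.cos(a)*Y; w[2]=p[2]; print(a,np.round(R.T@(w-p),1).tolist())
E
python3 -c "
from h import *
arc([.15,.2,.25,.3,.35])"
```

```text
t 5.3 pos [ 522.5 -143.6  111.4] rot [-3.132e+00 -2.000e-03  1.540e+00] F [-0.8 -0.3  3.2] w 16.6
a0 0.092 r 111.7
0.15 [-6.2, 2.5, -0.0]
0.2 [-11.7, 3.4, -0.1]
0.25 [-17.0, 4.6, -0.1]
0.3 [-22.3, 6.0, -0.1]
0.35 [-27.6, 7.7, -0.1]
```

send_rows:
  commands:
    - [5,-6,1,0,0]
    - [5,-12,2,0,0]
    - [5,-17,3,0,0]
    - [5,-22,4.5,0,0]
    - [5,-28,6,0,0]

```text
clock: 5.8
eef_pos: [525.6, -170.1, 111.3]
tool_rot: [-3.127, -0.005, 1.542]
force: [-12.1, 2.2, 14.3]
width: 16.1
```

```bash
python3 -c "
from h import *
arc([.3,.37,.44,.51,.58,.65])"
```

```text
t 5.8 pos [ 525.6 -170.1  111.3] rot [-3.127 -0.005  1.542] F [-12.1   2.2  14.3] w 16.1
a0 0.329 r 113.2
0.3 [4.0, 2.1, -0.0]
0.37 [-3.3, 4.6, -0.1]
0.44 [-10.4, 7.5, -0.2]
0.51 [-17.3, 11.0, -0.2]
0.58 [-23.9, 14.9, -0.3]
0.65 [-30.2, 19.3, -0.4]
```

send_rows:
  commands:
    - [5,-3,0.5,0,0]
    - [5,-10,3,0,0]
    - [5,-17,6.5,0,0]
    - [5,-24,10.5,0,0]
    - [5,-24,10.5,0,0]

```text
clock: 6.3
eef_pos: [535.3, -195.5, 111.3]
tool_rot: [-3.127, -0.004, 1.542]
force: [-2.2, 1.0, 6.0]
width: 16.1
```

```bash
python3 -c "
from h import *
arc([.5,.58,.65,.72,.79,.86])"
```

```text
t 6.3 pos [ 535.3 -195.5  111.3] rot [-3.127 -0.004  1.542] F [-2.2  1.   6. ] w 16.1
a0 0.568 r 114.4
0.5 [8.9, 0.0, 0.0]
0.58 [1.3, 4.5, -0.1]
0.65 [-5.1, 8.8, -0.2]
0.72 [-11.1, 13.7, -0.2]
0.79 [-16.7, 18.9, -0.3]
0.86 [-22.0, 24.5, -0.5]
```

```bash
sed -i 's/PIV=np.array(.*$/PIV=np.array([632.4,-144.1,0])/' h.py; python3 -c "
from h import *
arc([.5,.55,.6,.65,.7,.75])"
```

```text
t 6.3 pos [ 535.3 -195.5  111.3] rot [-3.127 -0.004  1.542] F [-2.2  1.   6. ] w 16.1
a0 0.526 r 109.8
0.5 [2.4, -1.5, 0.0]
0.55 [-2.4, 1.2, -0.0]
0.6 [-7.0, 4.2, -0.1]
0.65 [-11.5, 7.3, -0.2]
0.7 [-15.8, 10.7, -0.2]
0.75 [-20.0, 14.3, -0.3]
```

send_rows:
  commands:
    - [5,-2.5,1,0,0]
    - [5,-7,4,0,0]
    - [5,-11.5,7,0,0]
    - [5,-16,10.5,0,0]
    - [5,-20,14,0,0]

```text
clock: 6.8
eef_pos: [548.7, -214.4, 111.3]
tool_rot: [-3.126, -0.006, 1.544]
force: [-0.3, 4.5, 4.3]
width: 16.4
```

```bash
python3 -c "
from h import *
arc([.75,.8,.85,.9,.95,1,1.05])"
```

```text
t 6.8 pos [ 548.7 -214.4  111.3] rot [-3.126 -0.006  1.544] F [-0.3  4.5  4.3] w 16.4
a0 0.738 r 109.3
0.75 [-1.5, 0.4, -0.0]
0.8 [-5.4, 4.2, -0.1]
0.85 [-9.2, 8.2, -0.2]
0.9 [-12.8, 12.3, -0.3]
0.95 [-16.2, 16.7, -0.4]
1 [-19.3, 21.2, -0.5]
1.05 [-22.2, 25.9, -0.5]
```

send_rows:
  commands:
    - [5,-5.5,4,0,0]
    - [5,-10,9,0,0]
    - [5,-14,14,0,0]
    - [5,-18,19.5,0,0]
    - [5,-22,26,0,0]

```text
clock: 7.3
eef_pos: [574.7, -234.5, 111.2]
tool_rot: [-3.126, -0.01, 1.547]
force: [-2.2, 8.0, 8.1]
width: 15.9
```

```bash
python3 -c "
from h import *
arc([1.05,1.1,1.15,1.2,1.25,1.3,1.35,1.4])"
```

```text
t 7.3 pos [ 574.7 -234.5  111.2] rot [-3.126 -0.01   1.547] F [-2.2  8.   8.1] w 15.9
a0 1.042 r 107.3
1.05 [-2.8, -0.6, -0.0]
1.1 [-5.5, 4.2, -0.1]
1.15 [-7.9, 9.1, -0.2]
1.2 [-10.1, 14.1, -0.3]
1.25 [-12.1, 19.3, -0.4]
1.3 [-13.7, 24.5, -0.5]
1.35 [-15.2, 29.8, -0.6]
1.4 [-16.3, 35.2, -0.7]
```

send_rows:
  commands:
    - [5,-3,4,0,0]
    - [5,-5.5,9,0,0]
    - [5,-8,14,0,0]
    - [5,-10,20,0,0]
    - [5,-11.5,25,0,0]

```text
clock: 7.8
eef_pos: [600.6, -243.8, 111.2]
tool_rot: [-3.126, -0.013, 1.549]
force: [2.1, 6.8, 5.1]
width: 14.5
```

Run:
```python
from h import *
arc([1.3,1.35,1.4,1.42,1.45])
im,P=snap('scene','s6.png'); cv2.imwrite('pics/s6c.png',cv2.resize(im[170:350,150:350],None,fx=3.3,fy=3.3,interpolation=cv2.INTER_CUBIC)[:,:,::-1])
```

```text
t 7.8 pos [ 600.6 -243.8  111.2] rot [-3.126 -0.013  1.549] F [2.1 6.8 5.1] w 14.5
a0 1.3 r 104.6
1.3 [-5.1, -1.6, -0.0]
1.35 [-6.6, 3.7, -0.1]
1.4 [-7.7, 9.1, -0.2]
1.42 [-8.1, 11.3, -0.3]
1.45 [-8.6, 14.5, -0.3]
```

View pics/s6c.png

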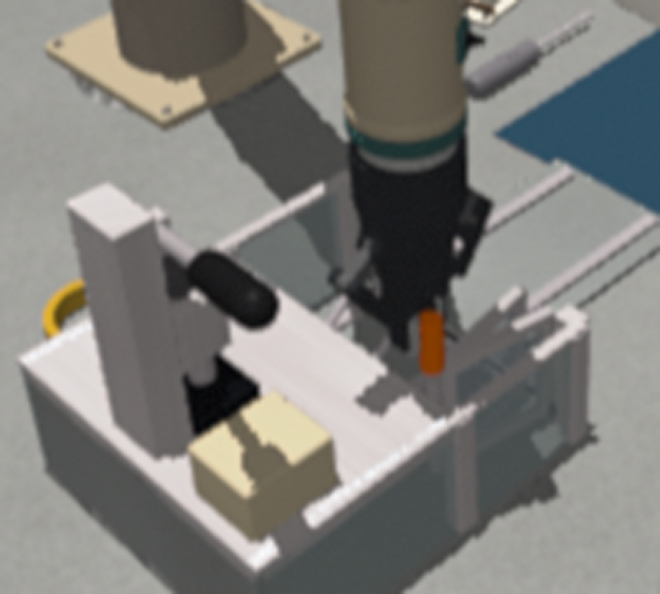

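Run:
```python
from h import *
S=ctrl.camera_params('scene')
im,P=snap('wrist','w6.png'); cv2.imwrite('pics/w6c.png',cv2.resize(im[150:370,200:440],None,fx=3,fy=2.7)[:,:,::-1])
p=ray(S,280.9,273,143); print(p)
```

```text
[ 613.56513356 -243.4406426   143.        ]
```

View pics/w6c.png

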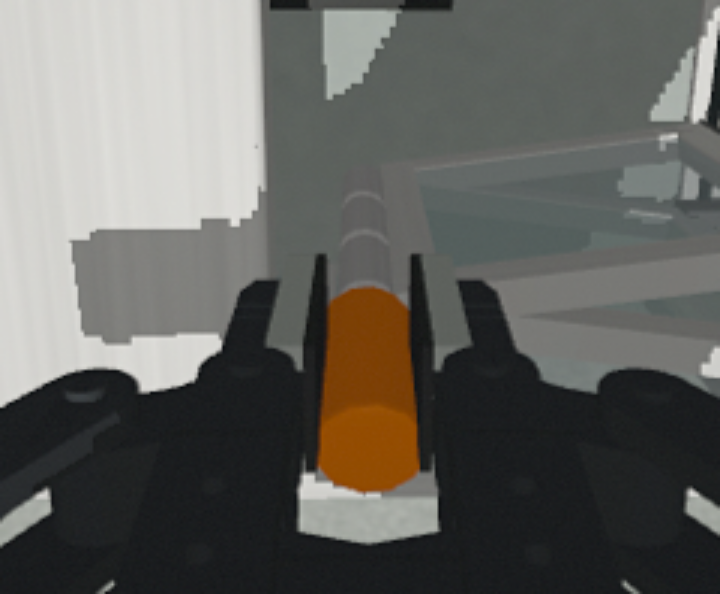

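send_rows:
  commands:
    - [5,-1,4,0,0]
    - [5,-1,5,0,0]
    - [40,-1,5,0,0]
    - [40,-1,5,0,0]
    - [40,-1,5,-30,0]

```text
clock: 8.4
eef_pos: [603.4, -244.8, 137.4]
tool_rot: [-3.119, -0.016, 1.547]
force: [-0.4, -0.7, 0.3]
width: 39.9
```

send_rows:
  commands:
    - [50,0,0,-40,0]
    - [50,0,0,-60,0]
    - [50,40,-40,-80,0]
    - [50,80,-80,-80,0]
    - [50,80,-80,-80,0]

```text
clock: 8.9
eef_pos: [524.9, -160.9, 221.1]
tool_rot: [-3.119, -0.018, 1.549]
force: [0.8, -0.4, -0.5]
width: 50.0
```

Run:
```python
from h import *
st();im,P=snap('wrist','w7.png')
im,P=snap('scene','s7.png'); cv2.imwrite('pics/s7c.png',cv2.resize(im[170:350,150:350],None,fx=3.3,fy=3.3,interpolation=cv2.INTER_CUBIC)[:,:,::-1])
st()
```

```text
t 8.9 pos [ 524.9 -160.9  221.1] rot [-3.119 -0.018  1.549] F [ 0.8 -0.4 -0.5] w 50.0
t 9.0 pos [ 526.6 -162.5  221.2] rot [-3.12  -0.016  1.549] F [ 0.4 -0.2  0. ] w 50.1
```

View pics/w7.png

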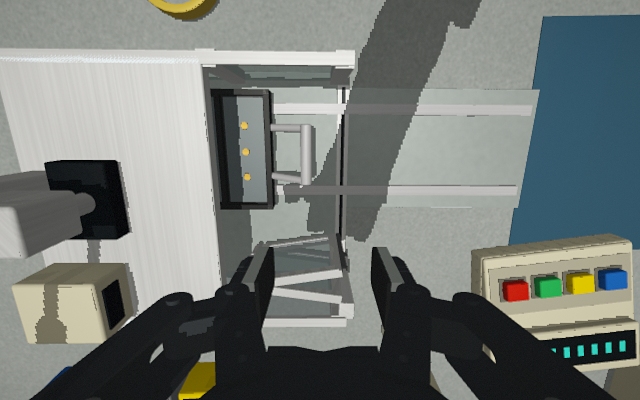

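View pics/s7c.png

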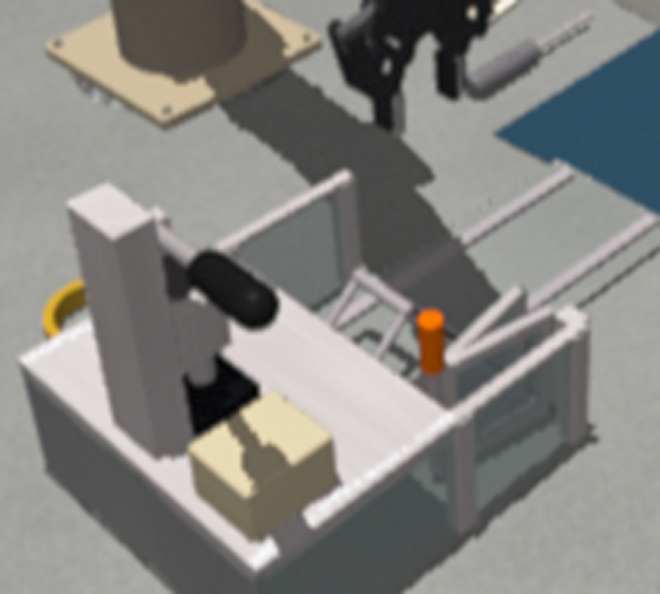

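Run:
```python
from h import *
S=ctrl.camera_params('scene')
f=lambda x,y:(150+x/3.3,170+y/3.3)
print('knobtop',ray(S,*f(430,318),166).round(1),'free end',ray(S,*f(520,291),118).round(1),'jamb end',ray(S,*f(565,320),118).round(1),'apex',ray(S,*f(437,372),120).round(1))
im=cv2.imread('pics/s7.png'); cv2.imwrite('pics/s7d.png',cv2.resize(im[245:310,260:345],None,fx=9,fy=9,interpolation=cv2.INTER_CUBIC))
P=ctrl.camera_params('wrist'); 
for u,v in ((330,238),(340,272),(346,300),(265,247),(222,92),(307,125),(307,185)): print((u,v),ray(P,u,v,118).round(1),ray(P,u,v,68).round(1))
```

```text
knobtop [ 615.4 -246.   166. ] free end [ 605.4 -145.2  118. ] jamb end [ 650.6 -146.7  118. ] apex [ 620.9 -247.   120. ]
(330, 238) [ 566.9 -154.2  118. ] [ 586.7 -152.5   68. ]
(340, 272) [ 604.  -144.7  118. ] [ 630.6 -141.2   68. ]
(346, 300) [ 636.4 -138.7  118. ] [ 669.  -134.1   68. ]
(265, 247) [ 574.5 -218.3  118. ] [ 595.7 -228.4   68. ]
(222, 92) [ 430.6 -244.5  118. ] [ 425.5 -259.3   68. ]
(307, 125) [ 459.6 -172.8  118. ] [ 459.7 -174.5   68. ]
(307, 185) [ 513.5 -174.7  118. ] [ 523.6 -176.8   68. ]
```

View pics/s7d.png

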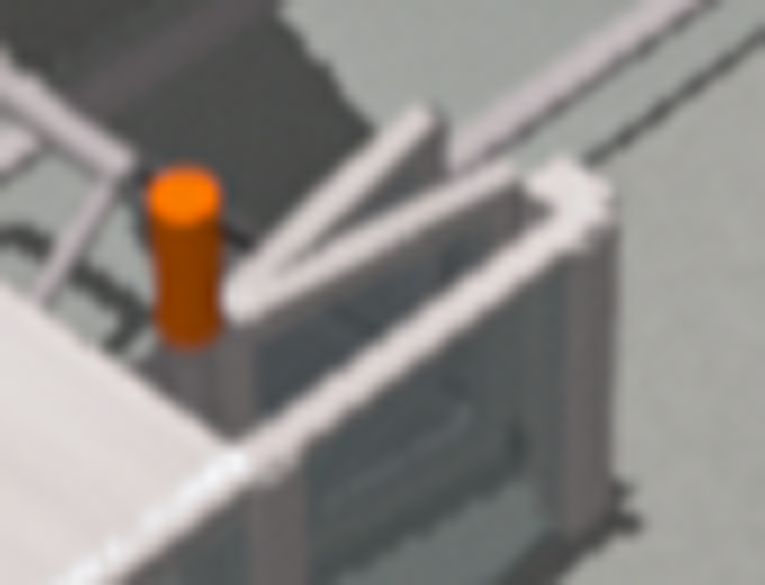

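Run:
```python
from h import *
S=ctrl.camera_params('scene')
f=lambda x,y:(260+x/9,245+y/9)
a=ray(S,*f(430,110),118);b=ray(S,*f(515,170),118);c=ray(S,*f(240,300),118);k=ray(S,*f(185,195),166)
print(a,b,c,k, 'sep',(a-b)@Y,(a-b)@X)
j=b-c; print('jamb panel angle',np.arctan2(-(j@X),(j@Y)), np.linalg.norm(j)); j=a-c; print('free',np.arctan2(-(j@X),-(j@Y)))
```

```text
[ 603.39285525 -142.28384791  118.        ] [ 636.36088167 -144.9001447   118.        ] [ 616.54643952 -228.90522165  118.        ] [ 616.49869584 -246.31894767  166.        ] sep -33.043164321047676 -1.3350443240813
jamb panel angle 1.3779697661367005 86.31028369422376
free 1.3812845638336766
```

Run:
```python
from h import *
go((490,-176,120),88)
```

```text
t 9.0 pos [ 526.6 -162.5  221.2] rot [-3.12  -0.016  1.549] F [ 0.4 -0.2  0. ] w 50.1
to [ 490 -176  120] SHIFT [-16.  -34.1 101.7] TURN 0.8
```

send_rows:
  commands:
    - [36,-16,-34,0,1]
    - [36,-16,-34,30,1]
    - [36,-16,-34,60,1]
    - [36,-16,-34,100,1]
    - [36,-16,-34,100,1]

```text
clock: 9.5
eef_pos: [487.7, -176.4, 117.5]
tool_rot: [-3.112, -0.017, 1.53]
force: [-1.2, 0.7, 0.9]
width: 36.1
```

Run:
```python
from h import *
st();im,P=snap('wrist','w8.png'); cv2.imwrite('pics/w8c.png',cv2.resize(im[150:370,200:440],None,fx=3,fy=2.7)[:,:,::-1])
im,S=snap('scene','s8.png'); cv2.imwrite('pics/s8c.png',cv2.resize(im[200:300,230:340],None,fx=6,fy=6,interpolation=cv2.INTER_CUBIC)[:,:,::-1])
go((490,-176,80),88)
```

```text
t 9.5 pos [ 487.7 -176.4  117.5] rot [-3.112 -0.017  1.53 ] F [-1.2  0.7  0.9] w 36.1
t 9.6 pos [ 490.9 -177.2  121.6] rot [-3.12  -0.015  1.531] F [0.  0.1 0.6] w 35.9
to [ 490 -176   80] SHIFT [ 0.5 -0.1 41.6] TURN -0.3
```

View pics/w8c.png

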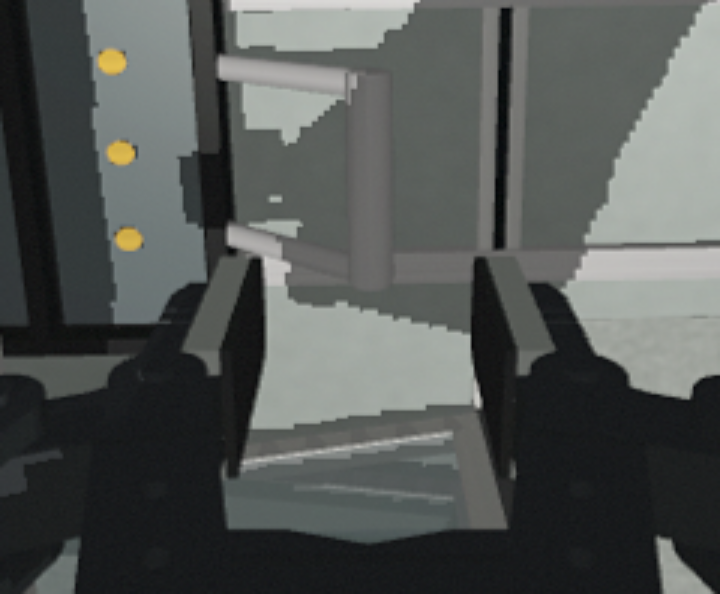

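View pics/s8c.png

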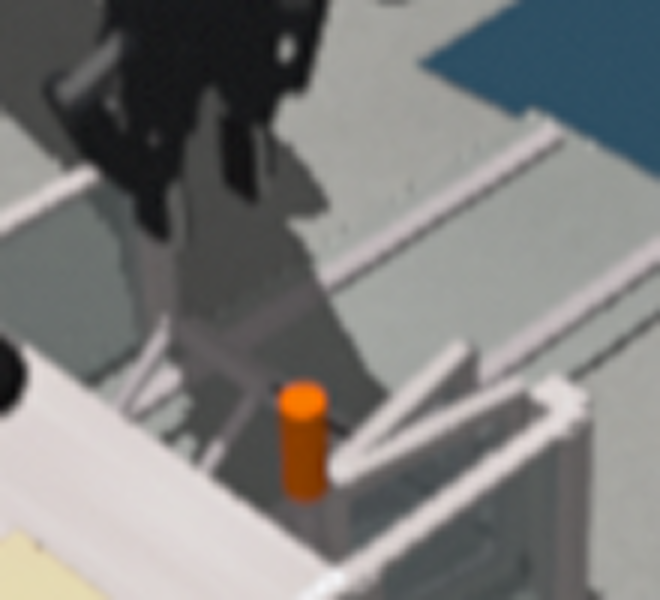

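Run:
```python
from h import *
S=ctrl.camera_params('scene')
for z in (105,120,130,140,150,160): print(z,np.round(proj(S,(490.5,-177,z)),1))
P=ctrl.camera_params('wrist'); 
f=lambda x,y:(200+x/3,150+y/2.7)
# bar measured at z~68
for p in ((370,75),(370,285)): print(ray(P,*f(*p),68).round(1))
```

```text
105 [265.6 248. ]
120 [265.3 243.5]
130 [265.  240.4]
140 [264.8 237.3]
150 [264.6 234.1]
160 [264.4 230.9]
[ 462.7 -174.4   68. ]
[ 526.7 -177.    68. ]
```

send_rows:
  commands:
    - [36,1,2,25,0]
    - [36,1,2,45,0]
    - [36,1,2,60,0]
    - [36,1,2,72,0]
    - [36,1,2,72,0]

```text
clock: 10.1
eef_pos: [492.1, -175.6, 49.6]
tool_rot: [-3.12, -0.015, 1.53]
force: [0.9, 0.1, -0.5]
width: 35.5
```

Run:
```python
from h import *
st();im,P=snap('wrist','w9.png'); cv2.imwrite('pics/w9c.png',cv2.resize(im[150:370,200:440],None,fx=3,fy=2.7)[:,:,::-1])
im,S=snap('scene','s9.png'); cv2.imwrite('pics/s9c.png',cv2.resize(im[200:300,230:340],None,fx=6,fy=6,interpolation=cv2.INTER_CUBIC)[:,:,::-1])
st()
```

```text
t 10.1 pos [ 492.1 -175.6   49.6] rot [-3.12  -0.015  1.53 ] F [ 0.9  0.1 -0.5] w 35.5
t 10.2 pos [ 492.5 -175.6   50.5] rot [-3.122 -0.015  1.53 ] F [-0.1  0.9 -0.3] w 36.0
```

View pics/w9c.png

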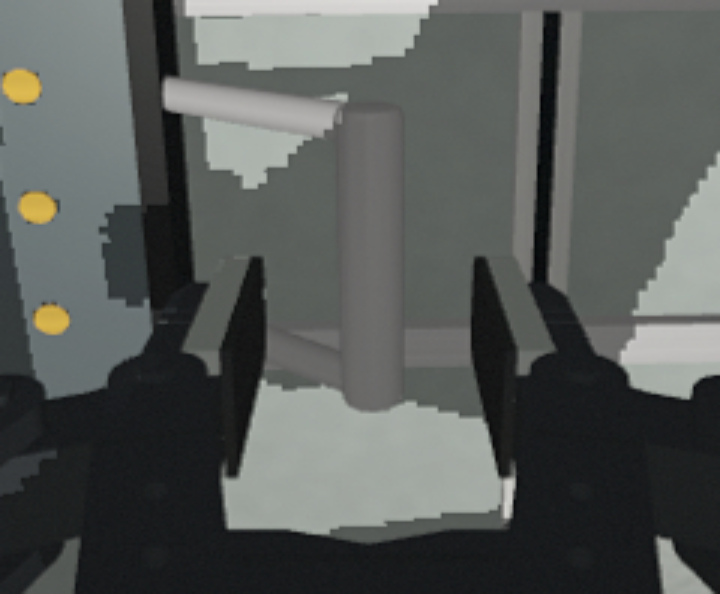

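View pics/s9c.png

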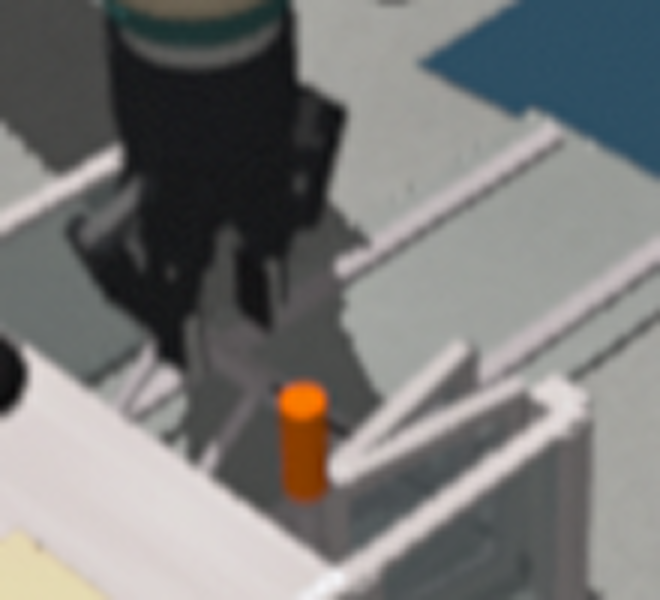

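send_rows:
  commands:
    - [36,0,1,10,0]
    - [36,0,1,20,0]
    - [36,0,1,21,0]

```text
clock: 10.5
eef_pos: [492.4, -175.1, 28.4]
tool_rot: [-3.12, -0.015, 1.531]
force: [-0.0, -0.2, 0.3]
width: 36.0
```

send_rows:
  commands:
    - [15,0,0,0,0]
    - [3,0,0,0,0]
    - [3,0,0,0,0]
    - [3,0,0,0,0]
    - [3,0,0,0,0]

```text
clock: 11.0
eef_pos: [492.1, -175.0, 28.4]
tool_rot: [-3.119, -0.015, 1.531]
force: [-1.3, -0.7, -3.2]
width: 9.9
```

Run:
```python
from h import *
st();im,P=snap('wrist','w10.png'); cv2.imwrite('pics/w10c.png',cv2.resize(im[150:370,200:440],None,fx=3,fy=2.7)[:,:,::-1])
```

```text
t 11.0 pos [ 492.1 -175.    28.4] rot [-3.119 -0.015  1.531] F [-1.3 -0.7 -3.2] w 9.9
```

View pics/w10c.png

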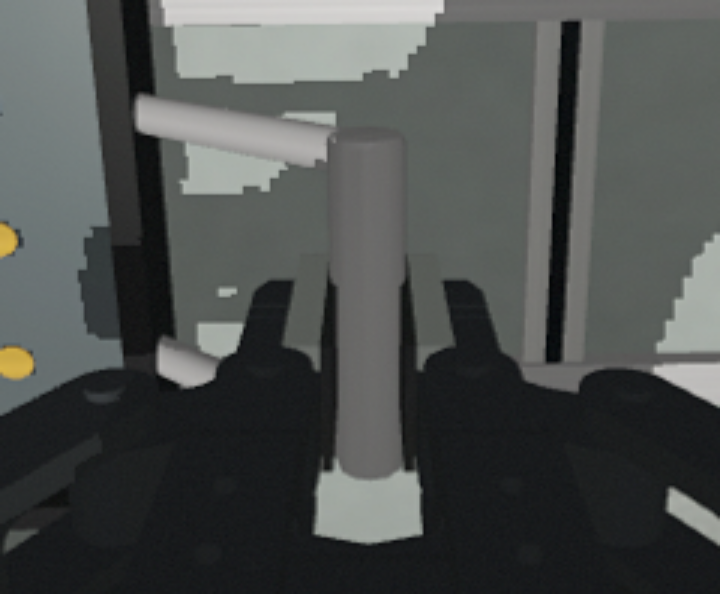

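send_rows:
  commands:
    - [3,10,0,0,0]
    - [3,25,0,0,0]
    - [3,45,0,0,0]
    - [3,65,0,0,0]
    - [3,80,0,0,0]

```text
clock: 11.55
eef_pos: [494.4, -92.7, 28.5]
tool_rot: [-3.117, -0.016, 1.532]
force: [1.8, -2.5, -17.2]
width: 10.1
```

send_rows:
  commands:
    - [3,25,0,0,0]
    - [3,50,0,0,0]
    - [3,75,0,0,0]
    - [3,95,0,0,0]
    - [3,110,0,0,0]

```text
clock: 12.05
eef_pos: [497.5, 19.7, 28.6]
tool_rot: [-3.115, -0.016, 1.534]
force: [3.4, -2.7, -23.0]
width: 9.6
```

Run:
```python
from h import *
go(np.array([492.1,-175,28.4])-280*X)
```

```text
t 12.05 pos [497.5  19.7  28.6] rot [-3.115 -0.016  1.534] F [  3.4  -2.7 -23. ] w 9.6
to [503.  104.8  28.4] SHIFT [85.2  2.4  1.5] TURN 0
```

send_rows:
  commands:
    - [3,20,0,1,0]
    - [3,45,1,2,0]
    - [3,65,1,2,0]
    - [3,80,1,2.5,0]
    - [3,86,1,2.5,0]

```text
clock: 12.55
eef_pos: [499.3, 88.4, 28.3]
tool_rot: [-3.112, 0.005, 1.524]
force: [-3.0, -51.7, 14.8]
width: 10.1
```

Run:
```python
from h import *
im,S=snap('scene','s11.png');im,S=snap('top','t11.png'); st()
```

```text
t 12.65 pos [499.2  88.3  28.4] rot [-3.112  0.004  1.523] F [ -2.4 -39.8  15. ] w 9.9
```

View pics/s11.png

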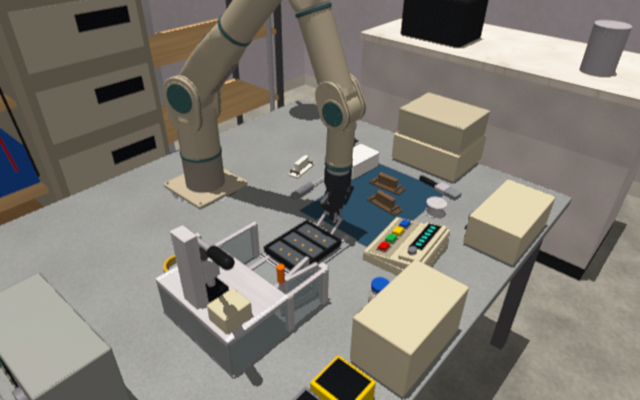

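View pics/t11.png

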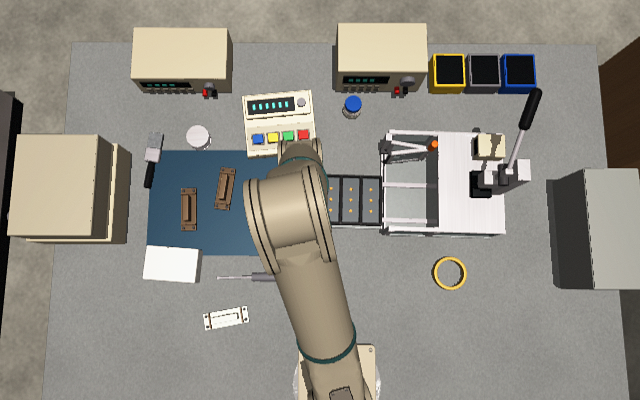

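send_rows:
  commands:
    - [3,2,0,0,0]
    - [30,0,0,0,0]
    - [36,0,0,0,0]
    - [36,0,0,-30,0]
    - [50,0,0,-70,0]

```text
clock: 13.15
eef_pos: [499.5, 90.9, 97.7]
tool_rot: [-3.107, 0.003, 1.526]
force: [0.8, 0.5, -0.1]
width: 49.0
```

send_rows:
  commands:
    - [50,0,0,-50,0]
    - [50,0,0,-100,0]
    - [50,0,0,-130,0]
    - [50,0,0,-130,0]

```text
clock: 13.55
eef_pos: [507.0, 94.1, 232.4]
tool_rot: [-3.117, -0.002, 1.529]
force: [0.0, -0.4, -0.6]
width: 50.0
```

Run:
```python
from h import *
im,P=snap('wrist','w12.png'); st()
```

```text
t 13.6 pos [505.3  93.7 229.9] rot [-3.112 -0.     1.529] F [-0.   0.3 -0. ] w 50.1
```

View pics/w12.png

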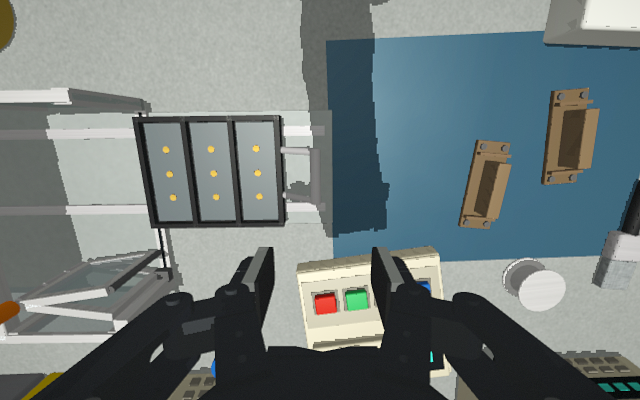

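Run:
```python
from h import *
P=ctrl.camera_params('wrist'); im=cv2.imread('pics/w12.png')[:,:,::-1].copy()
print('bar',ray(P,320,150,68),ray(P,320,205,68))
b=[x for x in blobs(mask(im,(15,100,120),(35,255,255)),8) if 130<x[1][0]<280 and 130<x[1][1]<210]
for x in b: print(x[1],ray(P,*x[1],32).round(1))
for u,v in ((135,118),(283,115),(283,225),(152,228)): print('corner',ray(P,u,v,40).round(1))
```

```text
bar [463.85814674  93.00286714  68.        ] [526.32847994  90.17630576  68.        ]
[255.6 148. ] [460.8  14.4  32. ]
[165.7 149.3] [457.6 -95.1  32. ]
[210.6 148.7] [459.3 -40.4  32. ]
[169.3 173.7] [487.5 -95.9  32. ]
[213.4 173.3] [489.4 -41.1  32. ]
[257.2 172.5] [490.7  13.4  32. ]
[172.7 197.2] [517.5 -96.9  32. ]
[215.9 196.5] [519. -42.  32.]
[259.2 196.1] [520.8  13.   32. ]
corner [ 420.1 -120.2   40. ]
corner [424.2  51.7  40. ]
corner [558.   41.4  40. ]
corner [ 554.8 -126.    40. ]
```

Run:
```python
from h import *
P=ctrl.camera_params('wrist')
for u,v in ((485,185),(570,137)): print(ray(P,u,v,8).round(1))
T=ctrl.camera_params('top')
for u,v in ((224.6,188.2),(187.9,208.9)): print(ray(T,u,v,12).round(1))
go((520,310,230),88)
```

```text
[524.  310.7   8. ]
[465.8 413.6   8. ]
[526.7 310.6  12. ]
[468.  410.7  12. ]
t 13.6 pos [505.3  93.7 229.9] rot [-3.112 -0.     1.529] F [-0.   0.3 -0. ] w 50.1
to [520 310 230] SHIFT [ 2.167e+02  5.700e+00 -2.000e-01] TURN -0.4
```

send_rows:
  commands:
    - [50,237,0,0,0]
    - [50,237,0,0,0]
    - [50,237,0,0,0]
    - [50,237,0,0,0]
    - [50,237,0,0,0]

```text
clock: 14.1
eef_pos: [512.4, 335.3, 228.0]
tool_rot: [-3.109, -0.001, 1.534]
force: [-0.3, 0.8, -0.1]
width: 50.3
```

Run:
```python
from h import *
st(); im,P=snap('wrist','w13.png'); st()
im,P=snap('wrist','w13.png'); 
print(np.round(np.array(P['cam_to_world'])[:3,3],1)); np.save('P13.npy',P)
```

```text
t 14.1 pos [512.4 335.3 228. ] rot [-3.109e+00 -1.000e-03  1.534e+00] F [-0.3  0.8 -0.1] w 50.3
t 14.15 pos [511.1 343.9 227.7] rot [-3.108 -0.008  1.541] F [0.8 7.7 0.6] w 49.9
[445.3 344.9 398.4]
```

View pics/w13.png

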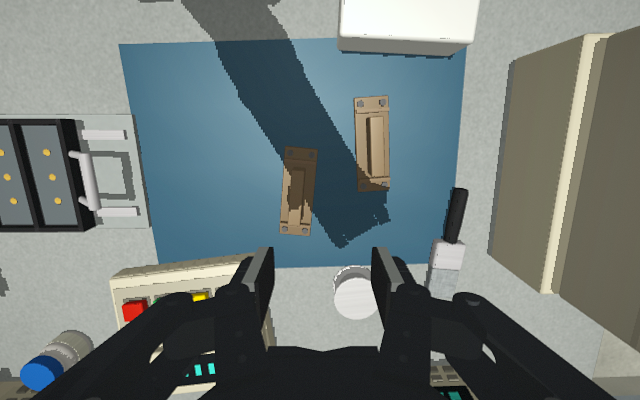

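Run:
```python
from h import *
st(); im,P=snap('wrist','w14.png'); st(); np.save('P14.npy',P,allow_pickle=True)
print(np.round(np.array(P['cam_to_world'])[:3,3],1))
cv2.imwrite('pics/w14c.png',cv2.resize(im[85:255,260:410],None,fx=3.5,fy=3.5,interpolation=cv2.INTER_CUBIC)[:,:,::-1])
```

```text
t 14.2 pos [511.1 339.9 227.5] rot [-3.108 -0.005  1.541] F [-0.1 -0.6 -0.1] w 50.0
t 14.25 pos [512.  335.3 227.5] rot [-3.108e+00 -1.000e-03  1.537e+00] F [ 0.6 -0.8 -0.6] w 50.3
[445.4 341.4 398.3]
```

View pics/w14c.png

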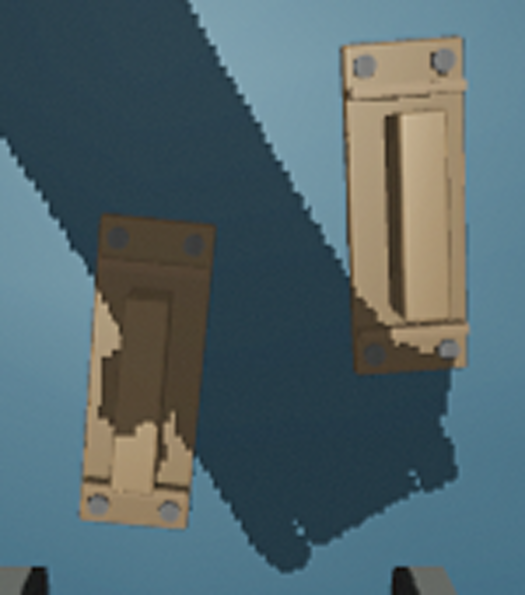

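Run:
```python
from h import *
P=np.load('P14.npy',allow_pickle=True).item()
for n,q in (('A',((101,214),(214,226),(186,527),(80,517))),('B',((341,45),(463,38),(467,367),(356,375)))):
    w=[ray(P,260+x/3.5,85+y/3.5,8) for x,y in q]; w=np.array(w); l=(w[2]+w[3]-w[0]-w[1])/2; wd=(w[1]+w[2]-w[0]-w[3])/2
    print(n,w.mean(0).round(1),'len',np.linalg.norm(l).round(1),'wid',np.linalg.norm(wd).round(1),'ang deg',np.degrees(np.arctan2(l[1],l[0])).round(1), np.degrees(np.arctan2(wd[1],wd[0])).round(1))
```

```text
A [528.4 312.3   8. ] len 118.3 wid 41.9 ang deg -7.4 82.3
B [470.  411.6   8. ] len 119.1 wid 42.7 ang deg 2.5 91.8
```

Run:
```python
from h import *
go((528,312,60),82.5)
```

```text
t 14.25 pos [512.  335.3 227.5] rot [-3.108e+00 -1.000e-03  1.537e+00] F [ 0.6 -0.8 -0.6] w 50.3
to [528 312  60] SHIFT [-22.9  22.4 166.8] TURN 5.6
```

send_rows:
  commands:
    - [40,-23,22,30,3]
    - [40,-23,22,70,5.6]
    - [40,-23,22,110,5.6]
    - [40,-23,22,145,5.6]
    - [40,-23,22,166,5.6]

```text
clock: 14.75
eef_pos: [524.6, 309.7, 56.8]
tool_rot: [-3.103, 0.006, 1.439]
force: [-0.1, 0.3, -0.7]
width: 39.8
```

Run:
```python
from h import *
st(); im,P=snap('wrist','w15.png'); cv2.imwrite('pics/w15c.png',cv2.resize(im[100:370,200:440],None,fx=2.6,fy=2.2)[:,:,::-1])
im,P=snap('scene','s15.png');cv2.imwrite('pics/s15c.png',cv2.resize(im[130:230,320:430],None,fx=6,fy=6,interpolation=cv2.INTER_CUBIC)[:,:,::-1])
go((528,312,30),82.5)
```

```text
t 14.75 pos [524.6 309.7  56.8] rot [-3.103  0.006  1.439] F [-0.1  0.3 -0.7] w 39.8
t 14.85 pos [523.9 309.4  56.7] rot [-3.101  0.008  1.439] F [-1.2  0.   0.2] w 39.9
to [528 312  30] SHIFT [ 3.3  4.8 26.5] TURN -0.1
```

View pics/w15c.png

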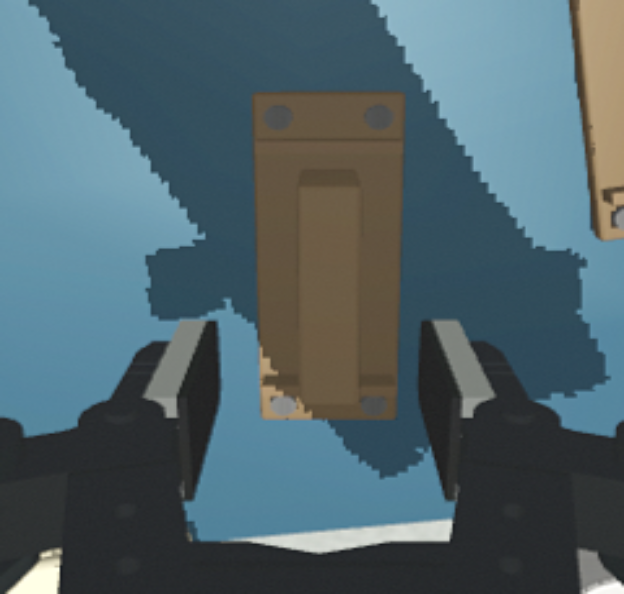

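View pics/s15c.png

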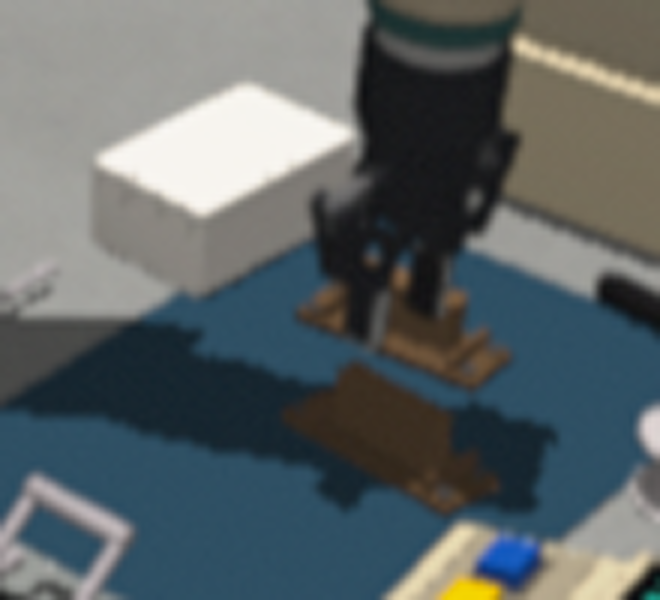

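Run:
```python
from h import *
S=ctrl.camera_params('scene')
for z in (60,70,80,90): print(z,np.round(proj(S,(524,309.5,z)),1))
```

```text
60 [385.1 189.7]
70 [385.4 187. ]
80 [385.7 184.4]
90 [386.  181.7]
```

send_rows:
  commands:
    - [40,3,4.5,20,0]
    - [40,3,4.5,38,0]
    - [40,3,4.5,50,0]
    - [40,3,4.5,58,0]
    - [40,3,4.5,60,0]

```text
clock: 15.35
eef_pos: [526.0, 311.4, -3.7]
tool_rot: [-3.1, 0.008, 1.439]
force: [0.5, 0.3, 0.1]
width: 39.8
```

Run:
```python
from h import *
st(); im,P=snap('wrist','w16.png'); cv2.imwrite('pics/w16c.png',cv2.resize(im[100:370,200:440],None,fx=2.6,fy=2.2)[:,:,::-1])
im,P=snap('scene','s16.png');cv2.imwrite('pics/s16c.png',cv2.resize(im[130:230,320:430],None,fx=6,fy=6,interpolation=cv2.INTER_CUBIC)[:,:,::-1])
```

```text
t 15.35 pos [526.  311.4  -3.7] rot [-3.1    0.008  1.439] F [0.5 0.3 0.1] w 39.8
```

View pics/w16c.png

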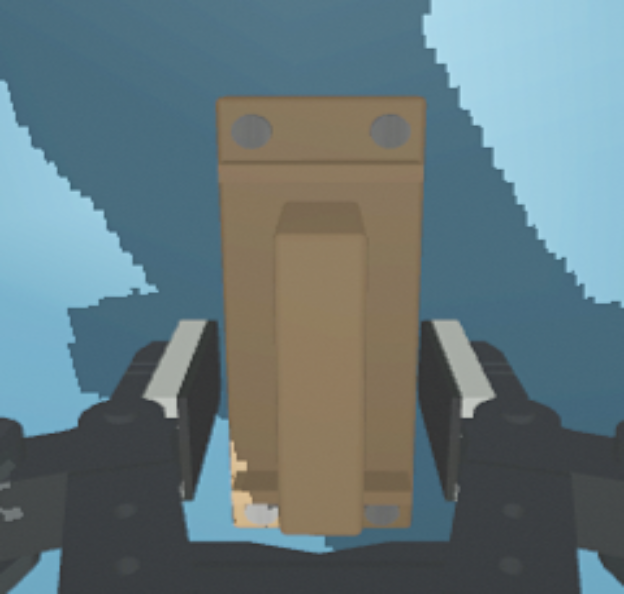

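View pics/s16c.png

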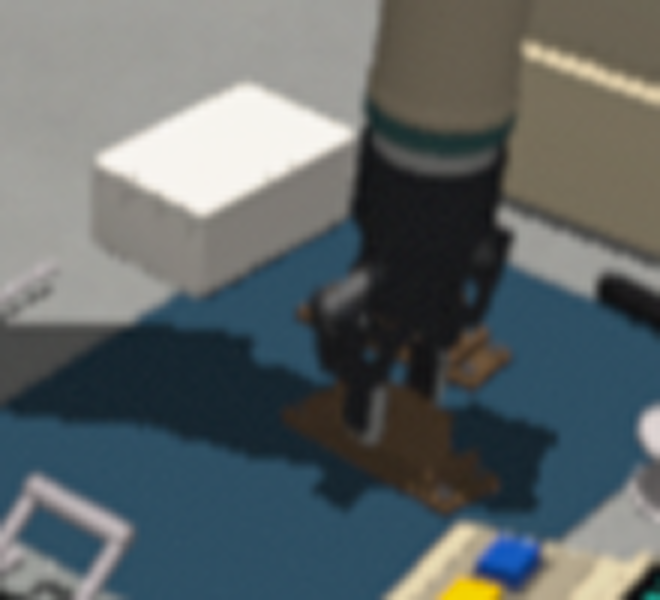

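send_rows:
  commands:
    - [20,0.5,1,0,0]
    - [5,0.5,1,0,0]
    - [5,0.5,1,0,0]
    - [5,0.5,1,0,0]
    - [5,0.5,1,0,0]

```text
clock: 15.95
eef_pos: [528.5, 312.4, -2.1]
tool_rot: [-3.103, 0.007, 1.438]
force: [-0.9, -0.7, 6.0]
width: 14.7
```

send_rows:
  commands:
    - [5,0,0,0,0]
    - [5,0,0,-15,0]
    - [5,0,0,-30,0]
    - [5,0,0,-45,0]
    - [5,0,0,-60,0]

```text
clock: 16.45
eef_pos: [531.2, 312.6, 59.7]
tool_rot: [-3.103, 0.006, 1.438]
force: [-0.4, 0.5, -2.1]
width: 14.6
```

Run:
```python
from h import *
st(); im,P=snap('wrist','w17.png'); cv2.imwrite('pics/w17c.png',cv2.resize(im[100:370,200:440],None,fx=2.6,fy=2.2)[:,:,::-1])
im,P=snap('scene','s17.png');cv2.imwrite('pics/s17c.png',cv2.resize(im[130:230,320:430],None,fx=6,fy=6,interpolation=cv2.INTER_CUBIC)[:,:,::-1])
```

```text
t 16.45 pos [531.2 312.6  59.7] rot [-3.103  0.006  1.438] F [-0.4  0.5 -2.1] w 14.6
```

View pics/w17c.png

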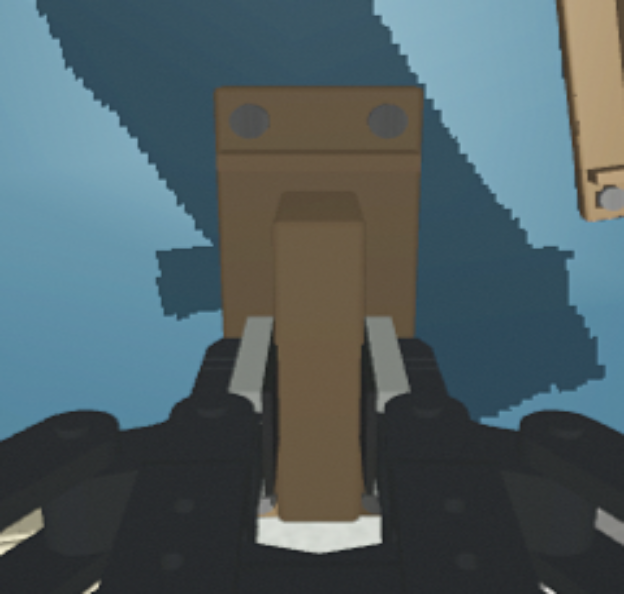

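View pics/s17c.png

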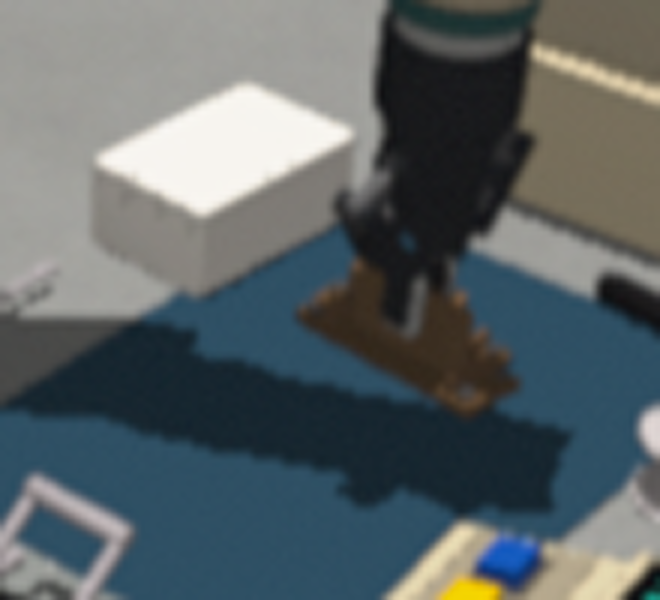

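send_rows:
  commands:
    - [5,-10,0,-40,0]
    - [5,-20,0,-80,0]
    - [5,-20,0,-80,0]

```text
clock: 16.85
eef_pos: [537.1, 293.1, 146.3]
tool_rot: [-3.116, -0.001, 1.436]
force: [1.7, -0.0, -0.6]
width: 14.8
```

Run:
```python
from h import *
im,P=snap('top','t18.png'); cv2.imwrite('pics/t18c.png',cv2.resize(im[120:250,280:400],None,fx=5,fy=4.5,interpolation=cv2.INTER_CUBIC)[:,:,::-1])
for x in blobs(mask(im,(15,80,100),(35,255,255)),2):
    if 300<x[1][0]<400 and 160<x[1][1]<240: print(x[0],x[1],ray(P,*x[1],32).round(1))
im,P=snap('wrist','w18.png');st()
for x in blobs(mask(im,(15,100,120),(35,255,255)),8):
    if x[0]<200: print(x[0],x[1],ray(P,*x[1],32).round(1))
```

```text
9 [331. 188.] [524.   13.5  32. ]
9 [351.1 188.7] [522.1 -42.1  32. ]
9 [371.1 189.3] [520.6 -97.3  32. ]
10 [330.9 198.8] [493.7  13.9  32. ]
8 [351.  199.5] [491.9 -41.5  32. ]
9 [371. 200.] [490.6 -96.6  32. ]
11 [330.6 209.5] [464.   14.8  32. ]
8 [350.5 210. ] [462.7 -39.8  32. ]
9 [370.8 210.7] [460.8 -95.5  32. ]
t 16.95 pos [533.3 293.6 141.7] rot [-3.108e+00  2.000e-03  1.438e+00] F [-0.4 -0.8 -2. ] w 14.8
60 [ 18.8 162.7] [463.4  14.   32. ]
55 [ 30.  193.6] [493.4  13.   32. ]
50 [ 40.7 223.2] [523.7  12.   32. ]
53 [213.6 335.8] [675.2 152.9  32. ]
```

View pics/t18c.png

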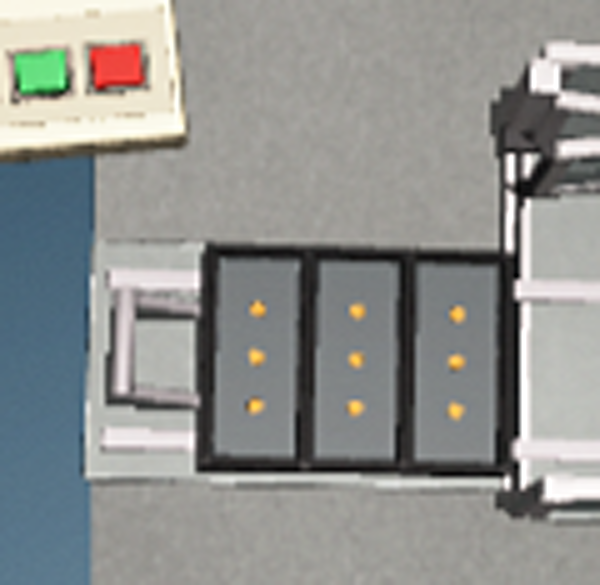

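View pics/w18.png

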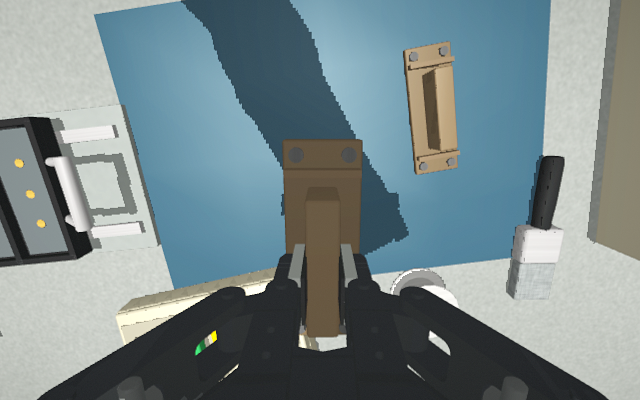

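Run:
```python
from h import *
P=ctrl.camera_params('wrist'); s=st(); R=Ro.from_euler('xyz',s['tool_rot']).as_matrix()
for z in (148,151.8,155):
  a=ray(P,285,139,z);b=ray(P,362,139,z); m=(a+b)/2; l=R.T@(m-np.array(s['eef_pos'])); print(z,np.linalg.norm(a-b),l.round(1))
go((490.5,-96.5,130),88.4)
```

```text
t 16.95 pos [533.3 293.6 141.7] rot [-3.108e+00  2.000e-03  1.438e+00] F [-0.4 -0.8 -2. ] w 14.8
148 41.50346674246545 [  0.9 -60.   -4.3]
151.8 40.544892223061865 [  0.9 -60.3  -8.1]
155 39.73767157514304 [  0.9 -60.5 -11.3]
t 16.95 pos [533.3 293.6 141.7] rot [-3.108e+00  2.000e-03  1.438e+00] F [-0.4 -0.8 -2. ] w 14.8
to [490.5 -96.5 130. ] SHIFT [-392.3    9.7   12.2] TURN -6.0
```

send_rows:
  commands:
    - [5,-50,1,0,-1]
    - [5,-100,2,0,-2]
    - [5,-150,4,0,-4]
    - [5,-200,5,0,-5]
    - [5,-240,6,0,-6]

```text
clock: 17.45
eef_pos: [505.3, 52.1, 140.5]
tool_rot: [-3.104, -0.0, 1.542]
force: [0.8, 0.2, -1.9]
width: 14.8
```

Run:
```python
from h import *
go((490.5,-96.5,130),88.4)
```

```text
t 17.45 pos [505.3  52.1 140.5] rot [-3.104 -0.     1.542] F [ 0.8  0.2 -1.9] w 14.8
to [490.5 -96.5 130. ] SHIFT [-149.   -10.1   10.8] TURN -0.0
```

send_rows:
  commands:
    - [5,-50,-4,0,0]
    - [5,-100,-8,0,0]
    - [5,-149,-10,0,0]
    - [5,-149,-10,0,0]
    - [5,-149,-10,0,0]

```text
clock: 17.95
eef_pos: [489.7, -97.7, 139.5]
tool_rot: [-3.101, -0.0, 1.538]
force: [0.8, 1.6, -1.8]
width: 14.6
```

Run:
```python
from h import *
st(); im,P=snap('wrist','w19.png'); s=st(); R=Ro.from_euler('xyz',s['tool_rot']).as_matrix()
go((490.5,-97,80),88.4)
im,P=snap('scene','s19.png');cv2.imwrite('pics/s19c.png',cv2.resize(im[180:290,240:370],None,fx=5,fy=5,interpolation=cv2.INTER_CUBIC)[:,:,::-1])
```

```text
t 17.95 pos [489.7 -97.7 139.5] rot [-3.101 -0.     1.538] F [ 0.8  1.6 -1.8] w 14.6
t 18.0 pos [490.1 -95.7 139.6] rot [-3.102e+00 -1.000e-03  1.542e+00] F [ 0.4  1.2 -2.8] w 14.6
t 18.0 pos [490.1 -95.7 139.6] rot [-3.102e+00 -1.000e-03  1.542e+00] F [ 0.4  1.2 -2.8] w 14.6
to [490.5 -97.   80. ] SHIFT [-1.3  2.8 59.6] TURN -0.1
```

View pics/w19.png

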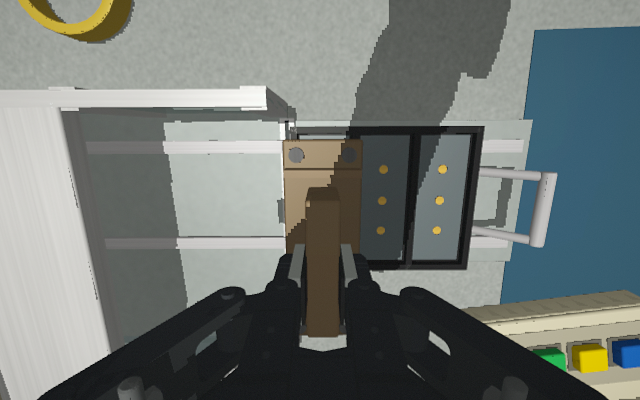

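View pics/s19c.png

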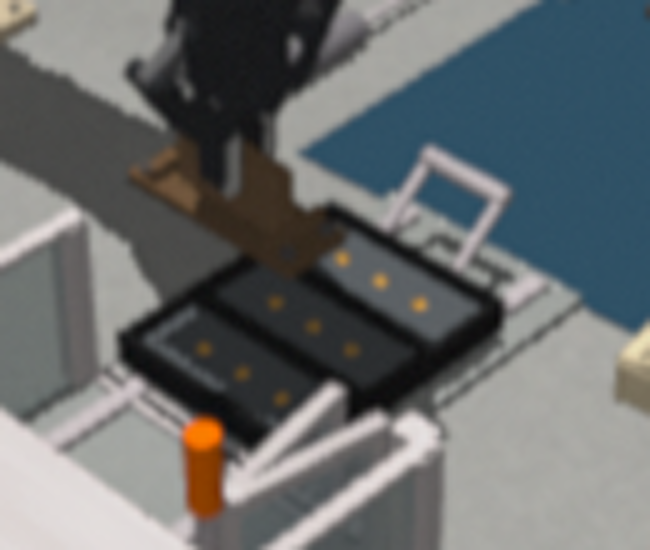

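send_rows:
  commands:
    - [5,-2,1,20,0]
    - [5,-2,2,40,0]
    - [5,-2,3,60,0]
    - [5,-2,3.5,78,0]
    - [5,-2,3.5,84,0]

```text
clock: 18.55
eef_pos: [489.5, -93.8, 53.8]
tool_rot: [-3.098, -0.003, 1.548]
force: [-0.6, -0.2, -1.8]
width: 14.7
```

Run:
```python
from h import *
st(); im,P=snap('wrist','w20.png'); go((490.5,-97.4,33),88.4)
cv2.imwrite('pics/w20c.png',cv2.resize(im[100:370,200:440],None,fx=2.6,fy=2.2)[:,:,::-1])
```

```text
t 18.55 pos [489.5 -93.8  53.8] rot [-3.098e+00 -3.000e-03  1.548e+00] F [-0.6 -0.2 -1.8] w 14.7
t 18.6 pos [489.5 -94.2  53.8] rot [-3.098e+00 -3.000e-03  1.547e+00] F [-0.5 -0.1 -2. ] w 14.7
to [490.5 -97.4  33. ] SHIFT [-3.2  2.  20.7] TURN 0.3
```

View pics/w20c.png

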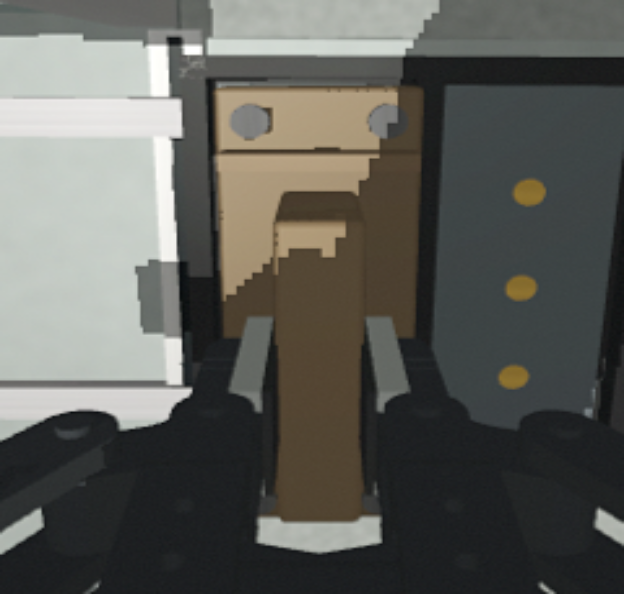

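Run:
```python
from h import *
P=ctrl.camera_params('wrist'); im=cv2.imread('pics/w20.png')[:,:,::-1].copy()
for x in blobs(mask(im,(15,100,80),(35,255,255)),20):
    print(x[0],x[1],ray(P,*x[1],32).round(1))
s=st(); R=Ro.from_euler('xyz',s['tool_rot']).as_matrix()
z=s['eef_pos'][2]+10.1
f=lambda x,y:(200+x/2.6,100+y/2.2)
a=ray(P,*f(215,87),z);b=ray(P,*f(423,87),z);m=(a+b)/2; print('cover end mid',m.round(1),np.linalg.norm(a-b))
for u,v in ((210,83),(426,83)): print('wall',ray(P,*f(u,v),40).round(1))
```

```text
119 [403.2 187. ] [462.7 -40.1  32. ]
127 [486.9 187.3] [464.3  15.1  32. ]
59 [314.8 204.1] [472.8 -98.6  32. ]
106 [400.  230.5] [492.8 -41.   32. ]
112 [480.7 230.7] [494.4  14.1  32. ]
1695 [322.  284.4] [532.  -95.3  32. ]
97 [397. 271.] [523. -42.  32.]
95 [475.  271.3] [524.6  13.2  32. ]
t 18.6 pos [489.5 -94.2  53.8] rot [-3.098e+00 -3.000e-03  1.547e+00] F [-0.5 -0.1 -2. ] w 14.7
cover end mid [429.9 -92.4  63.9] 42.28862728303199
wall [ 428.9 -117.7   40. ]
wall [430.1 -67.4  40. ]
```

send_rows:
  commands:
    - [5,-1.5,1,6,0]
    - [5,-1.5,2,12,0]
    - [5,-1.5,2,17,0]
    - [5,-1.5,2,20,0]
    - [5,-1.5,2,20,0]

```text
clock: 19.1
eef_pos: [490.3, -95.7, 33.5]
tool_rot: [-3.098, -0.003, 1.547]
force: [-0.3, 0.3, -1.8]
width: 14.5
```

Run:
```python
from h import *
st(); im,P=snap('wrist','w21.png'); st()
cv2.imwrite('pics/w21c.png',cv2.resize(im[100:370,200:440],None,fx=2.6,fy=2.2)[:,:,::-1])
im,P=snap('scene','s21.png');cv2.imwrite('pics/s21c.png',cv2.resize(im[180:290,240:370],None,fx=5,fy=5,interpolation=cv2.INTER_CUBIC)[:,:,::-1])
```

```text
t 19.1 pos [490.3 -95.7  33.5] rot [-3.098e+00 -3.000e-03  1.547e+00] F [-0.3  0.3 -1.8] w 14.5
t 19.15 pos [490.5 -95.7  33.7] rot [-3.098e+00 -3.000e-03  1.547e+00] F [-0.   0.1 -2.1] w 14.8
```

View pics/w21c.png

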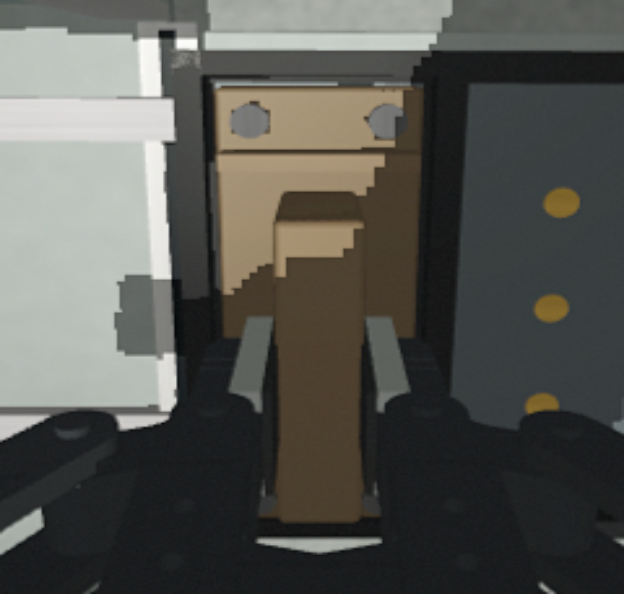

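View pics/s21c.png

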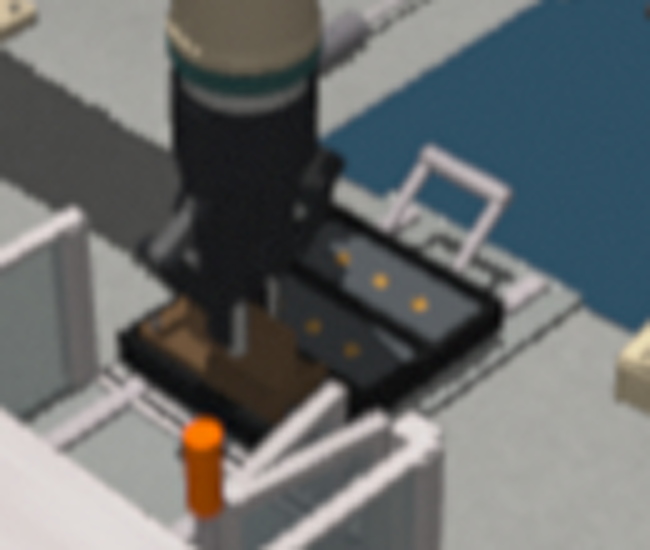

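send_rows:
  commands:
    - [5,-0.7,0,1.5,0]
    - [5,-0.7,0,3,0]
    - [5,-0.7,0,3,0]

```text
clock: 19.5
eef_pos: [490.4, -96.5, 30.8]
tool_rot: [-3.099, -0.003, 1.547]
force: [-0.0, 0.2, -2.5]
width: 14.4
```

send_rows:
  commands:
    - [5,0,0,1.5,0]
    - [5,0,0,3,0]
    - [5,0,0,3,0]

```text
clock: 19.8
eef_pos: [490.5, -96.5, 29.6]
tool_rot: [-3.099, -0.003, 1.547]
force: [-3.5, 0.9, 17.4]
width: 14.6
```

Contact: underside on the floor. Release and lift.

send_rows:
  commands:
    - [5,0,0,-1,0]
    - [25,0,0,-1,0]
    - [38,0,0,-1,0]
    - [38,0,0,-10,0]
    - [38,0,0,-40,0]

```text
clock: 20.3
eef_pos: [490.0, -96.3, 68.3]
tool_rot: [-3.094, -0.004, 1.547]
force: [1.3, -0.8, 0.3]
width: 38.0
```

send_rows:
  commands:
    - [40,0,0,-40,0]
    - [40,20,0,-80,0]
    - [40,60,0,-120,0]
    - [40,60,0,-120,0]
    - [40,60,0,-120,0]

```text
clock: 20.8
eef_pos: [498.0, -35.6, 189.7]
tool_rot: [-3.097, -0.004, 1.55]
force: [-0.5, -0.5, -0.3]
width: 40.2
```

Run:
```python
from h import *
st(); im,P=snap('wrist','w22.png'); st(); np.save('P22.npy',P)
cv2.imwrite('pics/w22c.png',cv2.resize(im[80:280,150:430],None,fx=2.8,fy=2.8,interpolation=cv2.INTER_CUBIC)[:,:,::-1])
```

```text
t 20.8 pos [498.  -35.6 189.7] rot [-3.097 -0.004  1.55 ] F [-0.5 -0.5 -0.3] w 40.2
t 20.85 pos [496.9 -37.  188.5] rot [-3.094e+00 -3.000e-03  1.548e+00] F [ 0.4 -0.1 -0.2] w 39.9
```

View pics/w22c.png

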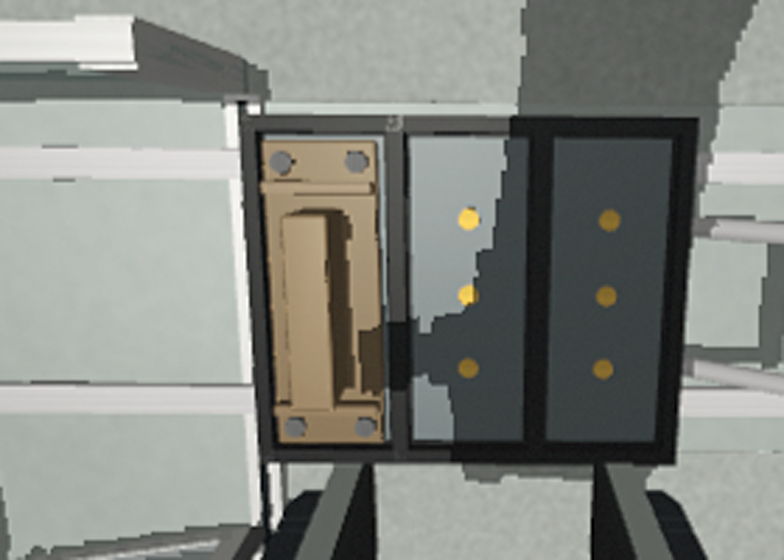

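Run:
```python
from h import *
im,P=snap('top','t23.png'); 
for x in blobs(mask(im,(5,70,40),(16,170,200)),100):print(x, ray(P,*x[1],12).round(1))
go((478,380,190),92)
```

```text
(np.int32(4319), array([621.8, 106.4]), [599, 37, 41, 141]) [ 769.7 -829.9   12. ]
(np.int32(561), array([187.9, 209.1]), [181, 188, 16, 43]) [467.4 410.7  12. ]
t 20.9 pos [496.3 -37.8 187.7] rot [-3.092e+00 -3.000e-03  1.546e+00] F [-0.2 -0.6 -1. ] w 40.3
to [478 380 190] SHIFT [ 4.172e+02 -2.850e+01  4.000e-01] TURN -3.4
```

send_rows:
  commands:
    - [40,80,-6,0,-1]
    - [40,160,-12,0,-2]
    - [40,240,-18,0,-3]
    - [40,240,-18,0,-3.4]
    - [40,240,-18,0,-3.4]

```text
clock: 21.4
eef_pos: [483.1, 203.7, 187.7]
tool_rot: [-3.089, -0.005, 1.605]
force: [1.0, 0.5, 0.5]
width: 39.9
```

Run:
```python
from h import *
go((478,380,190),92)
```

```text
t 21.4 pos [483.1 203.7 187.7] rot [-3.089 -0.005  1.605] F [1.  0.5 0.5] w 39.9
to [478 380 190] SHIFT [176.3   0.8  -1.5] TURN -0.0
```

send_rows:
  commands:
    - [40,80,0,0,0]
    - [40,140,0,0,0]
    - [40,176,0,0,0]
    - [40,176,0,0,0]
    - [40,176,0,0,0]

```text
clock: 21.9
eef_pos: [475.3, 383.5, 186.1]
tool_rot: [-3.086, -0.006, 1.61]
force: [-0.1, 0.1, -0.5]
width: 40.0
```

send_rows:
  commands:
    - [40,0,0,0,0]
    - [40,0,0,0,0]

```text
clock: 22.1
eef_pos: [475.4, 381.0, 184.5]
tool_rot: [-3.084, -0.003, 1.608]
force: [-0.7, -0.1, -0.7]
width: 40.2
```

Run:
```python
from h import *
st(); im,P=snap('wrist','w24.png'); st(); np.save('P24.npy',P)
cv2.imwrite('pics/w24c.png',cv2.resize(im[80:280,250:430],None,fx=3,fy=3,interpolation=cv2.INTER_CUBIC)[:,:,::-1])
```

```text
t 22.1 pos [475.4 381.  184.5] rot [-3.084e+00 -3.000e-03  1.608e+00] F [-0.7 -0.1 -0.7] w 40.2
t 22.15 pos [475.7 380.9 185.1] rot [-3.085e+00 -3.000e-03  1.608e+00] F [-0.2 -0.3 -0.6] w 39.6
```

View pics/w24c.png

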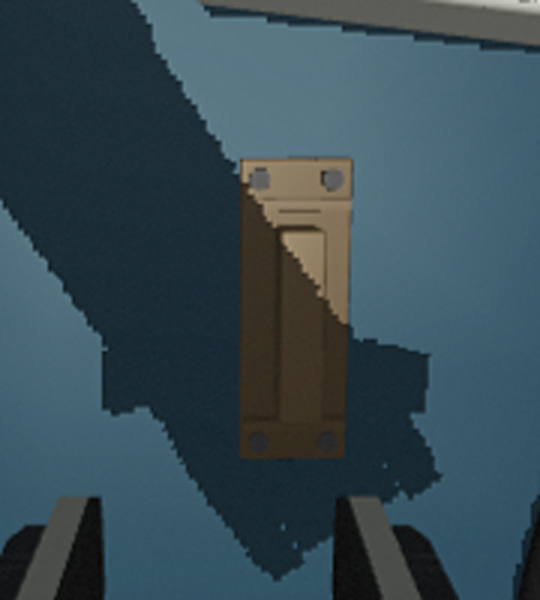

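Run:
```python
from h import *
P=np.load('P24.npy',allow_pickle=True).item()
q=((239,158),(353,158),(344,459),(240,459))
w=np.array([ray(P,250+x/3,80+y/3,8) for x,y in q]); l=(w[2]+w[3]-w[0]-w[1])/2; wd=(w[1]+w[2]-w[0]-w[3])/2
print(w.mean(0).round(1),'len',np.linalg.norm(l).round(1),'wid',np.linalg.norm(wd).round(1),'ang deg',np.degrees(np.arctan2(l[1],l[0])).round(1), np.degrees(np.arctan2(wd[1],wd[0])).round(1))
im,T=snap('top','t24.png')
for x in blobs(mask(im,(5,70,40),(16,170,200)),100):print(x, ray(T,*x[1],12).round(1))
go((w.mean(0)[0],w.mean(0)[1],57),91)
```

```text
[469.8 411.6   8. ] len 119.8 wid 42.9 ang deg 2.4 92.0
(np.int32(4316), array([621.8, 106.4]), [599, 37, 41, 141]) [ 769.7 -829.9   12. ]
(np.int32(640), array([371.6, 199.4]), [364, 178, 16, 44]) [ 495.6 -100.6   12. ]
t 22.2 pos [475.9 381.2 185.5] rot [-3.086 -0.004  1.608] F [-0.1  0.2  0.4] w 40.1
to [469.8 411.6  57. ] SHIFT [ 30.1   2.2 128.7] TURN 1.1
```

Run:
```python
from h import *
go((469.8,411.6,-3))
```

```text
t 22.2 pos [475.9 381.2 185.5] rot [-3.086 -0.004  1.608] F [-0.1  0.2  0.4] w 40.1
to [469.8 411.6  -3. ] SHIFT [ 30.    5.6 188.6] TURN 0
```

send_rows:
  commands:
    - [40,30,-4,40,0]
    - [40,30,0,80,0]
    - [40,30,2,120,0]
    - [40,30,3,145,0]
    - [40,30,3,150,0]

```text
clock: 22.7
eef_pos: [468.0, 408.4, 32.6]
tool_rot: [-3.081, 0.001, 1.606]
force: [-0.1, 0.3, 0.3]
width: 39.6
```

Run:
```python
from h import *
im,P=snap('wrist','w25.png');go((469.8,411.6,-3),92.2)
cv2.imwrite('pics/w25c.png',cv2.resize(im[100:370,200:440],None,fx=2.6,fy=2.2)[:,:,::-1])
```

```text
t 22.75 pos [468.7 409.3  33.7] rot [-3.083e+00 -1.000e-03  1.606e+00] F [-1.1 -1.1  0.2] w 40.3
to [469.8 411.6  -3. ] SHIFT [ 2.3  3.3 36.6] TURN -0.2
```

View pics/w25c.png

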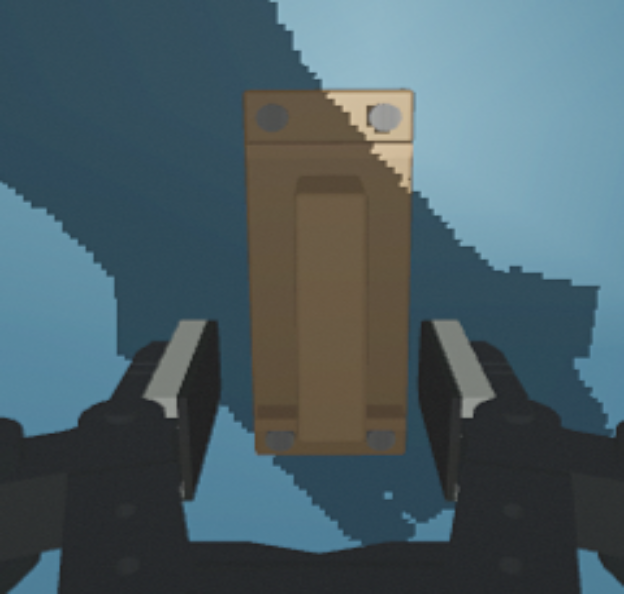

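send_rows:
  commands:
    - [40,2.3,1,14,0]
    - [40,2.3,2,26,0]
    - [40,2.3,3,34,0]
    - [40,2.3,3,36,0]
    - [40,2.3,3,36,0]

```text
clock: 23.25
eef_pos: [469.5, 411.6, -2.6]
tool_rot: [-3.083, -0.0, 1.606]
force: [-0.3, -0.6, 0.4]
width: 39.8
```

send_rows:
  commands:
    - [20,0,0,0,0]
    - [5,0,0,0,0]
    - [5,0,0,0,0]
    - [5,0,0,0,0]
    - [5,0,0,0,0]

```text
clock: 23.75
eef_pos: [469.9, 411.9, -1.9]
tool_rot: [-3.083, -0.001, 1.606]
force: [-0.1, 0.1, 5.3]
width: 14.6
```

send_rows:
  commands:
    - [5,0,0,0,0]
    - [5,0,0,-40,0]
    - [5,0,0,-80,0]
    - [5,0,0,-120,0]
    - [5,0,0,-120,0]

```text
clock: 24.25
eef_pos: [480.3, 414.4, 123.1]
tool_rot: [-3.092, -0.007, 1.605]
force: [0.9, 0.9, -1.4]
width: 14.5
```

Run:
```python
from h import *
st();im,P=snap('wrist','w26.png');go((493.5,13,141),88.4)
cv2.imwrite('pics/w26c.png',cv2.resize(im[100:370,200:440],None,fx=2.6,fy=2.2)[:,:,::-1])
```

```text
t 24.25 pos [480.3 414.4 123.1] rot [-3.092 -0.007  1.605] F [ 0.9  0.9 -1.4] w 14.5
t 24.3 pos [478.4 413.1 120.2] rot [-3.088 -0.004  1.606] F [-0.6  0.2 -1.8] w 14.6
to [493.5  13.  141. ] SHIFT [-4.003e+02 -1.000e-01 -2.250e+01] TURN 3.6
```

View pics/w26c.png

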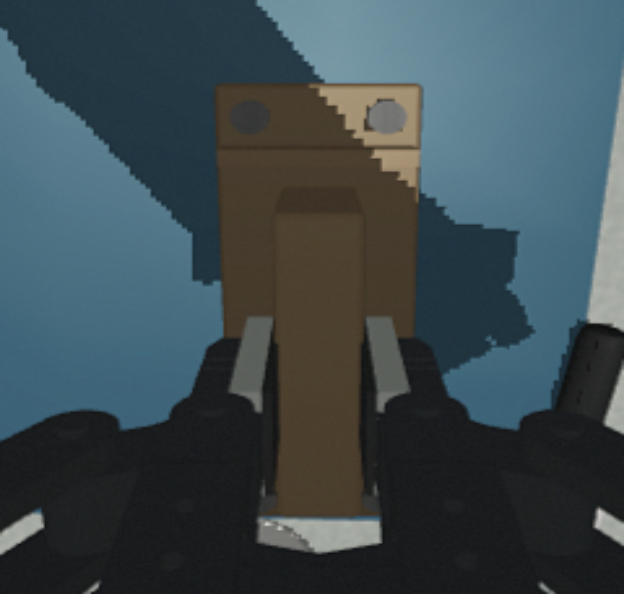

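send_rows:
  commands:
    - [5,-50,0,-22,1]
    - [5,-100,0,-22,2]
    - [5,-150,0,-22,3]
    - [5,-200,0,-22,3.6]
    - [5,-240,0,-22,3.6]

```text
clock: 24.8
eef_pos: [486.1, 170.0, 139.4]
tool_rot: [-3.084, 0.001, 1.542]
force: [0.5, 0.7, -2.3]
width: 14.5
```

Run:
```python
from h import *
go((493.5,13,141),88.4)
```

```text
t 24.8 pos [486.1 170.  139.4] rot [-3.084e+00  1.000e-03  1.542e+00] F [ 0.5  0.7 -2.3] w 14.5
to [493.5  13.  141. ] SHIFT [-156.7   11.8   -2.1] TURN -0.0
```

send_rows:
  commands:
    - [5,-50,5,-2,0]
    - [5,-100,9,-2,0]
    - [5,-150,12,-2,0]
    - [5,-157,12,-2,0]
    - [5,-157,12,-2,0]

```text
clock: 25.3
eef_pos: [492.2, 9.9, 139.5]
tool_rot: [-3.08, 0.003, 1.537]
force: [-0.1, 0.5, -1.7]
width: 14.8
```

send_rows:
  commands:
    - [5,0,1,20,0]
    - [5,0,2,40,0]
    - [5,0,3,60,0]
    - [5,0,4,80,0]
    - [5,0,4,84,0]

```text
clock: 25.8
eef_pos: [488.6, 12.3, 52.9]
tool_rot: [-3.075, 0.002, 1.54]
force: [-1.0, 0.7, -1.8]
width: 14.2
```

send_rows:
  commands:
    - [5,0,0,0,0]
    - [5,0,0,0,0]

```text
clock: 26.0
eef_pos: [488.4, 13.9, 52.9]
tool_rot: [-3.074, 0.001, 1.542]
force: [0.9, 0.2, -0.9]
width: 14.7
```

```bash
cat > m.py <<'E'
from h import *
import sys
n=sys.argv[1]
P=ctrl.camera_params('wrist'); im=ctrl.get_image('wrist'); cv2.imwrite('pics/%s.png'%n,im[:,:,::-1])
for x in blobs(mask(im,(15,100,80),(35,255,255)),30):
    if x[0]<250: print(x[0],x[1],ray(P,*x[1],32).round(1))
cv2.imwrite('pics/%sc.png'%n,cv2.resize(im[100:370,200:440],None,fx=2.6,fy=2.2)[:,:,::-1])
s=st(); z=s['eef_pos'][2]+10.1
f=lambda x,y:(200+x/2.6,100+y/2.2)
a=ray(P,*f(216,86),z);b=ray(P,*f(421,86),z);m=(a+b)/2; print('cover end mid',m.round(1),np.linalg.norm(a-b))
E
python3 m.py w27
```

```text
63 [138.8 149. ] [ 431.6 -101.9   32. ]
115 [239.4 193.5] [462.4 -40.1  32. ]
103 [241.9 237.1] [492.6 -41.2  32. ]
100 [244.5 277.8] [522.7 -42.   32. ]
30 [173.8 287.6] [528.8 -92.9  32. ]
37 [174.  304.5] [542.  -94.7  32. ]
t 26.05 pos [488.9  13.4  53.3] rot [-3.075e+00  1.000e-03  1.542e+00] F [ 0.7 -0.5 -1.5] w 14.3
cover end mid [428.9  15.9  63.4] 41.94259308435942
```

View pics/w27c.png

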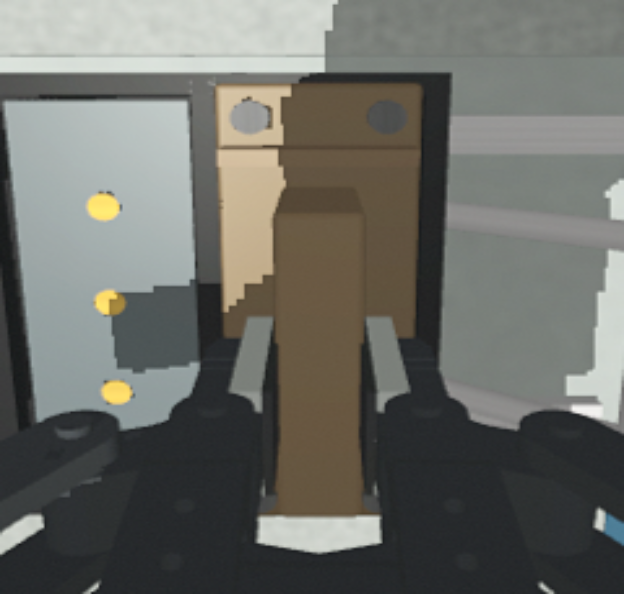

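send_rows:
  commands:
    - [5,-0.5,5.5,0,0]
    - [5,-0.5,5.5,4,0]
    - [5,-0.5,6,10,0]
    - [5,-0.5,6.5,18,0]
    - [5,-0.5,6.5,19,0]

```text
clock: 26.55
eef_pos: [493.1, 12.6, 32.8]
tool_rot: [-3.073, 0.001, 1.541]
force: [-0.2, 0.9, -2.0]
width: 14.7
```

```bash
python3 m.py w28
```

```text
36 [107.5 142. ] [ 431.4 -108.2   32. ]
145 [231.3 191.7] [462.3 -40.3  32. ]
130 [234.7 240.4] [492.6 -41.1  32. ]
42 [156.4 280. ] [517.5 -93.2  32. ]
82 [238.  283.8] [521.6 -41.8  32. ]
53 [158.1 295.4] [528.2 -93.8  32. ]
37 [128.1 332.6] [ 554.5 -117.7   32. ]
t 26.6 pos [493.2  12.6  33. ] rot [-3.073e+00  1.000e-03  1.541e+00] F [-1.   0.6 -1.9] w 14.8
cover end mid [433.6  14.6  43.1] 42.00867299246982
```

View pics/w28c.png

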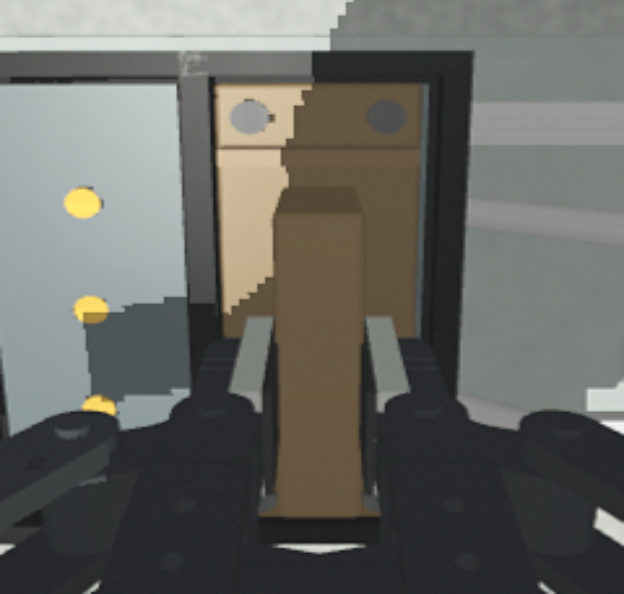

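send_rows:
  commands:
    - [5,0.8,1,0,0]
    - [5,0.8,1.2,2,0]
    - [5,0.8,1.2,3,0]
    - [5,0.8,1.2,3,0]

```text
clock: 27.0
eef_pos: [494.4, 13.4, 30.4]
tool_rot: [-3.074, 0.001, 1.541]
force: [-1.1, 0.1, 1.3]
width: 14.8
```

send_rows:
  commands:
    - [5,0,0,1.5,0]
    - [5,0,0,2.5,0]
    - [5,0,0,2.5,0]

```text
clock: 27.3
eef_pos: [494.4, 13.4, 30.0]
tool_rot: [-3.075, 0.001, 1.541]
force: [-5.5, -0.9, 22.4]
width: 14.9
```

send_rows:
  commands:
    - [5,0,0,-1,0]
    - [25,0,0,-1,0]
    - [38,0,0,-1,0]
    - [38,0,0,-10,0]
    - [38,0,0,-40,0]

```text
clock: 27.8
eef_pos: [494.8, 13.3, 68.5]
tool_rot: [-3.069, 0.001, 1.541]
force: [0.7, 0.2, -0.0]
width: 38.2
```

send_rows:
  commands:
    - [40,0,0,-40,0]
    - [40,-20,0,-80,0]
    - [40,-40,0,-120,0]
    - [40,-40,0,-130,0]
    - [40,-40,0,-130,0]

```text
clock: 28.3
eef_pos: [504.3, -27.0, 200.0]
tool_rot: [-3.073, 0.001, 1.54]
force: [-1.2, 0.1, -0.7]
width: 40.0
```

Run:
```python
from h import *
st(); im,P=snap('wrist','w29.png'); st(); np.save('P29.npy',P)
cv2.imwrite('pics/w29c.png',cv2.resize(im[80:280,150:430],None,fx=2.8,fy=2.8,interpolation=cv2.INTER_CUBIC)[:,:,::-1])
```

```text
t 28.3 pos [504.3 -27.  200. ] rot [-3.073e+00  1.000e-03  1.540e+00] F [-1.2  0.1 -0.7] w 40.0
t 28.35 pos [503.  -26.2 198.4] rot [-3.069e+00  1.000e-03  1.542e+00] F [-1.   0.7 -0.2] w 40.2
```

View pics/w29c.png

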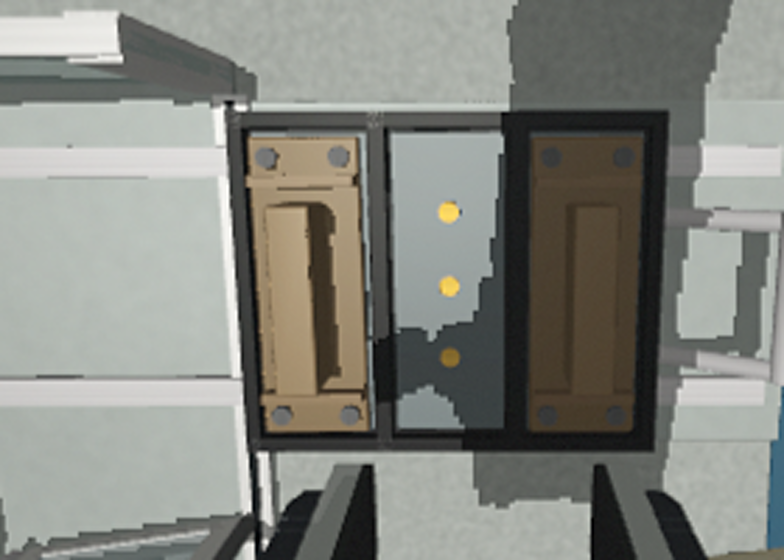

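Run:
```python
from h import *
go((496,91,110),88.4)
```

```text
t 28.35 pos [503.  -26.2 198.4] rot [-3.069e+00  1.000e-03  1.542e+00] F [-1.   0.7 -0.2] w 40.2
to [496  91 110] SHIFT [117.   -4.   88.9] TURN -0.1
```

send_rows:
  commands:
    - [36,50,-5,0,0]
    - [36,100,-8,0,0]
    - [36,117,-8,20,0]
    - [36,117,-6,50,0]
    - [36,117,-4,80,0]

```text
clock: 28.85
eef_pos: [494.7, 93.2, 116.3]
tool_rot: [-3.066, 0.0, 1.546]
force: [-0.1, -0.1, -0.7]
width: 35.8
```

send_rows:
  commands:
    - [36,0,0,0,0]
    - [36,0,0,0,0]

```text
clock: 29.05
eef_pos: [492.8, 93.9, 114.8]
tool_rot: [-3.061, 0.001, 1.547]
force: [0.3, 0.1, 0.6]
width: 35.9
```

Run:
```python
from h import *
P=ctrl.camera_params('wrist');im=ctrl.get_image('wrist'); st()
cv2.imwrite('pics/w30c.png',cv2.resize(im[100:370,200:440],None,fx=2.6,fy=2.2)[:,:,::-1])
np.save('P30.npy',P)
```

```text
t 29.1 pos [494.2  93.8 116. ] rot [-3.065  0.     1.547] F [ 0.2 -0.3  0.6] w 36.0
```

View pics/w30c.png

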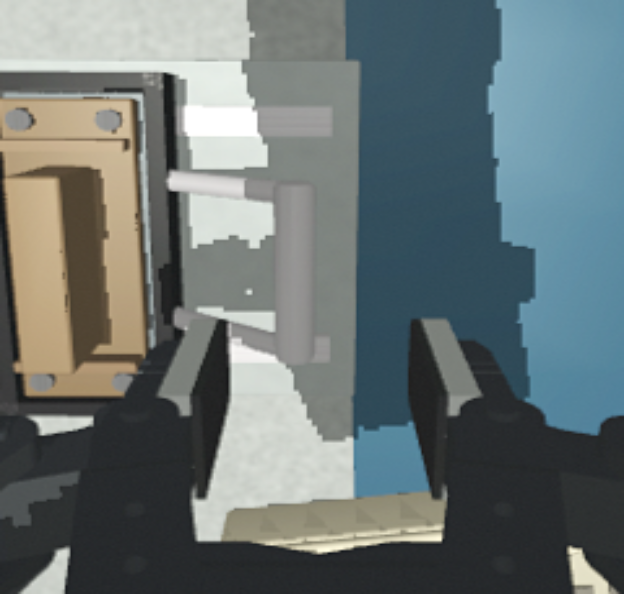

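Run:
```python
from h import *
P=np.load('P30.npy',allow_pickle=True).item()
f=lambda x,y:(200+x/2.6,100+y/2.2)
a=ray(P,*f(295,190),70);b=ray(P,*f(295,355),70);print(a,b,(a+b)/2)
go(np.append(((a+b)/2)[:2],28),88.4)
```

```text
[466.78179696  88.05653465  70.        ] [525.77370155  86.20589989  70.        ] [496.27774925  87.13121727  70.        ]
t 29.1 pos [494.2  93.8 116. ] rot [-3.065  0.     1.547] F [ 0.2 -0.3  0.6] w 36.0
to [496.3  87.1  28. ] SHIFT [-6.5  9.  87.6] TURN 0.2
```

Run:
```python
from h import *
T=ctrl.camera_params('top')
def dots(f,lo,hi):
    im=cv2.imread(f)[:,:,::-1].copy()
    for x in blobs(mask(im,(15,80,80),(35,255,255)),3):
        if lo<x[1][0]<hi and 160<x[1][1]<240: print(f,x[0],x[1],ray(T,*x[1],32).round(1))
dots('pics/top0.png',400,450); dots('pics/t18.png',300,400);dots('pics/t23.png',300,400);dots('pics/t24.png',300,400)
im,_=snap('top','t30.png'); cv2.imwrite('pics/t30c.png',cv2.resize(im[120:250,280:400],None,fx=5,fy=4.5,interpolation=cv2.INTER_CUBIC)[:,:,::-1])
dots('pics/t30.png',300,400)
```

```text
pics/top0.png 9 [426. 191.] [ 516.1 -249.2   32. ]
pics/top0.png 10 [426.  201.8] [ 485.8 -248.1   32. ]
pics/top0.png 9 [425.9 212.3] [ 456.6 -246.8   32. ]
pics/t18.png 9 [331. 188.] [524.   13.5  32. ]
pics/t18.png 9 [351.1 188.7] [522.1 -42.1  32. ]
pics/t18.png 9 [371.1 189.3] [520.6 -97.3  32. ]
pics/t18.png 10 [330.9 198.8] [493.7  13.9  32. ]
pics/t18.png 8 [351.  199.5] [491.9 -41.5  32. ]
pics/t18.png 9 [371. 200.] [490.6 -96.6  32. ]
pics/t18.png 11 [330.6 209.5] [464.   14.8  32. ]
pics/t18.png 8 [350.5 210. ] [462.7 -39.8  32. ]
pics/t18.png 9 [370.8 210.7] [460.8 -95.5  32. ]
pics/t23.png 6 [331.2 188.2] [523.4  12.9  32. ]
pics/t23.png 6 [330.8 198.8] [493.7  14.2  32. ]
pics/t23.png 4 [330.5 209.5] [464.   15.1  32. ]
pics/t24.png 5 [364.8 179. ] [549.6 -80.4  32. ]
pics/t24.png 20 [371.9 180.3] [ 545.9 -100.    32. ]
pics/t24.png 3 [378.  179.7] [ 547.7 -117.    32. ]
pics/t24.png 5 [368. 186.] [529.8 -88.9  32. ]
pics/t24.png 143 [374.3 199.2] [ 492.8 -105.7   32. ]
pics/t24.png 9 [331. 188.] [524.   13.5  32. ]
pics/t24.png 8 [364.2 189.2] [520.8 -78.3  32. ]
pics/
[... 834 characters left out ...]

pics/t30.png 4 [378.5 182. ] [ 541.2 -118.2   32. ]
pics/t30.png 3 [374. 182.] [ 541.1 -105.7   32. ]
pics/t30.png 3 [338.7 184.3] [534.5  -7.9  32. ]
pics/t30.png 138 [373.9 200.1] [ 490.3 -104.5   32. ]
pics/t30.png 5 [377.4 186.6] [ 528.2 -114.9   32. ]
pics/t30.png 9 [351.1 188.7] [522.1 -42.1  32. ]
pics/t30.png 3 [365.  186.7] [527.8 -80.6  32. ]
pics/t30.png 5 [365.2 191.4] [514.6 -80.9  32. ]
pics/t30.png 19 [365.7 197.3] [498.1 -82.1  32. ]
pics/t30.png 8 [351.  199.5] [491.9 -41.5  32. ]
pics/t30.png 8 [365.6 202.6] [483.3 -81.6  32. ]
pics/t30.png 4 [364.5 207.2] [470.5 -78.3  32. ]
pics/t30.png 8 [350.5 210. ] [462.7 -39.8  32. ]
pics/t30.png 21 [369.8 218.4] [439.5 -92.4  32. ]
```

View pics/t30c.png

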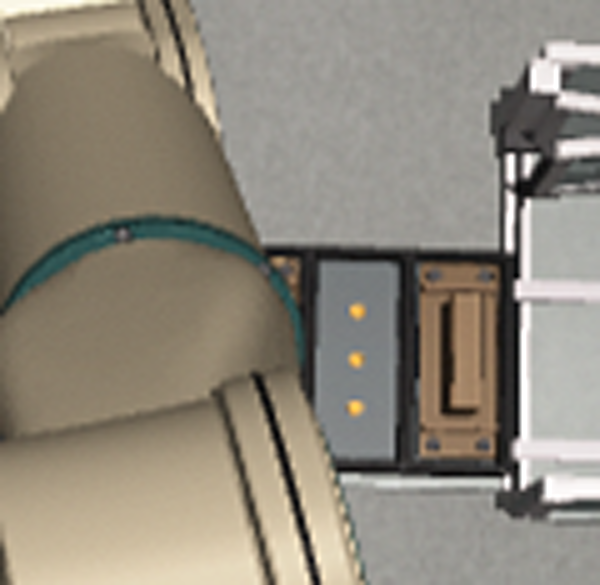

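send_rows:
  commands:
    - [36,-6.5,2,25,0]
    - [36,-6.5,5,50,0]
    - [36,-6.5,7,72,0]
    - [36,-6.5,9,86,0]
    - [36,-6.5,9,87,0]

```text
clock: 29.65
eef_pos: [497.1, 86.9, 28.8]
tool_rot: [-3.066, 0.0, 1.546]
force: [0.3, -0.5, -0.0]
width: 35.6
```

send_rows:
  commands:
    - [20,0,0,0,0]
    - [3,0,0,0,0]
    - [3,0,0,0,0]
    - [3,0,0,0,0]
    - [3,0,0,0,0]

```text
clock: 30.15
eef_pos: [498.0, 86.9, 29.8]
tool_rot: [-3.067, -0.0, 1.546]
force: [-0.3, -0.5, 6.8]
width: 9.8
```

send_rows:
  commands:
    - [3,-8,0,0,0]
    - [3,-22,0,0,0]
    - [3,-40,0,0,0]
    - [3,-58,0,0,0]
    - [3,-76,0,0,0]

```text
clock: 30.65
eef_pos: [495.9, 10.5, 29.9]
tool_rot: [-3.067, -0.001, 1.546]
force: [0.5, 3.1, -1.1]
width: 9.4
```

send_rows:
  commands:
    - [3,-18,0,0,0]
    - [3,-36,0,0,0]
    - [3,-54,0,0,0]
    - [3,-72,0,0,0]
    - [3,-90,0,0,0]

```text
clock: 31.15
eef_pos: [493.2, -80.0, 29.9]
tool_rot: [-3.067, -0.002, 1.546]
force: [0.4, 4.0, 0.1]
width: 9.7
```

send_rows:
  commands:
    - [3,-18,0,0,0]
    - [3,-34,0,0,0]
    - [3,-48,0,0,0]
    - [3,-60,0,0,0]
    - [3,-70,0,0,0]

```text
clock: 31.65
eef_pos: [491.2, -150.9, 29.9]
tool_rot: [-3.067, -0.002, 1.545]
force: [0.3, 3.4, 2.0]
width: 9.9
```

send_rows:
  commands:
    - [3,-8,0,0,0]
    - [3,-16,0,0,0]
    - [3,-24,0,0,0]
    - [3,-30,0,0,0]
    - [3,-34,0,0,0]

```text
clock: 32.15
eef_pos: [490.2, -185.7, 29.9]
tool_rot: [-3.067, -0.001, 1.545]
force: [-1.5, 2.7, 1.3]
width: 9.6
```

send_rows:
  commands:
    - [3,-3,0,0,0]
    - [3,-6,0,0,0]
    - [3,-8,0,0,0]
    - [3,-8,0,0,0]

```text
clock: 32.55
eef_pos: [490.0, -192.1, 29.9]
tool_rot: [-3.066, -0.003, 1.546]
force: [0.1, 5.5, 2.0]
width: 10.1
```

send_rows:
  commands:
    - [3,-2,0,0,0]
    - [3,-4,0,0,0]
    - [3,-5,0,0,0]
    - [3,-5,0,0,0]

```text
clock: 32.95
eef_pos: [489.9, -192.0, 29.9]
tool_rot: [-3.065, -0.009, 1.549]
force: [-0.1, 11.7, 5.6]
width: 9.4
```

send_rows:
  commands:
    - [3,-1,0,0,0]
    - [20,-1,0,0,0]
    - [34,-1,0,0,0]
    - [34,-1,0,-30,0]
    - [34,-1,0,-70,0]

```text
clock: 33.45
eef_pos: [493.3, -194.3, 98.8]
tool_rot: [-3.06, -0.01, 1.548]
force: [0.7, -0.0, 1.5]
width: 34.0
```

send_rows:
  commands:
    - [40,0,0,-60,0]
    - [40,20,0,-100,0]
    - [40,40,0,-120,0]
    - [40,40,0,-120,0]
    - [40,40,0,-120,0]

```text
clock: 33.95
eef_pos: [503.7, -156.6, 218.8]
tool_rot: [-3.06, -0.008, 1.548]
force: [-1.1, -1.0, -0.3]
width: 40.0
```

Run:
```python
from h import *
P=ctrl.camera_params('wrist'); im=ctrl.get_image('wrist'); cv2.imwrite('pics/w31.png',im[:,:,::-1]); st()
s,S=snap('scene','s31.png'); cv2.imwrite('pics/s31c.png',cv2.resize(s[180:320,150:350],None,fx=3.9,fy=3.9,interpolation=cv2.INTER_CUBIC)[:,:,::-1])
np.save('P31.npy',P)
```

```text
t 34.0 pos [ 503.  -156.9  217.9] rot [-3.058 -0.009  1.547] F [ 0.1  0.7 -0.1] w 39.9
```

View pics/w31.png

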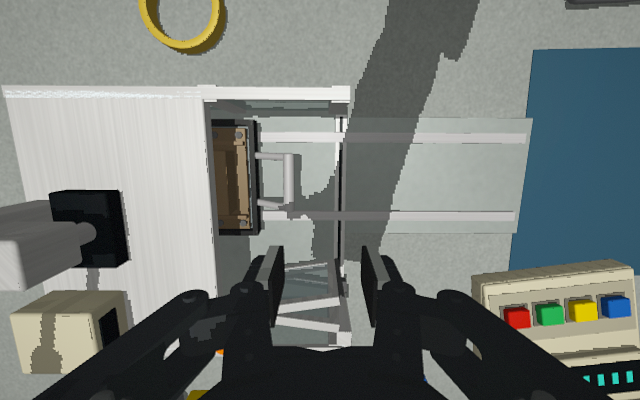

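View pics/s31c.png

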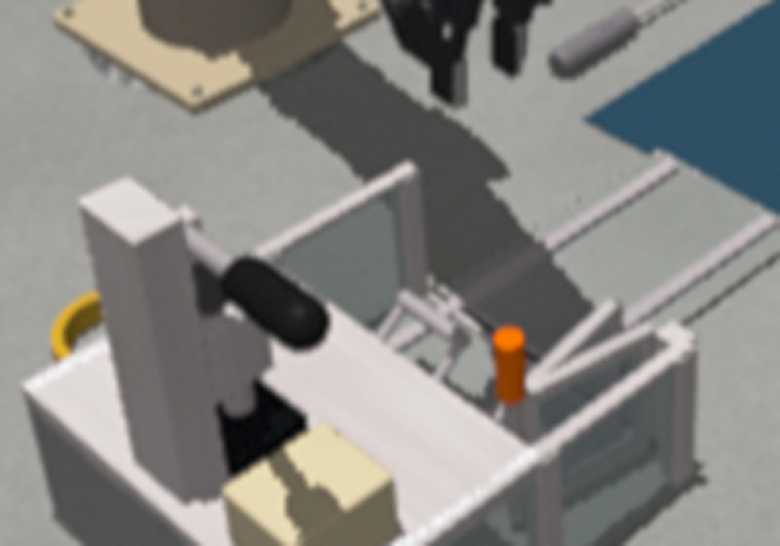

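```bash
cat >> h.py <<'E'
PIV=np.array([633,-137.6,0.]);X=np.array([-.033,-.9995,0]);Y=np.array([.9995,-.033,0])
E
python3 - <<'E'
from h import *
go((614.5,-246,200),130)
E
```

```text
t 34.05 pos [ 502.7 -157.1  217.4] rot [-3.057 -0.009  1.546] F [-0.1  0.2 -0.2] w 39.9
to [ 614.5 -246.   200. ] SHIFT [-86.3 115.    7. ] TURN -41.4
```

send_rows:
  commands:
    - [50,-25,30,0,-8]
    - [50,-50,60,0,-16]
    - [50,-75,90,0,-24]
    - [50,-86,115,4,-32]
    - [50,-86,115,7,-41]

```text
clock: 34.55
eef_pos: [615.1, -249.4, 196.1]
tool_rot: [-3.081, -0.063, 2.255]
force: [-1.4, 0.4, -0.5]
width: 50.0
```

send_rows:
  commands:
    - [50,0,0,0,0]
    - [50,0,0,0,0]
    - [50,0,0,0,0]

```text
clock: 34.85
eef_pos: [614.2, -249.8, 195.4]
tool_rot: [-3.08, -0.064, 2.252]
force: [-0.5, 0.8, -0.4]
width: 49.9
```

Run:
```python
from h import *
P=ctrl.camera_params('wrist'); im=ctrl.get_image('wrist'); cv2.imwrite('pics/w32.png',im[:,:,::-1]);print(np.round(ctrl.read_state()['qpos'],2)); go((614.5,-246,112),130)
print(blobs(mask(im,(5,150,60),(16,255,255)),60))
np.save('P32.npy',P)
```

```text
[ 0.43  0.71 -0.19  1.38  0.15  1.15  2.47]
t 34.9 pos [ 614.7 -249.4  195.9] rot [-3.081 -0.063  2.253] F [-0.1  0.2  0. ] w 49.9
to [ 614.5 -246.   112. ] SHIFT [-2.6  7.2 83.7] TURN -0.9
[(np.int32(722), array([323.8, 223.8]), [312, 206, 26, 36])]
```

View pics/w32.png

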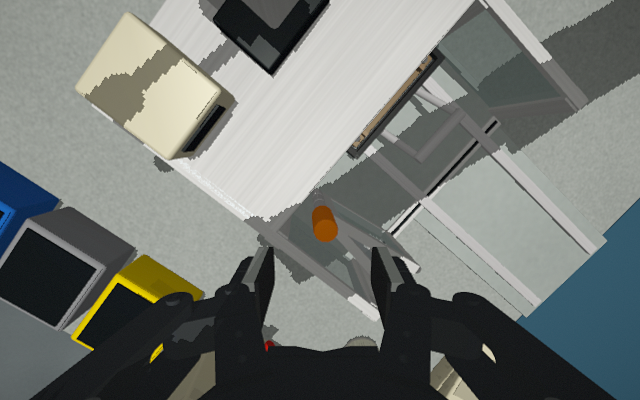

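Run:
```python
from h import *
P=np.load('P32.npy',allow_pickle=True).item()
print(ray(P,325.5,230.5,166)); 
k=ray(P,325.5,230.5,166); go((k[0],k[1],112))
```

```text
[ 615.04410973 -244.44726057  166.        ]
t 34.9 pos [ 614.7 -249.4  195.9] rot [-3.081 -0.063  2.253] F [-0.1  0.2  0. ] w 49.9
to [ 615.  -244.4  112. ] SHIFT [-1.7  8.6 83.6] TURN 0
```

Run:
```python
from h import *
print(rel((615,-245,144)))
```

```text
[-0.1  6.2 51.8]
```

send_rows:
  commands:
    - [50,0,6,20,0]
    - [50,0,6,40,0]
    - [50,0,6,60,0]
    - [50,0,6,78,0]
    - [50,0,6,83,0]

```text
clock: 35.4
eef_pos: [610.4, -244.1, 111.4]
tool_rot: [-3.078, -0.066, 2.252]
force: [-0.0, 0.2, -0.2]
width: 50.1
```

send_rows:
  commands:
    - [30,0,0,0,0]
    - [5,0,0,0,0]
    - [5,0,0,0,0]
    - [5,0,0,0,0]
    - [5,0,0,0,0]

```text
clock: 35.9
eef_pos: [610.9, -243.9, 112.7]
tool_rot: [-3.079, -0.065, 2.252]
force: [-2.5, 3.6, 5.1]
width: 16.4
```

Run:
```python
from h import *
P=ctrl.camera_params('wrist'); im=ctrl.get_image('wrist'); cv2.imwrite('pics/w33c.png',cv2.resize(im[100:370,200:440],None,fx=2.6,fy=2.2)[:,:,::-1])
arc([1.42,1.35,1.3,1.25,1.2,1.15])
```

```text
t 35.95 pos [ 610.9 -243.9  112.7] rot [-3.079 -0.065  2.252] F [-4.3  3.2  6.9] w 16.6
a0 1.399 r 108.6
1.42 [-2.7, 0.4, -0.2]
1.35 [3.3, -4.4, 0.5]
1.3 [7.8, -7.5, 1.0]
1.25 [12.5, -10.4, 1.5]
1.2 [17.3, -13.1, 1.9]
1.15 [22.2, -15.5, 2.4]
```

View pics/w33c.png

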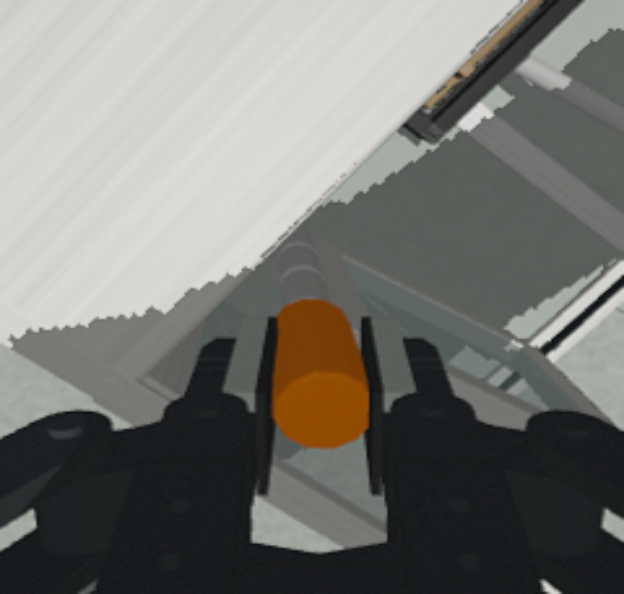

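send_rows:
  commands:
    - [5,6,-4.5,0.7,0]
    - [5,10.5,-8,1.2,0]
    - [5,15,-11,1.7,0]
    - [5,20,-13.5,2.1,0]
    - [5,25,-16,2.6,0]

```text
clock: 36.45
eef_pos: [583.1, -236.6, 112.8]
tool_rot: [-3.079, -0.061, 2.251]
force: [5.3, -6.8, -2.3]
width: 16.5
```

Run:
```python
from h import *
P=ctrl.camera_params('wrist'); im=ctrl.get_image('wrist'); cv2.imwrite('pics/w34c.png',cv2.resize(im[100:370,200:440],None,fx=2.6,fy=2.2)[:,:,::-1])
arc([1.2,1.15,1.1,1.04,.98,.92,.86])
```

```text
t 36.5 pos [ 580.8 -236.2  112.8] rot [-3.077 -0.064  2.251] F [-4.3 -2.1  2. ] w 16.3
a0 1.117 r 111.6
1.2 [-7.6, 5.3, -0.8]
1.15 [-2.7, 2.9, -0.4]
1.1 [2.3, 0.8, 0.1]
1.04 [8.5, -1.5, 0.6]
0.98 [14.8, -3.4, 1.2]
0.92 [21.2, -4.9, 1.7]
0.86 [27.7, -6.1, 2.2]
```

View pics/w34c.png

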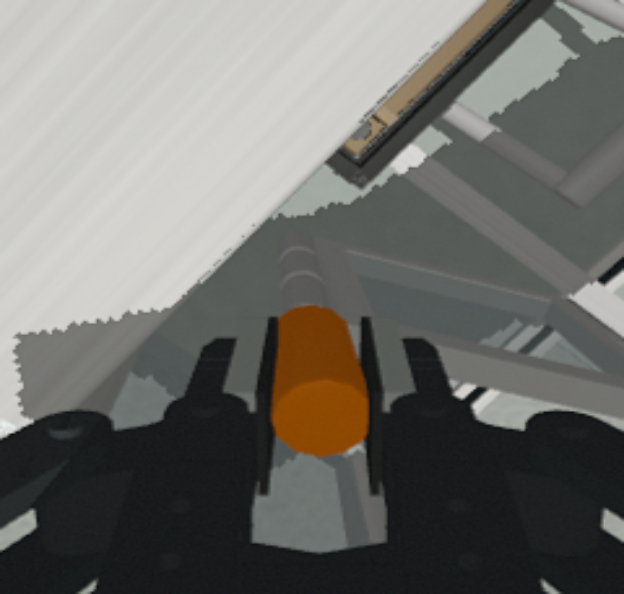

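send_rows:
  commands:
    - [5,3,0,0,0]
    - [5,9,-2,0.6,0]
    - [5,15,-4,1.2,0]
    - [5,21,-5.5,1.7,0]
    - [5,28,-6.5,2.2,0]

```text
clock: 37.0
eef_pos: [556.2, -222.2, 112.8]
tool_rot: [-3.072, -0.062, 2.248]
force: [0.2, -8.8, -3.5]
width: 16.3
```

Run:
```python
from h import *
arc([.9,.85,.8,.74,.68,.62,.56,.5])
```

```text
t 37.0 pos [ 556.2 -222.2  112.8] rot [-3.072 -0.062  2.248] F [ 0.2 -8.8 -3.5] w 16.3
a0 0.866 r 114.3
0.9 [-3.0, 4.8, -0.5]
0.85 [2.4, 3.9, -0.1]
0.8 [7.9, 3.3, 0.3]
0.74 [14.5, 3.0, 0.7]
0.68 [21.1, 3.0, 1.1]
0.62 [27.6, 3.4, 1.5]
0.56 [34.2, 4.3, 1.8]
0.5 [40.7, 5.5, 2.2]
```

send_rows:
  commands:
    - [5,3,-1,0,0]
    - [5,8,-2,0.3,0]
    - [5,14,-2.5,0.7,0]
    - [5,21,-2.5,1.1,0]
    - [5,28,-2,1.5,0]

```text
clock: 37.5
eef_pos: [536.2, -201.0, 113.0]
tool_rot: [-3.072, -0.063, 2.249]
force: [0.6, -2.4, -6.1]
width: 16.7
```

Run:
```python
from h import *
arc([.7,.65,.6,.55,.5,.45,.4,.35,.3])
```

```text
t 37.5 pos [ 536.2 -201.   113. ] rot [-3.072 -0.063  2.249] F [ 0.6 -2.4 -6.1] w 16.7
a0 0.613 r 115.7
0.7 [-10.1, 5.1, -1.0]
0.65 [-4.6, 5.3, -0.7]
0.6 [0.8, 5.8, -0.4]
0.55 [6.3, 6.6, -0.1]
0.5 [11.7, 7.6, 0.2]
0.45 [17.0, 8.9, 0.4]
0.4 [22.3, 10.5, 0.7]
0.35 [27.5, 12.3, 0.9]
0.3 [32.6, 14.4, 1.0]
```

send_rows:
  commands:
    - [5,6,1,0.2,0]
    - [5,11.5,2,0.5,0]
    - [5,17,3.3,0.8,0]
    - [5,22.5,5,1.0,0]
    - [5,28,7,1.2,0]

```text
clock: 38.0
eef_pos: [524.9, -173.9, 113.0]
tool_rot: [-3.074, -0.062, 2.249]
force: [6.4, -2.7, -10.4]
width: 16.4
```

Run:
```python
from h import *
arc([.4,.35,.3,.25,.2,.15,.1,.05,0])
```

```text
t 38.0 pos [ 524.9 -173.9  113. ] rot [-3.074 -0.062  2.249] F [  6.4  -2.7 -10.4] w 16.4
a0 0.357 r 114.1
0.4 [-5.9, 2.2, -0.5]
0.35 [-0.7, 4.0, -0.3]
0.3 [4.4, 6.1, -0.1]
0.25 [9.3, 8.5, 0.0]
0.2 [14.2, 11.1, 0.1]
0.15 [18.9, 13.9, 0.2]
0.1 [23.5, 16.9, 0.3]
0.05 [27.9, 20.2, 0.4]
0 [32.2, 23.7, 0.4]
```

send_rows:
  commands:
    - [5,5,5,0.4,0]
    - [5,10,7.5,0.6,0]
    - [5,15,10,0.8,0]
    - [5,20,13,0.9,0]
    - [5,24.5,16,1.0,0]

```text
clock: 38.5
eef_pos: [520.8, -144.6, 112.8]
tool_rot: [-3.072, -0.063, 2.249]
force: [-1.7, -1.8, 0.7]
width: 16.6
```

Run:
```python
from h import *
arc([.1,.05,0,-.05])
P=ctrl.camera_params('wrist'); im=ctrl.get_image('wrist'); cv2.imwrite('pics/w35.png',im[:,:,::-1])
s,S=snap('scene','s35.png'); cv2.imwrite('pics/s35c.png',cv2.resize(s[180:320,150:350],None,fx=3.9,fy=3.9,interpolation=cv2.INTER_CUBIC)[:,:,::-1])
```

```text
t 38.5 pos [ 520.8 -144.6  112.8] rot [-3.072 -0.063  2.249] F [-1.7 -1.8  0.7] w 16.6
a0 0.095 r 112.4
0.1 [-1.8, 1.6, -0.2]
0.05 [2.6, 4.9, -0.2]
0 [6.8, 8.4, -0.2]
-0.05 [10.9, 12.1, -0.2]
```

View pics/s35c.png

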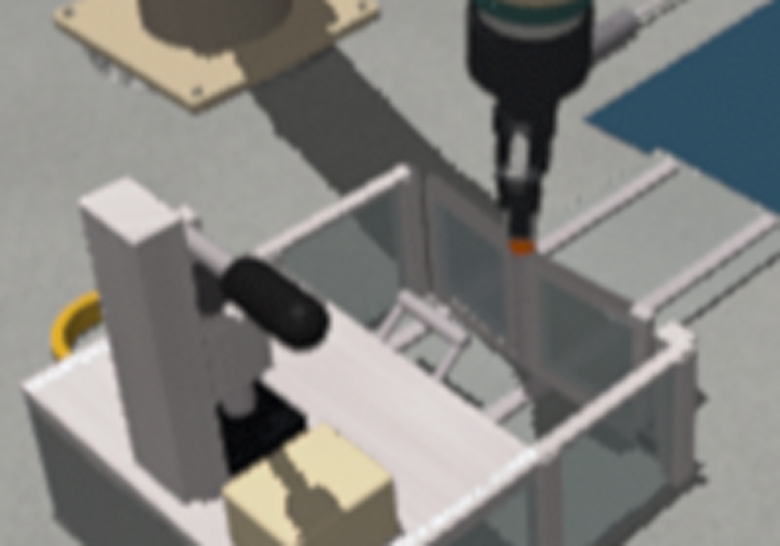

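send_rows:
  commands:
    - [5,2.5,2,0,0]
    - [5,5,4.5,0,0]
    - [5,7.5,7,0,0]
    - [5,8.5,8,0,0]
    - [5,8.5,8,0,0]

```text
clock: 39.1
eef_pos: [521.5, -131.7, 112.8]
tool_rot: [-3.072, -0.064, 2.252]
force: [-5.6, -2.7, 1.3]
width: 16.6
```

send_rows:
  commands:
    - [5,1.5,1,0,0]
    - [5,3,2.5,0,0]
    - [5,3,2.5,0,0]

```text
clock: 39.4
eef_pos: [521.5, -131.8, 112.8]
tool_rot: [-3.069, -0.06, 2.251]
force: [-3.4, -9.1, -0.6]
width: 16.4
```

send_rows:
  commands:
    - [10,1,1,0,0]
    - [30,1,1,0,0]
    - [45,1,1,0,0]
    - [45,1,1,-30,0]
    - [45,1,1,-75,0]

```text
clock: 39.9
eef_pos: [526.9, -128.5, 186.0]
tool_rot: [-3.067, -0.066, 2.252]
force: [1.3, -1.0, 0.0]
width: 44.8
```

send_rows:
  commands:
    - [45,10,0,-40,8]
    - [45,30,0,-60,16]
    - [45,60,0,-60,24]
    - [45,60,0,-60,32]
    - [45,60,0,-60,40]

```text
clock: 40.4
eef_pos: [495.3, -79.7, 250.2]
tool_rot: [-3.043, -0.004, 1.554]
force: [-0.5, -0.5, -0.0]
width: 45.3
```

Run:
```python
from h import *
st()
P=ctrl.camera_params('wrist'); im=ctrl.get_image('wrist'); cv2.imwrite('pics/w36.png',im[:,:,::-1])
t,T=snap('top','t36.png')
s,S=snap('scene','s36.png'); cv2.imwrite('pics/s36c.png',cv2.resize(s[180:320,150:350],None,fx=3.9,fy=3.9,interpolation=cv2.INTER_CUBIC)[:,:,::-1])
for n,i,Q in (('s',s,S),('t',t,T)): print(n,[ (x[1],ray(Q,*x[1],143).round(1)) for x in blobs(mask(i,(5,190,120),(14,255,255)))])
```

```text
t 40.4 pos [495.3 -79.7 250.2] rot [-3.043 -0.004  1.554] F [-0.5 -0.5 -0. ] w 45.3
s [(array([286. , 233.1]), array([ 520.6, -132.5,  143. ]))]
t []
```

View pics/s36c.png

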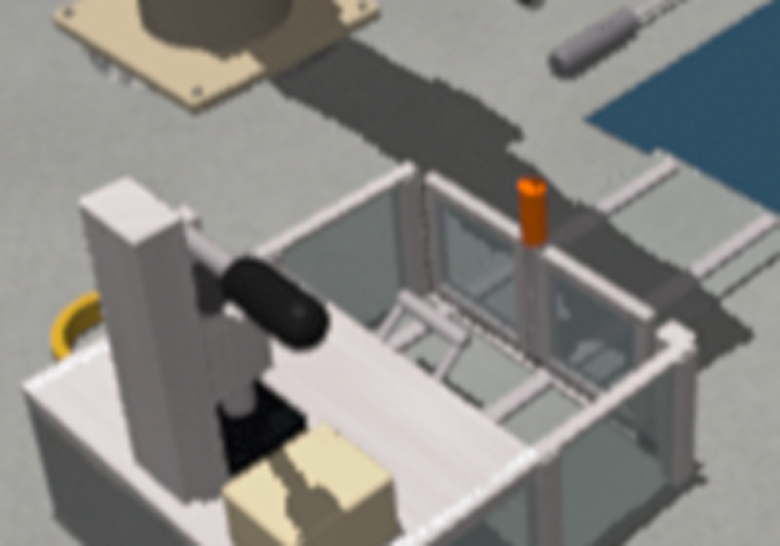

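View pics/t36.png

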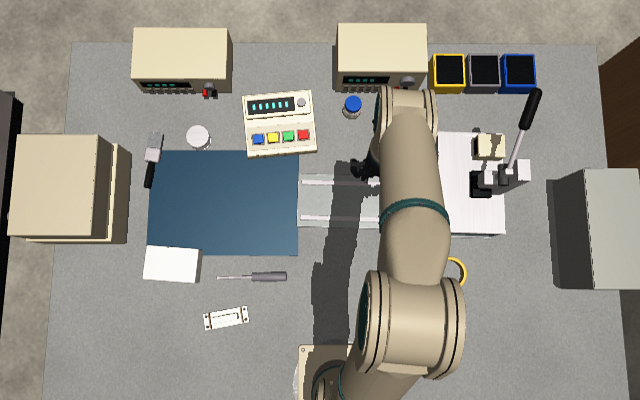

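View pics/w36.png

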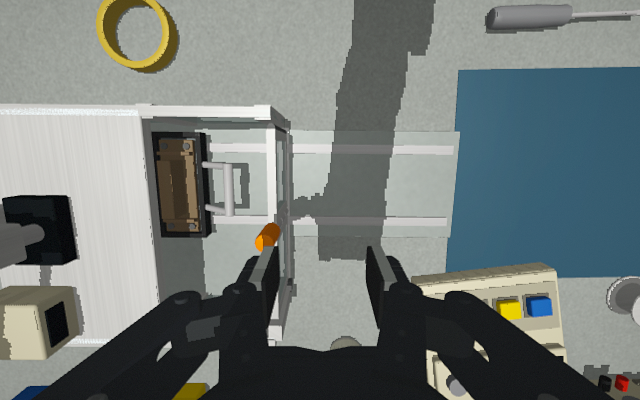

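Run:
```python
from h import *
T=ctrl.camera_params('top');S=ctrl.camera_params('scene')
t=cv2.imread('pics/t36.png')[:,:,::-1].copy()
for n,lo,hi in (('blue',(105,150,100),(122,255,255)),('yellow',(22,150,120),(32,255,255)),('green',(45,120,60),(75,255,255)),('red',(0,180,120),(3,255,255))):
    for x in blobs(mask(t,lo,hi),30):
        if 240<x[1][0]<320 and 120<x[1][1]<150: print(n,x,ray(T,*x[1],53).round(1))
for n,tt,ss in (('b',(257.5,138.7),(404.4,222.9)),('y',(272.7,137.1),(397.7,229.9)),('g',(287.7,135.9),(390.7,237.5)),('r',(302.9,134.4),(383.4,245.1))):
    print(n,tri([(T,*tt),(S,*ss)]).round(1))
go((600,180,200),88)
```

```text
blue (np.int32(83), array([257.5, 138.7]), [253, 135, 10, 9]) [658.2 216.8  53. ]
yellow (np.int32(80), array([272.7, 137.2]), [268, 133, 10, 9]) [662.6 174.9  53. ]
green (np.int32(86), array([287.7, 135.9]), [283, 132, 11, 9]) [666.5 133.5  53. ]
red (np.int32(79), array([302.9, 134.4]), [298, 130, 11, 10]) [670.9  91.4  53. ]
b [658.8 216.7  48.6]
y [663.3 174.7  49.5]
g [667.3 133.3  48.6]
r [671.6  91.2  49.4]
t 40.55 pos [495.5 -80.9 249.7] rot [-3.042 -0.004  1.561] F [-0.1 -0.1  0.3] w 45.0
to [600 180 200] SHIFT [261.8 106.4  40.4] TURN 1.4
```

send_rows:
  commands:
    - [0,50,20,0,0]
    - [0,100,40,0,0]
    - [0,150,65,0,0]
    - [0,200,90,0,0]
    - [0,240,110,0,0]

```text
clock: 41.05
eef_pos: [601.0, 146.6, 240.1]
tool_rot: [-3.042, -0.005, 1.564]
force: [0.6, -0.8, 0.2]
width: 0.3
```

Run:
```python
from h import *
go((650,217,110),88)
```

```text
t 41.05 pos [601.  146.6 240.1] rot [-3.042 -0.005  1.564] F [ 0.6 -0.8  0.2] w 0.3
to [650 217 110] SHIFT [ 70.   61.3 125. ] TURN 1.6
```

send_rows:
  commands:
    - [0,40,35,30,1]
    - [0,70,61,60,2]
    - [0,70,61,95,2]
    - [0,70,61,110,2]
    - [0,70,61,110,2]

```text
clock: 41.55
eef_pos: [648.5, 217.1, 120.8]
tool_rot: [-3.034, -0.001, 1.533]
force: [0.0, -0.4, -0.1]
width: -0.1
```

send_rows:
  commands:
    - [0,0,0,0,0]
    - [0,0,0,0,0]

```text
clock: 41.75
eef_pos: [649.1, 217.1, 121.9]
tool_rot: [-3.035, -0.002, 1.534]
force: [0.5, 0.0, 1.2]
width: -0.1
```

Run:
```python
from h import *
P=ctrl.camera_params('wrist'); im=ctrl.get_image('wrist'); cv2.imwrite('pics/w37.png',im[:,:,::-1])
for n,lo,hi in (('blue',(105,150,100),(122,255,255)),('yellow',(22,150,120),(32,255,255)),('green',(45,120,60),(75,255,255)),('red',(0,180,120),(3,255,255))):
    for x in blobs(mask(im,lo,hi),60): print(n,x,ray(P,*x[1],53).round(1))
s,S=snap('scene','s37.png'); cv2.imwrite('pics/s37c.png',cv2.resize(s[170:280,350:470],None,fx=5,fy=5,interpolation=cv2.INTER_CUBIC)[:,:,::-1])
go((650,217,70),88)
```

```text
blue (np.int32(898), array([322.5, 227. ]), [305, 212, 36, 31]) [659.5 217.1  53. ]
blue (np.int32(1929), array([ 24. , 352.4]), [0, 329, 51, 48]) [766.9 -60.3  53. ]
yellow (np.int32(928), array([273.7, 233.5]), [256, 218, 36, 32]) [663.5 175.5  53. ]
green (np.int32(969), array([226.1, 239.7]), [208, 224, 37, 32]) [667.4 134.7  53. ]
red (np.int32(876), array([176.6, 246.6]), [160, 231, 35, 32]) [671.8  91.9  53. ]
t 41.85 pos [649.4 217.1 122.5] rot [-3.037e+00 -2.000e-03  1.533e+00] F [-0.3 -0.1 -0.3] w -0.5
to [650 217  70] SHIFT [-0.2  6.1 52.1] TURN -0.2
```

View pics/w37.png

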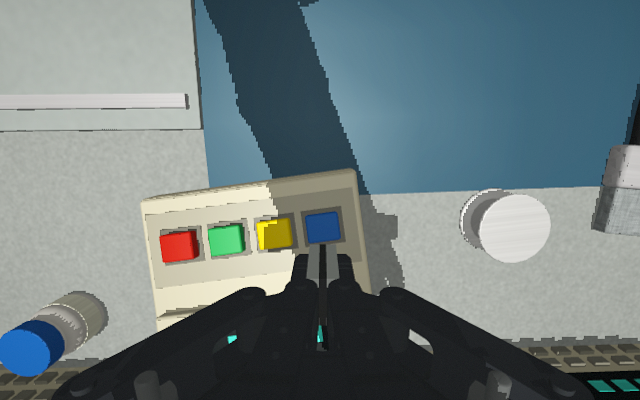

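View pics/s37c.png

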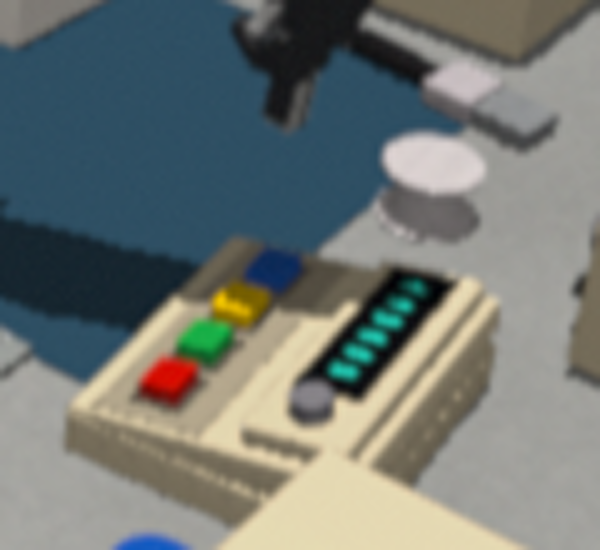

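Run:
```python
from h import *
S=ctrl.camera_params('scene')
for z in (122,134,140,146,152): print(z,np.round(proj(S,(651.5,217,z)),1))
print(np.round(proj(S,(658.5,217,53)),1))
```

```text
122 [405.5 201.2]
134 [406.  197.7]
140 [406.2 196. ]
146 [406.5 194.2]
152 [406.7 192.4]
[404.8 221.6]
```

send_rows:
  commands:
    - [0,0,3,25,0]
    - [0,0,6,50,0]
    - [0,0,9,70,0]
    - [0,0,10,78,0]
    - [0,0,10,78,0]

```text
clock: 42.35
eef_pos: [650.9, 216.9, 43.6]
tool_rot: [-3.036, -0.001, 1.533]
force: [0.2, 0.3, 0.5]
width: -0.2
```

Run:
```python
from h import *
st()
P=ctrl.camera_params('wrist'); im=ctrl.get_image('wrist'); cv2.imwrite('pics/w38c.png',cv2.resize(im[100:370,200:440],None,fx=2.6,fy=2.2)[:,:,::-1])
s,S=snap('scene','s38.png'); cv2.imwrite('pics/s38c.png',cv2.resize(s[170:280,350:470],None,fx=5,fy=5,interpolation=cv2.INTER_CUBIC)[:,:,::-1])
```

```text
t 42.35 pos [650.9 216.9  43.6] rot [-3.036e+00 -1.000e-03  1.533e+00] F [0.2 0.3 0.5] w -0.2
```

View pics/w38c.png

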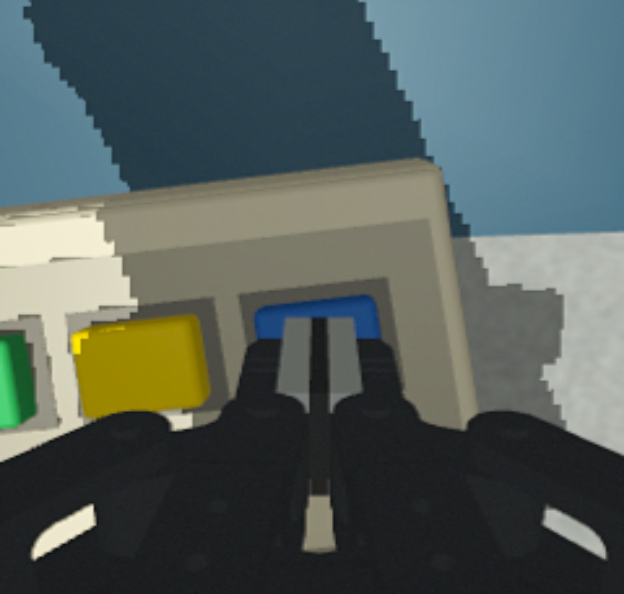

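View pics/s38c.png

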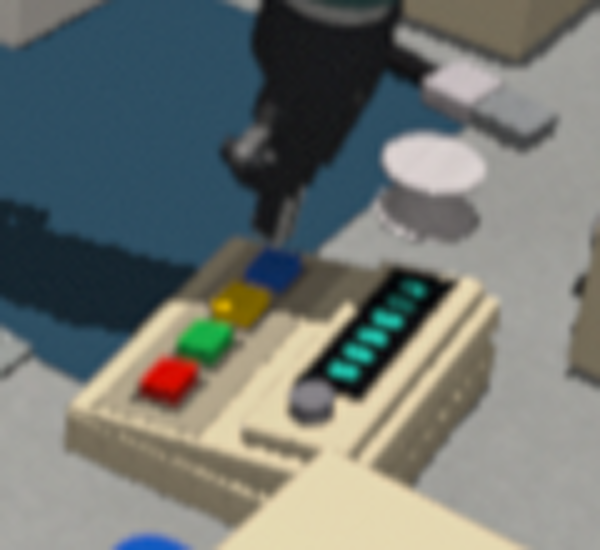

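send_rows:
  commands:
    - [0,0,3,0,0]
    - [0,0,3.5,3,0]
    - [0,0,4,6,0]
    - [0,0,4.3,8,0]
    - [0,0,4.3,8,0]

```text
clock: 42.95
eef_pos: [655.2, 217.2, 36.3]
tool_rot: [-3.038, -0.002, 1.533]
force: [-0.8, 0.7, 1.1]
width: -0.1
```

send_rows:
  commands:
    - [0,0,0.2,2,0]
    - [0,0,0.4,4,0]
    - [0,0,0.4,4,0]

```text
clock: 43.25
eef_pos: [654.8, 217.1, 31.9]
tool_rot: [-3.037, -0.002, 1.533]
force: [0.6, 0.2, -0.3]
width: 0.6
```

send_rows:
  commands:
    - [0,0,0.2,2,0]
    - [0,0,0.3,3,0]
    - [0,0,0.3,3,0]

```text
clock: 43.55
eef_pos: [655.4, 217.3, 29.2]
tool_rot: [-3.038, -0.002, 1.533]
force: [1.3, -0.4, 2.8]
width: 0.1
```

send_rows:
  commands:
    - [0,0,0.2,2,0]
    - [0,0,0.3,3,0]
    - [0,0,0.3,3,0]

```text
clock: 43.85
eef_pos: [655.9, 217.3, 26.4]
tool_rot: [-3.039, -0.003, 1.533]
force: [1.4, 0.3, 3.9]
width: 0.1
```

Contact; spring force rising (full travel at 5 N).

send_rows:
  commands:
    - [0,0,0.2,2,0]
    - [0,0,0.3,3,0]
    - [0,0,0.3,3,0]

```text
clock: 44.15
eef_pos: [656.3, 217.4, 24.5]
tool_rot: [-3.04, -0.003, 1.533]
force: [-0.2, -0.9, 9.6]
width: -0.0
```

send_rows:
  commands:
    - [0,0,0.1,1,0]
    - [0,0,0.2,2,0]
    - [0,0,0.2,2,0]

```text
clock: 44.45
eef_pos: [656.3, 217.5, 24.4]
tool_rot: [-3.04, -0.003, 1.533]
force: [-3.4, -1.4, 12.8]
width: 0.3
```

send_rows:
  commands:
    - [0,0,-1,-10,0]
    - [0,0,-2,-22,0]
    - [0,-20,2,-24,0]
    - [0,-41.8,3.5,-24,0]
    - [0,-41.8,3.5,-24,0]

```text
clock: 44.95
eef_pos: [661.5, 167.5, 47.3]
tool_rot: [-3.04, 0.003, 1.527]
force: [0.2, -0.4, -0.1]
width: -0.2
```

Run:
```python
from h import *
go((660.3,175.3,34))
P=ctrl.camera_params('wrist'); im=ctrl.get_image('wrist'); cv2.imwrite('pics/w39c.png',cv2.resize(im[100:370,200:440],None,fx=2.6,fy=2.2)[:,:,::-1])
```

```text
t 44.95 pos [661.5 167.5  47.3] rot [-3.040e+00  3.000e-03  1.527e+00] F [ 0.2 -0.4 -0.1] w -0.2
to [660.3 175.3  34. ] SHIFT [ 7.8 -0.1 13.3] TURN 0
```

View pics/w39c.png

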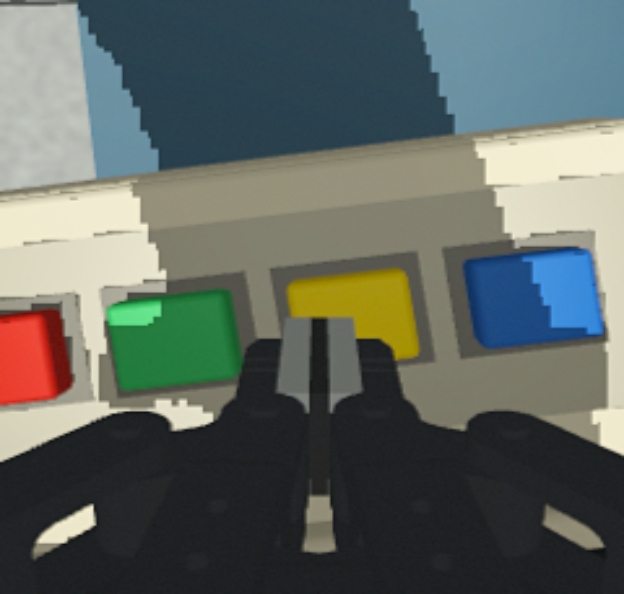

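send_rows:
  commands:
    - [0,7.8,-1.5,0,0]
    - [0,7.8,-1.5,0,0]
    - [0,7.8,-1.5,0,0]

```text
clock: 45.3
eef_pos: [659.5, 179.6, 47.1]
tool_rot: [-3.039, -0.0, 1.53]
force: [-0.3, -0.4, 0.7]
width: -0.2
```

Run:
```python
from h import *
go((660.3,175.3,33))
P=ctrl.camera_params('wrist'); im=ctrl.get_image('wrist'); cv2.imwrite('pics/w40c.png',cv2.resize(im[100:370,200:440],None,fx=2.6,fy=2.2)[:,:,::-1])
```

```text
t 45.3 pos [659.5 179.6  47.1] rot [-3.039 -0.     1.53 ] F [-0.3 -0.4  0.7] w -0.2
to [660.3 175.3  33. ] SHIFT [-4.3  2.4 14. ] TURN 0
```

View pics/w40c.png

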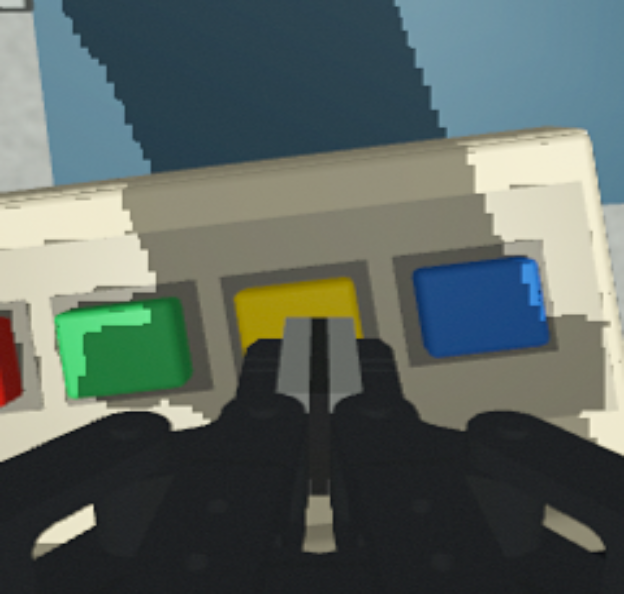

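Clear; centre and descend onto yellow.

send_rows:
  commands:
    - [0,-4.3,1,0,0]
    - [0,-4.3,1.3,3,0]
    - [0,-4.3,1.7,7,0]
    - [0,-4.3,2.2,12,0]
    - [0,-4.3,2.2,12,0]

```text
clock: 45.85
eef_pos: [659.6, 174.8, 33.9]
tool_rot: [-3.037, 0.0, 1.53]
force: [0.7, 0.3, -0.2]
width: -0.1
```

send_rows:
  commands:
    - [0,0,0.2,2,0]
    - [0,0,0.4,4,0]
    - [0,0,0.4,4,0]

```text
clock: 46.15
eef_pos: [659.7, 174.9, 29.9]
tool_rot: [-3.038, 0.0, 1.53]
force: [0.6, -0.6, 2.0]
width: -0.1
```

send_rows:
  commands:
    - [0,0,0.2,2,0]
    - [0,0,0.4,4,0]
    - [0,0,0.4,4,0]

```text
clock: 46.45
eef_pos: [660.3, 175.0, 26.2]
tool_rot: [-3.039, -0.0, 1.53]
force: [0.1, 0.1, 3.5]
width: -0.1
```

send_rows:
  commands:
    - [0,0,0.2,2,0]
    - [0,0,0.3,4,0]
    - [0,0,0.3,4,0]

```text
clock: 46.75
eef_pos: [660.8, 175.1, 24.3]
tool_rot: [-3.04, -0.0, 1.53]
force: [-3.2, 0.1, 14.4]
width: 0.1
```

send_rows:
  commands:
    - [0,0,0.1,1.5,0]
    - [0,0,0.1,1.5,0]

```text
clock: 46.95
eef_pos: [660.8, 175.1, 24.4]
tool_rot: [-3.04, -0.0, 1.529]
force: [-2.3, -2.1, 12.6]
width: -0.4
```

send_rows:
  commands:
    - [0,0,-1,-10,0]
    - [0,0,-2,-24,0]
    - [0,0,-2,-24,0]
    - [0,-20,2,-24,0]
    - [0,-36,3.5,-24,0]

```text
clock: 47.45
eef_pos: [665.1, 136.2, 47.2]
tool_rot: [-3.039, 0.001, 1.529]
force: [0.1, -1.6, -0.2]
width: -0.0
```

send_rows:
  commands:
    - [0,0,0,0,0]
    - [0,0,0,0,0]

```text
clock: 47.65
eef_pos: [664.9, 133.7, 46.5]
tool_rot: [-3.038, 0.003, 1.526]
force: [0.2, -0.6, -0.3]
width: -0.3
```

Run:
```python
from h import *
go((664.2,133.9,33))
P=ctrl.camera_params('wrist'); im=ctrl.get_image('wrist'); cv2.imwrite('pics/w41c.png',cv2.resize(im[100:370,200:440],None,fx=2.6,fy=2.2)[:,:,::-1])
```

```text
t 47.65 pos [664.9 133.7  46.5] rot [-3.038e+00  3.000e-03  1.526e+00] F [ 0.2 -0.6 -0.3] w -0.3
to [664.2 133.9  33. ] SHIFT [ 0.2  0.7 13.5] TURN 0
```

View pics/w41c.png

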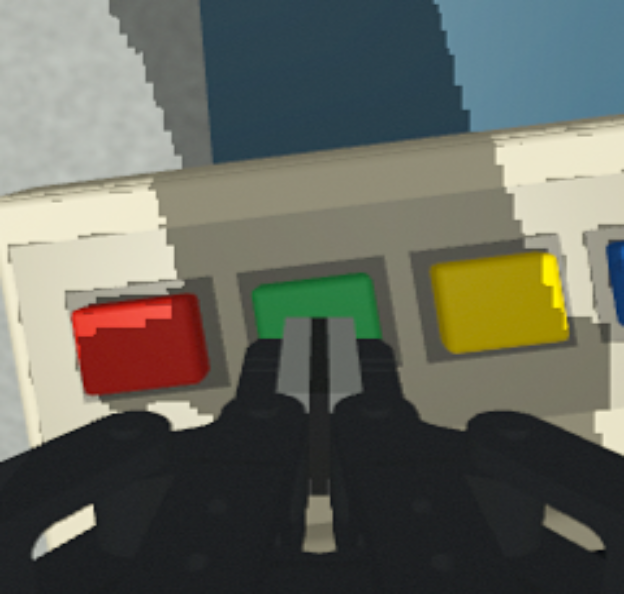

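Centred on green; press.

send_rows:
  commands:
    - [0,0,0.2,4,0]
    - [0,0,0.6,9,0]
    - [0,0,0.8,13,0]
    - [0,0,0.8,13,0]

```text
clock: 48.1
eef_pos: [663.4, 135.8, 32.6]
tool_rot: [-3.037, 0.002, 1.529]
force: [0.5, -0.1, 0.1]
width: 0.0
```

send_rows:
  commands:
    - [0,0,0.3,3,0]
    - [0,0,0.6,6,0]
    - [0,0,0.7,7,0]
    - [0,0,0.7,7,0]

```text
clock: 48.5
eef_pos: [664.4, 136.2, 26.2]
tool_rot: [-3.039, 0.001, 1.529]
force: [1.8, 0.1, 3.8]
width: -0.3
```

send_rows:
  commands:
    - [0,0,0.2,2,0]
    - [0,0,0.3,4,0]
    - [0,0,0.3,4,0]

```text
clock: 48.8
eef_pos: [664.9, 136.2, 24.4]
tool_rot: [-3.04, 0.001, 1.528]
force: [-1.6, -1.1, 13.2]
width: -0.3
```

send_rows:
  commands:
    - [0,0,-1,-20,0]
    - [0,0,-5,-60,0]
    - [0,0,-10,-110,0]
    - [0,20,-40,-150,0]
    - [0,40,-80,-150,0]

```text
clock: 49.3
eef_pos: [606.4, 178.4, 185.9]
tool_rot: [-3.05, -0.002, 1.524]
force: [-0.1, 1.6, 0.1]
width: 0.3
```

send_rows:
  commands:
    - [0,80,-20,0,0]
    - [0,160,-40,0,0]
    - [0,200,-60,0,0]
    - [0,200,-60,0,0]
    - [0,200,-60,0,0]

```text
clock: 49.8
eef_pos: [550.1, 390.1, 191.0]
tool_rot: [-3.044, -0.007, 1.535]
force: [-0.5, 0.2, -1.0]
width: -0.1
```

send_rows:
  commands:
    - [0,0,0,0,0]
    - [0,0,0,0,0]
    - [0,0,0,0,0]

```text
clock: 50.1
eef_pos: [550.7, 387.8, 190.5]
tool_rot: [-3.044, -0.005, 1.533]
force: [0.7, -0.7, 0.9]
width: -0.0
```

Run:
```python
from h import *
st()
t,T=snap('top','t50.png'); s,S=snap('scene','s50.png')
cv2.imwrite('pics/s50c.png',cv2.resize(s[160:320,150:450],None,fx=2.6,fy=2.6,interpolation=cv2.INTER_CUBIC)[:,:,::-1])
cv2.imwrite('pics/t50c.png',cv2.resize(t[115:245,370:520],None,fx=5,fy=4.6,interpolation=cv2.INTER_CUBIC)[:598,:750,::-1])
for n,i,Q in (('s',s,S),('t',t,T)): print(n,[ (x[1],ray(Q,*x[1],146).round(1)) for x in blobs(mask(i,(5,190,120),(14,255,255)))])
```

```text
t 50.1 pos [550.7 387.8 190.5] rot [-3.044 -0.005  1.533] F [ 0.7 -0.7  0.9] w -0.0
s [(array([286.1, 233.6]), array([ 524.9, -136.4,  146. ]))]
t [(array([391.2, 178.6]), array([ 527. , -135.7,  146. ]))]
```

View pics/s50c.png

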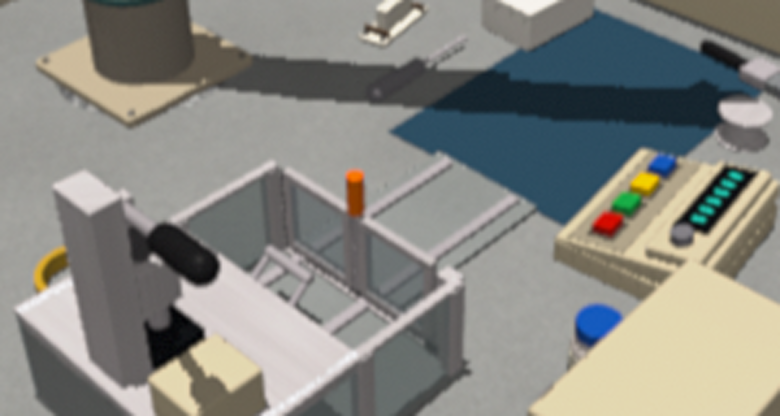

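View pics/t50c.png

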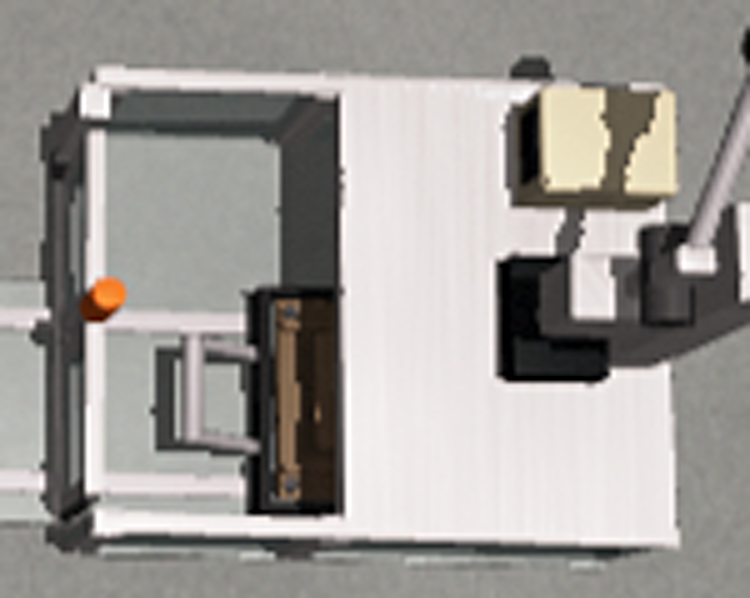

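View pics/t50.png

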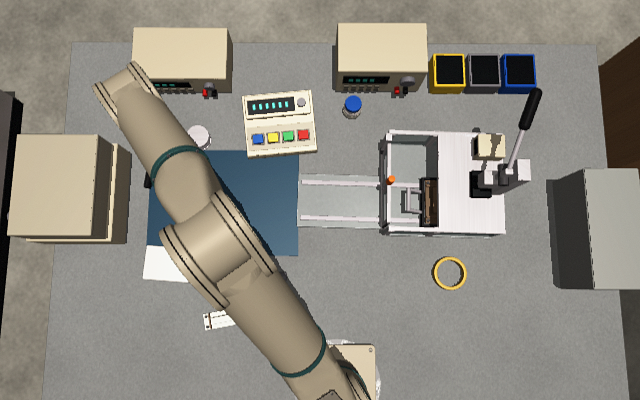

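```bash
python3 -c "
from h import *
print(ctrl.finish_job()); st()"
```

```text
the job is handed in; nothing more can be done
None
the job is handed in; nothing more can be done
```

I ran the whole sequence and handed the job in at about 50 s of the 208 s allowed; no verdict was reported.

**What I did**
- Folded the gate back and drew the tray out.
- Laid the two bronze covers in pockets 2 and 0. There was no third bronze cover, and I left the white look-alike alone.
- Pushed the tray to its home stop and brought the gate back flat.
- Pressed blue, yellow and green one at a time. Each key bottomed at 13–14 N after about 6 mm.

**Last checks**
- The final pictures show the panels in a straight line, the tray home and the keys up. They also show the red key and the bystanders in view where they were; the arm partly hid the brush, foam and screwdriver. The robot was clear of everything.
- Only the pocket-0 cover can be seen with the tray home. The pocket-2 cover is under the deck, and was last seen flat before the tray went in.

**What disagreed**
- **Fingertips:** they stood about 20 mm farther back than the description says, so my first close on the knob missed. I set later grasp heights from the pictures.
- **Tray travel:** the images show only about 262 mm of outward travel before a roughly 50 N stop, against a 265 mm limit. Pushing home later ran about 16 mm past where the tray started, so I take it that it began partly out and did reach its outer stop. I could not read the joint to confirm it.

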